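Shut the air, hang the washed brackets on the drying rail with S-hooks, open the air

TASK

Shut the blow-off air first: push the ball valve's lever round to its stop, square to the pipe. Then, with the air still shut, hang every bracket on the drying rail: take an S-hook off the rail, pass its lower end through the hole in the bracket, and hang the hook with its bracket back on the rail, clear of the tray; when all hang there, push the lever back along the pipe to its open stop to start the drying. Any hook left over stays on the rail, and the tools and bottles around are left alone.

Things in the scene. Friction and masses are not known exactly. Their poses are not given: they have to be found in the camera images.
- bracket1: dark anodised aluminium bracket, an upside-down T, 0.15 kg: foot plate 64 x 64 x 6 mm on the table, upright across its middle a flat web 4 mm thick, 64 mm wide, top 146 mm up, with a hole 30 wide and 30 mm tall, centred 122 mm up. Origin: centre of the underside; x normal to the web, y along its width, z up; both sides alike. Two or three brackets are there, all alike; an absent one has no pose
- bracket1_edge (a point): middle of the upper edge of that bracket's hole, 137 mm above its underside: it hangs by this edge
- bracket2: dark anodised aluminium bracket, an upside-down T, 0.15 kg: foot plate 64 x 64 x 6 mm on the table, upright across its middle a flat web 4 mm thick, 64 mm wide, top 146 mm up, with a hole 30 wide and 30 mm tall, centred 122 mm up. Origin: centre of the underside; x normal to the web, y along its width, z up; both sides alike. Two or three brackets are there, all alike; an absent one has no pose
- bracket2_edge (a point): middle of the upper edge of that bracket's hole, 137 mm above its underside: it hangs by this edge
- bracket3: dark anodised aluminium bracket, an upside-down T, 0.15 kg: foot plate 64 x 64 x 6 mm on the table, upright across its middle a flat web 4 mm thick, 64 mm wide, top 146 mm up, with a hole 30 wide and 30 mm tall, centred 122 mm up. Origin: centre of the underside; x normal to the web, y along its width, z up; both sides alike. Two or three brackets are there, all alike; an absent one has no pose
- bracket3_edge (a point): middle of the upper edge of that bracket's hole, 137 mm above its underside: it hangs by this edge
- hook1: S-hook of 6 mm wire in its own x-z plane, 0.07 kg, 122 mm tall, hung on the rail. Origin: 42 mm below the rail's axis, z up; its black grip sleeve, 14 (x) x 11 (y) x 32 (z) mm, is centred at x = -12. Pinch the sleeve along y with the fingers tilted 30 to 45 degrees, coming from above on the hook's -x side (robot's side): the rail would meet a hand coming straight down
- hook1_top (a point): rail axis when the hook hangs, 42 mm above its origin. The upper bend rises at x = -12, arches over x = 0 (wire's inner crown 47, top 53 mm above the origin), ends at x = +12 in a tip 35 mm above the origin. To take it off, lift it 25 mm (from 12 the tip clears the rail), then move it level to its own -x; reverse to hang it
- hook1_low (a point): seat for the hole's edge, 63 mm below the hook's origin. The lower bend drops at x = +12, passes under x = 0 (underside 69 mm below the origin), ends at x = -18 in an upturned tip 48 mm below the origin: 21 mm tall, so it enters the 30 mm hole moving level to the hook's -x with its origin 59 mm above the hole's centre, until the web is over the seat
- hook2: S-hook of 6 mm wire in its own x-z plane, 0.07 kg, 122 mm tall, hung on the rail. Origin: 42 mm below the rail's axis, z up; its black grip sleeve, 14 (x) x 11 (y) x 32 (z) mm, is centred at x = -12. Pinch the sleeve along y with the fingers tilted 30 to 45 degrees, coming from above on the hook's -x side (robot's side): the rail would meet a hand coming straight down
- hook2_top (a point): rail axis when the hook hangs, 42 mm above its origin. The upper bend rises at x = -12, arches over x = 0 (wire's inner crown 47, top 53 mm above the origin), ends at x = +12 in a tip 35 mm above the origin. To take it off, lift it 25 mm (from 12 the tip clears the rail), then move it level to its own -x; reverse to hang it
- hook2_low (a point): seat for the hole's edge, 63 mm below the hook's origin. The lower bend drops at x = +12, passes under x = 0 (underside 69 mm below the origin), ends at x = -18 in an upturned tip 48 mm below the origin: 21 mm tall, so it enters the 30 mm hole moving level to the hook's -x with its origin 59 mm above the hole's centre, until the web is over the seat
- hook3: S-hook of 6 mm wire in its own x-z plane, 0.07 kg, 122 mm tall, hung on the rail. Origin: 42 mm below the rail's axis, z up; its black grip sleeve, 14 (x) x 11 (y) x 32 (z) mm, is centred at x = -12. Pinch the sleeve along y with the fingers tilted 30 to 45 degrees, coming from above on the hook's -x side (robot's side): the rail would meet a hand coming straight down
- hook3_top (a point): rail axis when the hook hangs, 42 mm above its origin. The upper bend rises at x = -12, arches over x = 0 (wire's inner crown 47, top 53 mm above the origin), ends at x = +12 in a tip 35 mm above the origin. To take it off, lift it 25 mm (from 12 the tip clears the rail), then move it level to its own -x; reverse to hang it
- hook3_low (a point): seat for the hole's edge, 63 mm below the hook's origin. The lower bend drops at x = +12, passes under x = 0 (underside 69 mm below the origin), ends at x = -18 in an upturned tip 48 mm below the origin: 21 mm tall, so it enters the 30 mm hole moving level to the hook's -x with its origin 59 mm above the hole's centre, until the web is over the seat
- rail: fixed drying stand. Level round rail, 10 mm thick, axis 285 mm above the table over the stand's y axis, between two posts at y = -235 and +235 mm; hooks fit from y = -200 to 200. Drip tray below, x from -55 to +85, y from -250 to 250, rim 23 mm high; low nozzle pipe at x = +62, 57 mm high. Origin: on the table below the middle of the rail; -x faces the robot; the hooks' x starts along its x
- valve_axis (a point): fixed brass ball valve on a steel pipe, raised on a block, base plate 200 x 70 mm, left or right of the brackets (a filter-regulator, clear bowl and grey head, stands on the other side). The point: on its vertical turning axis at the lever's middle height, 120 mm above the table; z up, x along the pipe
- lever_tip (a point): outer end of the black lever handle at its middle height, 110 mm from the turning axis. The handle is a flat bar 18 mm wide and 14 mm tall, 113 to 127 mm above the table; below it is the pipe, up to 95 mm above the table
- valve_lever (a joint): angle of the valve lever about the vertical, rad: 0 = open, against its stop, lever along the pipe (valve's -x); grows counter-clockwise seen from above to 1.571 = shut, against the other stop, lever square to the pipe (valve's -y). It turns with light friction (about 0.12 N m) and stays where it is left
- screwdriver: a screwdriver lying on the table; not part of the job, to be left alone
- wrench: a wrench lying on the table; not part of the job, to be left alone
- tape: a roll of paper tape; not part of the job, to be left alone
- cleaner: a white bottle with black cap, 170 mm tall; not part of the job, to be left alone
- jar: a clear jar, 80 mm tall; not part of the job, to be left alone
Not all that is in view belongs to the job. What is shaped like the hook2 but yellow is not meant.

How it is judged (in metres and radians):
On the way, in this order (a step that is already met when the one before it is completed fails the run):
1. the valve is shut: lever at its stop, square to the pipe (value of joint valve_lever above 1.49 rad), for 0.2 s.
2. with the valve still shut, every bracket hangs by its hole on an S-hook that hangs on the rail, let go (value of joint valve_lever above 1.45 rad and ((distance between bracket1_edge and hook1_low below 0.025 m and x of hook1_top in the frame of rail between -0.015 and 0.015 m and z of hook1_top in the frame of rail between 0.273 and 0.297 m and y of hook1_top in the frame of rail between -0.23 and 0.23 m) or (distance between bracket1_edge and hook2_low below 0.025 m and x of hook2_top in the frame of rail between -0.015 and 0.015 m and z of hook2_top in the frame of rail between 0.273 and 0.297 m and y of hook2_top in the frame of rail between -0.23 and 0.23 m) or (distance between bracket1_edge and hook3_low below 0.025 m and x of hook3_top in the frame of rail between -0.015 and 0.015 m and z of hook3_top in the frame of rail between 0.273 and 0.297 m and y of hook3_top in the frame of rail between -0.23 and 0.23 m)) and height (world z) of each of bracket1, bracket2, bracket3 above 0.03 m and angle between each of bracket1, bracket2, bracket3's own z axis and vertical below 0.9 rad and ((distance between bracket2_edge and hook1_low below 0.025 m and x of hook1_top in the frame of rail between -0.015 and 0.015 m and z of hook1_top in the frame of rail between 0.273 and 0.297 m and y of hook1_top in the frame of rail between -0.23 and 0.23 m) or (distance between bracket2_edge and hook2_low below 0.025 m and x of hook2_top in the frame of rail between -0.015 and 0.015 m and z of hook2_top in the frame of rail between 0.273 and 0.297 m and y of hook2_top in the frame of rail between -0.23 and 0.23 m) or (distance between bracket2_edge and hook3_low below 0.025 m and x of hook3_top in the frame of rail between -0.015 and 0.015 m and z of hook3_top in the frame of rail between 0.273 and 0.297 m and y of hook3_top in the frame of rail between -0.23 and 0.23 m)) and ((distance between bracket3_edge and hook1_low below 0.025 m and x of hook1_top in the frame of rail between -0.015 and 0.015 m and z of hook1_top in the frame of rail between 0.273 and 0.297 m and y of hook1_top in the frame of rail between -0.23 and 0.23 m) or (distance between bracket3_edge and hook2_low below 0.025 m and x of hook2_top in the frame of rail between -0.015 and 0.015 m and z of hook2_top in the frame of rail between 0.273 and 0.297 m and y of hook2_top in the frame of rail between -0.23 and 0.23 m) or (distance between bracket3_edge and hook3_low below 0.025 m and x of hook3_top in the frame of rail between -0.015 and 0.015 m and z of hook3_top in the frame of rail between 0.273 and 0.297 m and y of hook3_top in the frame of rail between -0.23 and 0.23 m)) and contact force between the fingers and hook1 below 0.1 N and contact force between the fingers and hook2 below 0.1 N and contact force between the fingers and hook3 below 0.1 N), for 0.3 s.
3. the valve is open again: lever at its stop, along the pipe (value of joint valve_lever below 0.08 rad), for 0.2 s.
At the end, for the whole second after the job is handed in: Lever within 0.08 rad of its open stop. Every bracket present hangs by its hole (within 25 mm of the seat) on an S-hook, its underside over 30 mm above the table, lean under 0.9 rad (it may swing). All hooks hang on the rail (within 15 mm level, 12 mm in height) (value of joint valve_lever below 0.08 rad and ((distance between bracket1_edge and hook1_low below 0.025 m and x of hook1_top in the frame of rail between -0.015 and 0.015 m and z of hook1_top in the frame of rail between 0.273 and 0.297 m and y of hook1_top in the frame of rail between -0.23 and 0.23 m) or (distance between bracket1_edge and hook2_low below 0.025 m and x of hook2_top in the frame of rail between -0.015 and 0.015 m and z of hook2_top in the frame of rail between 0.273 and 0.297 m and y of hook2_top in the frame of rail between -0.23 and 0.23 m) or (distance between bracket1_edge and hook3_low below 0.025 m and x of hook3_top in the frame of rail between -0.015 and 0.015 m and z of hook3_top in the frame of rail between 0.273 and 0.297 m and y of hook3_top in the frame of rail between -0.23 and 0.23 m)) and height (world z) of each of bracket1, bracket2, bracket3 above 0.03 m and angle between each of bracket1, bracket2, bracket3's own z axis and vertical below 0.9 rad and ((distance between bracket2_edge and hook1_low below 0.025 m and x of hook1_top in the frame of rail between -0.015 and 0.015 m and z of hook1_top in the frame of rail between 0.273 and 0.297 m and y of hook1_top in the frame of rail between -0.23 and 0.23 m) or (distance between bracket2_edge and hook2_low below 0.025 m and x of hook2_top in the frame of rail between -0.015 and 0.015 m and z of hook2_top in the frame of rail between 0.273 and 0.297 m and y of hook2_top in the frame of rail between -0.23 and 0.23 m) or (distance between bracket2_edge and hook3_low below 0.025 m and x of hook3_top in the frame of rail between -0.015 and 0.015 m and z of hook3_top in the frame of rail between 0.273 and 0.297 m and y of hook3_top in the frame of rail between -0.23 and 0.23 m)) and ((distance between bracket3_edge and hook1_low below 0.025 m and x of hook1_top in the frame of rail between -0.015 and 0.015 m and z of hook1_top in the frame of rail between 0.273 and 0.297 m and y of hook1_top in the frame of rail between -0.23 and 0.23 m) or (distance between bracket3_edge and hook2_low below 0.025 m and x of hook2_top in the frame of rail between -0.015 and 0.015 m and z of hook2_top in the frame of rail between 0.273 and 0.297 m and y of hook2_top in the frame of rail between -0.23 and 0.23 m) or (distance between bracket3_edge and hook3_low below 0.025 m and x of hook3_top in the frame of rail between -0.015 and 0.015 m and z of hook3_top in the frame of rail between 0.273 and 0.297 m and y of hook3_top in the frame of rail between -0.23 and 0.23 m)) and x of hook1_top in the frame of rail between -0.015 and 0.015 m and z of hook1_top in the frame of rail between 0.273 and 0.297 m and y of hook1_top in the frame of rail between -0.23 and 0.23 m and x of hook2_top in the frame of rail between -0.015 and 0.015 m and z of hook2_top in the frame of rail between 0.273 and 0.297 m and y of hook2_top in the frame of rail between -0.23 and 0.23 m and x of hook3_top in the frame of rail between -0.015 and 0.015 m and z of hook3_top in the frame of rail between 0.273 and 0.297 m and y of hook3_top in the frame of rail between -0.23 and 0.23 m); the robot touches nothing.
It fails at once if a tool, bottle, jar or tape roll is moved by more than 60 mm (distance of any of screwdriver, wrench, tape, cleaner, jar from where it was at the start of the episode above 0.06 m).
Of bracket1, bracket2, bracket3 only 2 to 3 are there at a start; the rules pass over those that are not, and their reading is None.
At some moment in a run one of bracket1, bracket2, bracket3 may be knocked a few centimetres aside while the robot is not near it.
It also fails if it takes over 208 s, if anything falls off the work surface, if the arm or the gripper's body presses on something with over 40 N, if the wrist force passes 120 N, or if a joint passes its speed limit or range.

ROBOT

A 6-joint arm with a two-finger parallel gripper is mounted at the origin on the work surface. World frame = base frame: x ahead of the robot, y to its left, z up, the work surface at z = 0. Lengths are in mm, angles in rad, forces in N, time in s.
With the tool pointing down it reaches from about 400 to 925 mm from the base axis. Payload 12.5 kg.
Tool frame: the origin (TCP) lies at the very end of the fingers, on their centre line; the grasp point (between the pads) lies 19 mm behind it; z points along the fingers, x is the direction in which the jaws open and shut, and the axes are right-handed (so a half turn about z gives the same grasp; the last joint's range is limited). The gripper opens to 95 mm and grips with 3 to 60 N. Pads are 20 mm wide; open, the fingers measure 119 mm over their backs; the gripper's body (75 mm by 180 mm) begins 59 mm behind the grasp point.
Start: joints at [1.055, 0.491, 1.559, -0, 1.092, -0.106], TCP at [249.004, 573.279, 176.161] pointing down, gripper open.
Joint ranges: [-3.1, 3.1], [-0.84, 2.19], [0.05, 2.79], [-1.13, 4.28], [0.06, 2.93], [-2.69, 2.69]. Speed limits (rad/s): [2.22, 2.22, 2.79, 3.14, 3.14, 3.14].

INTERFACE

Orientations are given as [roll, pitch, yaw] about the fixed x, y, z axes, in that order (R = Rz(yaw) Ry(pitch) Rx(roll)).
In Python, from cell import env gives the robot as it stands.
- The arm moves only by the tool arm_command, never from a script. Its argument "motion" is one flat list of numbers, 7 for each row, row after row: the opening, from -1 (shut) to 1 (fully open), then the shift along the tool's x, y, z in mm, then the turn, a rotation vector about the tool's x, y, z in degrees. In form: [fingers, dx, dy, dz, rx, ry, rz, fingers, dx, dy, dz, rx, ry, rz, ...]. A call has 1 to 20 rows; each row is the pose to reach, as a shift and turn from the pose commanded when the call began, along the tool's axes at that moment; what a row does not reach only later rows make up. A row lasts 1/10 s, in which the tool goes at most 50 mm and 8.59 degrees, less where a joint would pass 70% of its speed; a pose out of reach is approached as far as the arm can. A call with a gripper value outside its range is refused whole. The fingers move at their own pace and stop on an object; the grip force is fixed at half the most. Time passes only in rows, so rows that repeat a pose let the fingers close. It gives the time, the measured TCP pose, the force and the opening at its end, in the units of the state.
- env.state(): the state, without advancing time (a new reading comes with each control period).
- env.read_camera(name): name is "side" or "top" or "wrist"; returns (picture, depth): 384x512x3 uint8, red, green, blue; 384x512 float32, mm along the optical axis (not along the pixel's ray), 0 where there is no reading.
- env.calibration(name): a dict with "fx", "fy", "cx", "cy" (pixels), "cam_to_world" (4x4, takes a point from camera to world coordinates). Camera axes: x right, y down, z forward; pixel columns grow to the right and rows downward; lengths in mm; the calibration is good to about 2 mm. A picture is of the moment at which its call begins: read the wrist's pose just before it. calibration takes no time and is no camera call; for the wrist camera it gives the pose at the moment of the call.
- env.job_done(): hands the job in, once; it reports no verdict.
Trained networks look in the newest picture that a camera, given by its name, has taken for a name from the list of things; names that differ only in an ending like _2 or _b are one class to them, and where a whole thing is asked for, a point or a joint stands for the part that bears it (a point fixed in the world has none). Each returns a list of dicts, best first, with "confidence" (0 to 1); they miss things now and then, are a little off and sometimes report something else, mostly with a low value. They report only what shows in the picture. A call takes as long as a camera call. They do not tell look-alikes from the thing itself.
- env.recognise(camera, label): "location" ([column, row] in pixels, amid what is visible of it).
- env.silhouettes(camera, label): "region" (384x512 bool, what is visible of it) and "location" ([column, row] in pixels, amid what is visible of it).
- env.spot_point(camera, label): "location" ([column, row] in pixels: a listed point, or the origin of a listed thing).
The state is a dict: "t": time; "joints": joint angles; "qvel": joint speeds; "tau": joint torques, N m; "eef_pos": TCP position; "tcp_rot": TCP orientation; "ft_force": force on the tool from outside, world axes, zero at the start; "moment": the same for the moment, N m; "opening": opening from 0.0 (shut) to 1.0 (fully open).
Only numpy, scipy, OpenCV 4.12 (cv2) and the standard library are available. Lean on these libraries where they do the work, as an engineer would, in place of code of your own. Each camera call takes 0.05 s, during which the arm holds its last target.

## Working session

There is one attempt and no reset: what is moved stays moved. The work goes in short steps, Python scripts to look and compute and a tool call to move; the robot and the scene stay as the last step left them, time stands still between calls to the robot, and variables do not carry over. Pictures are saved under pics/ and viewed, and the job is handed in when it is done.

Besides the shell and the picture viewer there is one more tool, called after "Emit:" by a JSON object that holds its "name" and its "arguments". arm_command: Moves the arm, as the interface text tells. Its arguments: {"type":"object","properties":{"motion":{"type":"array","items":{"type":"number"}}},"required":["motion"]}

```bash
ls; mkdir -p pics; cat > h.py <<'E'
import numpy as np, cv2
from scipy.spatial.transform import Rotation as R
from cell import env
def snap(c,name=None,scale=1.5):
    cal=env.calibration(c); p,d=env.read_camera(c)
    if name: cv2.imwrite('pics/'+name,cv2.resize(p[:,:,::-1],None,fx=scale,fy=scale))
    np.savez('last_%s.npz'%c,p=p,d=d,T=np.array(cal['cam_to_world']),k=[cal['fx'],cal['fy'],cal['cx'],cal['cy']])
    return p,d,cal
def cloud(d,cal):
    T=np.array(cal['cam_to_world']); v,u=np.indices(d.shape)
    P=np.stack([(u-cal['cx'])*d/cal['fx'],(v-cal['cy'])*d/cal['fy'],d],-1)
    W=P@T[:3,:3].T+T[:3,3]; W[d==0]=np.nan
    return W
E
python3 - <<'E'
from h import *
print(env.state())
for c in ['top','side','wrist']:
    p,d,cal=snap(c,c+'0.png'); print(c,cal)
E
```

```text
pics
{'t': 0.0, 'joints': array([ 1.05539729e+00,  4.91554390e-01,  1.55945093e+00, -3.34283549e-06,
        1.09167725e+00, -1.05603328e-01]), 'qvel': array([-0.00022351, -0.00112404,  0.00014771, -0.00015967, -0.00098376,
        0.00168669]), 'tau': array([ 2.47526441e-03, -6.12655020e+01, -2.58182395e+01,  6.94748084e-02,
        4.82667563e-02, -5.48230389e-05]), 'eef_pos': array([248.85658955, 573.01378538, 175.56446685]), 'tcp_rot': array([-3.14148072e+00,  1.08415450e-03,  1.16100222e+00]), 'ft_force': array([-0.01795892, -0.36562598, -0.21892648]), 'moment': array([0.02899072, 0.0029163 , 0.01632105]), 'opening': 0.9999793507061685}
top {'fx': 379.6061928605, 'fy': 379.6061928605, 'cx': 254.65252206779036, 'cy': 190.40855220004232, 'cam_to_world': array([[ 1.83312791e-02, -9.98383579e-01,  5.37976999e-02,
         3.99038370e+02],
       [-9.99228215e-01, -2.01632860e-02, -3.37107790e-02,
         2.32292068e+01],
       [ 3.47410266e-02, -5.31382180e-02, -9.97982661e-01,
         1.37276025e+03],
       [ 0.00000000e+00,  0.00000000e+00,  0.00000000e+00,
         1.00000000
[... 243 characters left out ...]
,  6.27762713e-01, -7.17997994e-01,
         8.21882647e+02],
       [-1.01836019e-02, -7.54899064e-01, -6.55761921e-01,
         9.25909362e+02],
       [ 0.00000000e+00,  0.00000000e+00,  0.00000000e+00,
         1.00000000e+00]])}
wrist {'fx': 277.36473083261563, 'fy': 277.36473083261563, 'cx': 256.2517813243934, 'cy': 193.4238954348015, 'cam_to_world': array([[ 3.97384283e-01,  8.80622327e-01,  2.58050477e-01,
         1.76586827e+02],
       [ 9.17650504e-01, -3.80792561e-01, -1.13642326e-01,
         6.05368058e+02],
       [-1.81226709e-03,  2.81959825e-01, -9.59424501e-01,
         3.84409012e+02],
       [ 0.00000000e+00,  0.00000000e+00,  0.00000000e+00,
         1.00000000e+00]])}
```

View pics/top0.png

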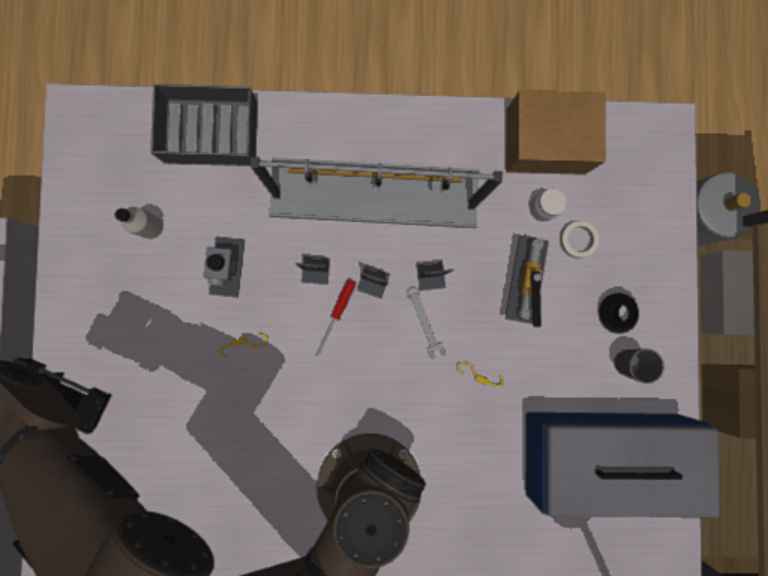

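View pics/side0.png

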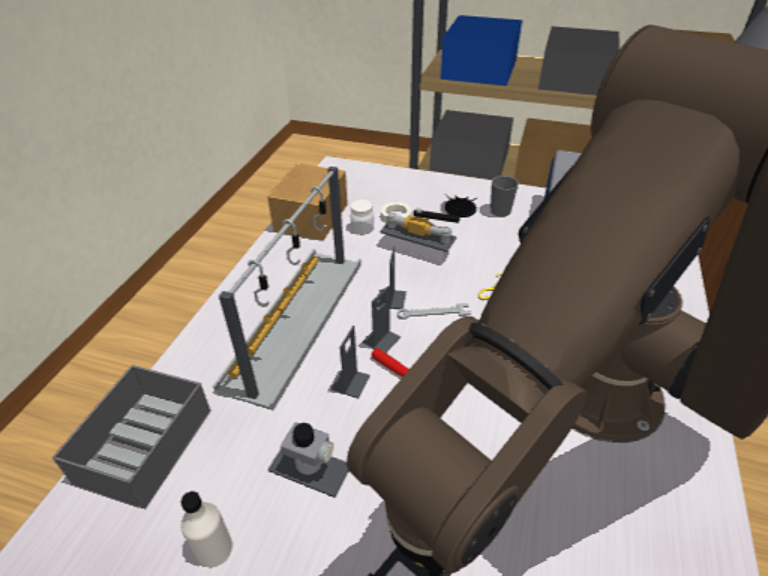

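View pics/wrist0.png

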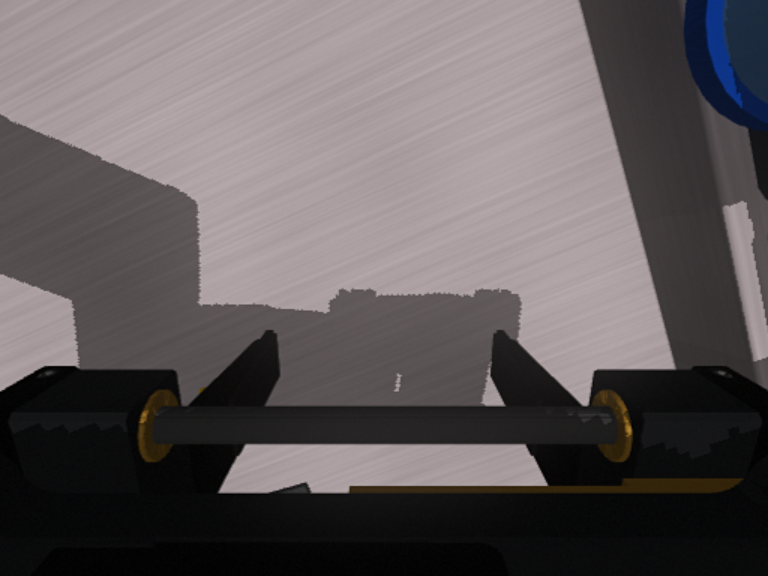

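The top view shows the rail at the top (row ~165), three brackets at (315,268), (374,279) and (431,274), the valve at (530,280) with its lever pointing to the robot, and the regulator at (222,265). The screwdriver and wrench lie between the brackets. Two yellow decoy hooks are on the table. Next I'll measure.

```bash
python3 - <<'E'
from h import *
for c in ['top','side']:
    z=np.load('last_%s.npz'%c); p,d=z['p'],z['d']; k=z['k']
    cal=dict(fx=k[0],fy=k[1],cx=k[2],cy=k[3],cam_to_world=z['T'])
    W=cloud(d,cal)
    x,y,zz=W[...,0],W[...,1],W[...,2]
    print(c,'table z',np.nanmedian(zz[(x>450)&(x<520)&(np.abs(y)<250)]))
    def rep(n,m):
        P=W[m]; 
        if len(P)<4: print(n,len(P));return
        q=P[:,:2]; c0=q.mean(0); u,s,v=np.linalg.svd(q-c0,full_matrices=False); t=(q-c0)@v[0]; w=(q-c0)@v[1]
        print(n,len(P),'c',P.mean(0).round(1),'dir',v[0].round(3),'t',t.min().round(1),t.max().round(1),'w',w.min().round(1),w.max().round(1))
    rep('rail',(zz>277)&(zz<300)&(x>550)&(x<900)&(np.abs(y)<190))
    rep('railall',(zz>270)&(zz<310)&(x>550)&(x<900)&(np.abs(y)<300))
    # brackets web tops
    m=((zz>125)&(zz<155)&(x>480)&(x<620)&(y>-150)&(y<200)).astype(np.uint8)
    n,L,st,ce=cv2.connectedComponentsWithStats(m)
    for i in range(1,n):
        if st[i,4]>3: rep('web',L==i)
    rep('lever',(zz>105)&(zz<135)&(x>380)&(x<650)&(y<-180)&(y>-400))
    rep('pipe',(zz>70)&(zz<102)&(x>380)&(x<650)&(y<-180)&(y>-400))
    rep('reg',(zz>70)&(zz<300)&(x>380)&(x<650)&(y<450)&(y>220))
E
```

```text
top table z 1.7377201094711836
rail 498 c [681.    1.5 288.7] dir [0.032 0.999] t -189.8 187.7 w -14.5 15.2
railall 699 c [680.8   3.1 288.7] dir [0.031 1.   ] t -244.0 240.5 w -14.2 15.7
web 31 c [507.4 137.6 143.5] dir [-0.083 -0.997] t -31.8 29.6 w -1.9 2.3
web 21 c [ 497.8 -128.8  143.6] dir [ 0.128 -0.992] t -21.1 21.1 w -2.1 2.1
web 18 c [486.8  13.6 143. ] dir [0.266 0.964] t -20.1 16.9 w -1.9 2.1
lever 216 c [ 444.9 -358.8  126.2] dir [-0.999 -0.049] t -60.4 60.1 w -9.3 11.9
pipe 389 c [ 495.1 -355.1   91.5] dir [-0.985  0.175] t -158.3 95.3 w -21.4 13.8
reg 415 c [505.7 346.5 100.8] dir [-0.995  0.105] t -40.0 42.7 w -32.0 23.6
side table z 4.426905494452342
rail 344 c [680.1  21.8 289.1] dir [0.033 0.999] t -206.6 167.5 w -15.3 14.4
railall 554 c [680.4  44.5 287.8] dir [0.034 0.999] t -292.9 198.3 w -13.9 16.1
web 20 c [ 495.8 -123.8  140.6] dir [ 0.116 -0.993] t -14.9 24.9 w -1.8 2.3
web 36 c [487.4  15.3 139.6] dir [0.264 0.965] t -34.2 15.5 w -2.2 2.6
web 67 c [507.3 139.9 139.8] dir [0.078 0.997] t -35.9 28.5 w -2.2 3.9
lever 159 c [ 446.4 -358.4  123.9] dir [-1.    -0.024] t -58.9 64.4 w -15.3 12.0
pipe 326 c [ 488.6 -352.6   88.5] dir [-0.987  0.163] t -165.1 89.0 w -24.6 13.8
reg 706 c [502.4 357.4  99.3] dir [-0.994 -0.108] t -46.4 41.5 w -43.8 23.1
```

```bash
python3 - <<'E'
from h import *
z=np.load('last_top.npz');p=z['p']
cv2.imwrite('pics/zt.png',cv2.resize(p[100:225,190:380,::-1],None,fx=4,fy=4,interpolation=cv2.INTER_CUBIC))
for c in ['top','side']:
    for l in ['bracket1','hook1','valve_axis','lever_tip','rail','bracket1_edge','hook1_top']:
        print(c,l,[(np.round(r['location'],1).tolist(),round(r['confidence'],2)) for r in env.spot_point(c,l)])
E
```

```text
top bracket1 [([244.0, 183.7], 0.8), ([286.7, 185.5], 0.74), ([211.1, 184.4], 0.73), ([206.2, 117.5], 0.57)]
top hook1 [([250.3, 115.3], 0.58), ([326.5, 249.1], 0.53), ([294.7, 123.8], 0.47), ([203.5, 114.2], 0.43), ([158.6, 232.3], 0.39)]
top valve_axis [([355.1, 184.0], 0.81), ([252.1, 109.5], 0.62)]
top lever_tip [([357.2, 220.9], 0.61)]
top rail [([252.7, 131.9], 0.84), ([291.3, 179.1], 0.45), ([295.7, 120.6], 0.41)]
top bracket1_edge [([291.0, 180.0], 0.84)]
top hook1_top [([300.8, 118.5], 0.6), ([251.8, 113.6], 0.57)]
side bracket1 [([234.7, 255.1], 0.96), ([254.5, 228.0], 0.95), ([260.4, 196.2], 0.82), ([243.2, 150.0], 0.41)]
side hook1 [([171.4, 188.4], 0.58), ([212.5, 137.6], 0.47), ([191.8, 158.4], 0.45), ([329.5, 188.3], 0.41), ([271.2, 254.8], 0.35)]
side valve_axis [([279.6, 143.7], 0.68), ([177.3, 200.6], 0.47)]
side lever_tip [([287.9, 208.2], 0.59), ([233.7, 254.2], 0.54), ([305.9, 146.4], 0.47), ([170.3, 175.4], 0.18)]
side rail [([204.9, 214.1], 0.94), ([192.5, 157.3], 0.66)]
side bracket1_edge [([259.5, 171.3], 0.56)]
side hook1_top [([211.6, 127.5], 0.61)]
```

View pics/zt.png

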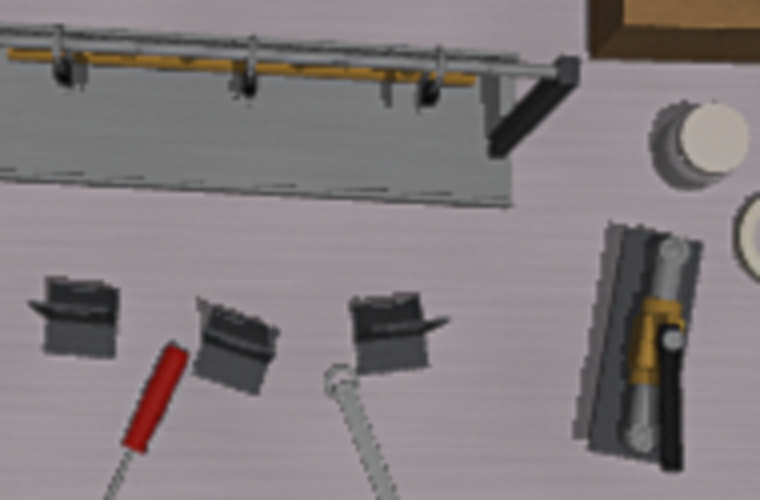

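```bash
cat >> h.py <<'E'
def last(c):
    z=np.load('last_%s.npz'%c); k=z['k']
    cal=dict(fx=k[0],fy=k[1],cx=k[2],cy=k[3],cam_to_world=z['T'])
    return z['p'],z['d'],cal,cloud(z['d'],cal)
def pose(): 
    s=env.state(); return np.array(s['eef_pos']),R.from_euler('xyz',s['tcp_rot'])
def toolR(tilt,yaw): # degrees; tilt 0 = down with tool x along +Y*yaw ; tilt leans fingers forward along hook x dir yaw
    a=np.radians(tilt); z=np.array([np.sin(a),0,-np.cos(a)]); x=np.array([0,1.,0]); y=np.cross(z,x)
    return R.from_euler('z',yaw,degrees=True)*R.from_matrix(np.stack([x,y,z],1))
def rel(pt,Rt=None):
    p,r=pose(); d=r.inv().apply(np.array(pt)-p); rv=(r.inv()*Rt).as_rotvec(degrees=True) if Rt is not None else np.zeros(3)
    return np.r_[d.round(1),rv.round(2)].tolist()
E
python3 - <<'E'
from h import *
for c in ['top','side']:
    p,d,cal,W=last(c); x,y,zz=W[...,0],W[...,1],W[...,2]
    reg=(x>380)&(x<650)&(y<-250)&(y>-420)
    for n,lo,hi in [('lever',113,135),('stub?',98,112),('pipe',80,98),('block/plate',6,25)]:
        m=reg&(zz>lo)&(zz<hi); P=W[m][:,:2].astype(np.float32)
        rc=cv2.minAreaRect(P); print(c,n,len(P),[np.round(a,1) for a in rc], np.round(np.median(W[m],0),1))
    m=reg&(zz>80)&(zz<98); 
    P=W[m]; vx=cv2.fitLine(P[:,:2].astype(np.float32),cv2.DIST_HUBER,0,.01,.01).ravel(); print('pipe line',vx)
    m=reg&(zz>113)&(zz<135); P=W[m]; print('lever line',cv2.fitLine(P[:,:2].astype(np.float32),cv2.DIST_HUBER,0,.01,.01).ravel())
    # rail only
    m=(zz>278)&(zz<296)&(x>650)&(x<710)&(np.abs(y)<225); P=W[m]; l=cv2.fitLine(P[:,:2].astype(np.float32),cv2.DIST_L1,0,.01,.01).ravel(); print('rail',l, 'x at y=0',l[2]-l[3]*l[0]/l[1], np.median(P[:,2]))
    # tall things
    for n,b in dict(tape=(480,640,-600,-400),hooks=(640,700,-220,220)).items():
        m=(x>b[0])&(x<b[1])&(y>b[2])&(y<b[3])&(zz>(15 if n=='tape' else 292)); mm,L,st,ce=cv2.connectedComponentsWithStats(m.astype(np.uint8))
        for i in range(1,mm):
            if st[i,4]>3: print(c,n,W[L==i].min(0).round(),W[L==i].max(0).round(),np.median(W[L==i],0).round(1))
p,d,cal,W=last('side')
p=p[80:210,140:330]; cv2.imwrite('pics/zs.png',cv2.resize(p[:,:,::-1],None,fx=4,fy=4,interpolation=cv2.INTER_CUBIC))
E
```

```text
top lever 215 [array([ 445.1, -360.5]), array([120.4,  21. ]), np.float64(2.0)] [ 444.5 -359.   126.4]
top stub? 82 [array([ 491.7, -357.3]), array([ 34.1, 163.9]), np.float64(76.1)] [ 501.4 -351.6  100.4]
top pipe 307 [array([ 527.2, -366.4]), array([ 37.3, 257.8]), np.float64(76.7)] [ 502.9 -354.9   91.5]
top block/plate 65 [array([ 516.9, -334.1]), array([164.2, 268.4]), np.float64(88.3)] [ 541.  -332.6    7.1]
pipe line [ 9.8370725e-01 -1.7977776e-01  4.8959698e+02 -3.5438559e+02]
lever line [ 9.9760926e-01  6.9107018e-02  4.4529239e+02 -3.5830670e+02]
rail [3.0799719e-02 9.9952555e-01 6.8330420e+02 8.4535973e+01] x at y=0 680.6993 288.75106157651135
top tape [ 637. -419.   16.] [ 640. -403.   51.] [ 638.9 -410.1   34.6]
top tape [ 551. -543.   15.] [ 639. -453.   32.] [ 595.6 -495.4   23.3]
top tape [ 539. -408.   50.] [ 586. -401.   59.] [ 567.5 -402.3   55.1]
top hooks [676. 136. 292.] [694. 139. 298.] [684.3 136.6 293.4]
top hooks [672. -10. 292.] [689.  -1. 298.] [680.5  -2.9 293.8]
top hooks [ 669. -141.  293.] [ 681. -137.  296.] [ 675.3 -140.   294.7]
side lever 150 [arra
[... 297 characters left out ...]
block/plate 178 [array([ 514. , -343.5]), array([262.9, 167.1]), np.float64(3.9)] [ 501.8 -340.8   15.2]
pipe line [ 9.8529822e-01 -1.7084345e-01  4.8779416e+02 -3.5148679e+02]
lever line [ 9.9977100e-01  2.1398839e-02  4.4409253e+02 -3.5741849e+02]
rail [3.2699671e-02 9.9946523e-01 6.8455133e+02 1.7238313e+02] x at y=0 678.91144 289.25976021872617
side tape [ 550. -544.   15.] [ 637. -457.   31.] [ 602.5 -516.9   23.8]
side tape [ 635. -422.   15.] [ 640. -400.   52.] [ 638.2 -411.4   31.7]
side hooks [ 671. -143.  292.] [ 686. -139.  298.] [ 677.1 -140.7  293.7]
side hooks [671.  -8. 292.] [685.   0. 298.] [677.9  -3.4 294. ]
side hooks [675. 133. 292.] [694. 139. 297.] [684.5 136.3 293.6]
```

View pics/zs.png

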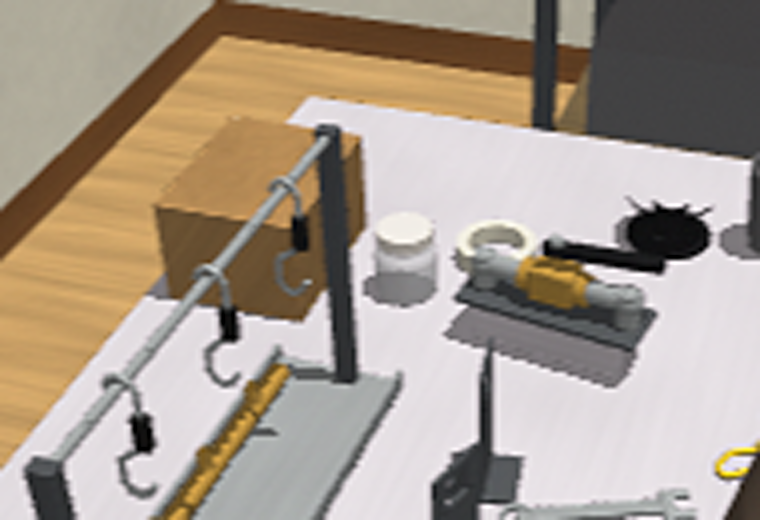

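```bash
python3 - <<'E'
from h import *
Rt=toolR(0,-49)
for p in [(330,520,400),(500,100,400),(440,-270,330),(417,-310,200)]: print(rel(p,Rt))
ax=np.array([495,-355]);r=80
for th,off in [(182.6,45)]:
    t=np.radians(th); print(ax+r*np.array([np.cos(t),np.sin(t)])+off*np.array([np.sin(t),-np.cos(t)]))
E
```

```text
[-16.6, 95.5, -223.8, 0.0, -0.01, 25.52]
[-334.0, 418.8, -223.8, 0.0, -0.01, 25.52]
[-697.3, 511.2, -153.9, 0.0, -0.01, 25.52]
[-743.2, 506.0, -23.9, 0.0, -0.01, 25.52]
[ 413.04101995 -313.67536341]
```

Emit:
{"name": "arm_command", "arguments": {"motion": [-1, -17, 95, -224, 0, 0, 8, -1, -17, 95, -224, 0, 0, 16, -1, -17, 95, -224, 0, 0, 25.5, -1, -17, 95, -224, 0, 0, 25.5, -1, -17, 95, -224, 0, 0, 25.5, -1, -334, 419, -224, 0, 0, 25.5, -1, -334, 419, -224, 0, 0, 25.5, -1, -334, 419, -224, 0, 0, 25.5, -1, -334, 419, -224, 0, 0, 25.5, -1, -334, 419, -224, 0, 0, 25.5, -1, -334, 419, -224, 0, 0, 25.5, -1, -334, 419, -224, 0, 0, 25.5, -1, -334, 419, -224, 0, 0, 25.5, -1, -334, 419, -224, 0, 0, 25.5, -1, -697, 511, -154, 0, 0, 25.5, -1, -697, 511, -154, 0, 0, 25.5, -1, -697, 511, -154, 0, 0, 25.5, -1, -697, 511, -154, 0, 0, 25.5, -1, -697, 511, -154, 0, 0, 25.5, -1, -697, 511, -154, 0, 0, 25.5]}}

```text
t: 2.85
eef_pos: [452.1, -190.2, 345.3]
tcp_rot: [3.141, -0.0, 0.716]
ft_force: [1.8, 0.6, -0.0]
opening: 0.004
```

```bash
python3 - <<'E'
from h import *
Rt=toolR(0,-49); print(pose()[0],env.state()['joints'].round(2))
for p in [(413,-305,200),(413,-310,107)]: print(rel(p,Rt))
E
```

```text
[ 452.07760194 -190.18971107  345.29863989] [-0.53  0.15  1.61  0.    1.38 -1.25]
[-104.9, 60.9, 145.3, 0.03, -0.02, 0.02]
[-108.2, 64.6, 238.3, 0.03, -0.02, 0.02]
```

Emit:
{"name": "arm_command", "arguments": {"motion": [-1, 0, 0, 0, 0, 0, 0, -1, 0, 0, 0, 0, 0, 0]}}

```text
t: 3.05
eef_pos: [452.5, -189.1, 345.2]
tcp_rot: [-3.141, -0.0, 0.713]
ft_force: [-0.6, 0.7, 0.1]
opening: 0.004
```

```bash
python3 - <<'E'
from h import *
Rt=toolR(0,-49); print(pose()[0],env.state()['joints'].round(2))
snap('top','t1.png')
for p in [(413,-305,200),(413,-308,107)]: print(rel(p,Rt))
E
```

```text
[ 452.51126625 -189.08330915  345.17820955] [-0.53  0.16  1.61  0.    1.38 -1.24]
[-106.8, 62.1, 145.5, -0.0, -0.02, -0.02]
[-108.8, 64.4, 238.5, -0.0, -0.02, -0.02]
```

View pics/t1.png

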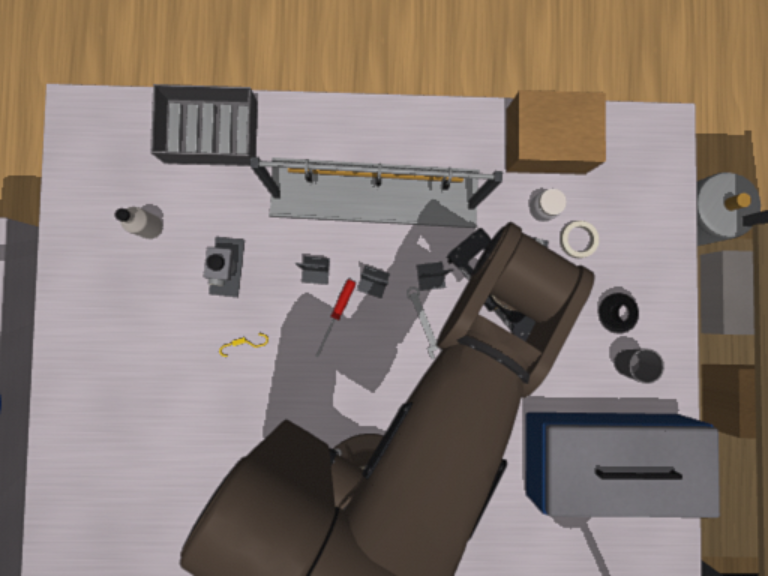

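Emit:
{"name": "arm_command", "arguments": {"motion": [-1, -107, 62, 146, 0, 0, 0, -1, -107, 62, 146, 0, 0, 0, -1, -107, 62, 146, 0, 0, 0, -1, -107, 62, 146, 0, 0, 0, -1, -107, 62, 146, 0, 0, 0, -1, -109, 64, 170, 0, 0, 0, -1, -109, 64, 200, 0, 0, 0, -1, -109, 64, 225, 0, 0, 0, -1, -109, 64, 238, 0, 0, 0, -1, -109, 64, 238, 0, 0, 0]}}

```text
t: 4.1
eef_pos: [413.5, -306.4, 107.3]
tcp_rot: [-3.14, -0.0, 0.718]
ft_force: [-0.2, 0.1, 0.7]
opening: 0.005
```

```bash
python3 - <<'E'
from h import *
Rt=toolR(0,-49); print(pose()[0],env.state()['ft_force'])
snap('wrist','w1.png')
ax=np.array([495,-355]);r=80
for th,off in [(183,30),(183,20),(192,20),(201,20),(210,20),(219,20),(228,20),(237,20),(246,21),(252,21),(256,21),(260,21),(262,20)]:
    t=np.radians(th); q=ax+r*np.array([np.cos(t),np.sin(t)])+off*np.array([np.sin(t),-np.cos(t)])
    print(th,q.round(),rel([*q,107],Rt))
E
```

```text
[ 413.49588939 -306.39910207  107.25139196] [-0.18930247  0.07596367  0.67798909]
183 [ 414. -329.] [-14.8, 16.6, 1.2, 0.02, -0.02, 0.13]
183 [ 414. -339.] [-21.0, 24.5, 1.2, 0.02, -0.02, 0.13]
192 [ 413. -352.] [-30.5, 33.2, 1.2, 0.02, -0.02, 0.13]
201 [ 413. -365.] [-38.6, 43.3, 1.2, 0.02, -0.02, 0.13]
210 [ 416. -378.] [-45.0, 54.5, 1.2, 0.02, -0.02, 0.13]
219 [ 420. -390.] [-49.6, 66.6, 1.2, 0.02, -0.02, 0.13]
228 [ 427. -401.] [-52.2, 79.3, 1.2, 0.02, -0.02, 0.13]
237 [ 435. -411.] [-52.8, 92.2, 1.2, 0.02, -0.02, 0.13]
246 [ 443. -420.] [-51.8, 104.2, 1.2, 0.02, -0.02, 0.13]
252 [ 450. -425.] [-49.8, 112.6, 1.2, 0.02, -0.02, 0.13]
256 [ 455. -428.] [-48.0, 118.1, 1.2, 0.02, -0.02, 0.13]
260 [ 460. -430.] [-45.9, 123.4, 1.2, 0.02, -0.02, 0.13]
262 [ 464. -431.] [-44.0, 126.8, 1.2, 0.02, -0.02, 0.13]
```

View pics/w1.png

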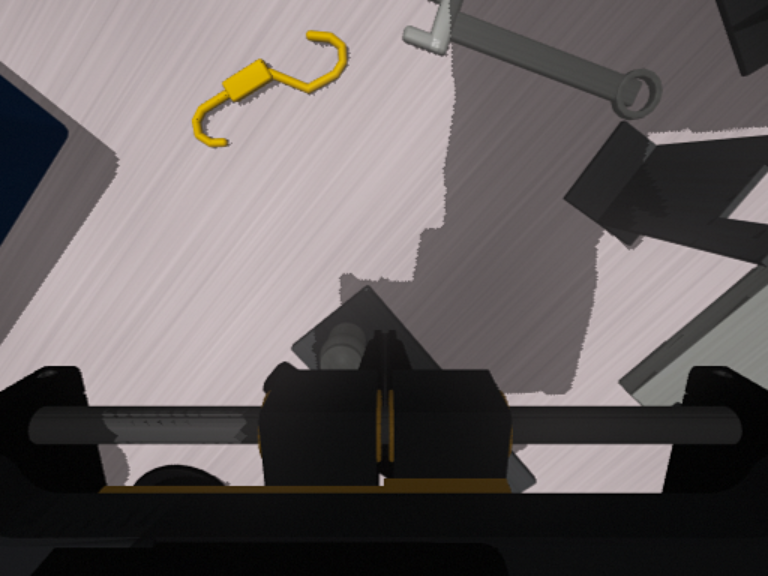

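The wrist view shows the closed fingers (385,350) beside the valve's pipe end. I'll sweep the lever now.

Emit:
{"name": "arm_command", "arguments": {"motion": [-1, -15, 17, 1, 0, 0, 0, -1, -21, 24, 1, 0, 0, 0, -1, -26, 29, 1, 0, 0, 0, -1, -30, 33, 1, 0, 0, 0, -1, -35, 38, 1, 0, 0, 0, -1, -39, 43, 1, 0, 0, 0, -1, -42, 49, 1, 0, 0, 0, -1, -45, 55, 1, 0, 0, 0, -1, -48, 61, 1, 0, 0, 0, -1, -50, 67, 1, 0, 0, 0, -1, -51, 73, 1, 0, 0, 0, -1, -52, 79, 1, 0, 0, 0, -1, -53, 86, 1, 0, 0, 0, -1, -53, 92, 1, 0, 0, 0, -1, -52, 98, 1, 0, 0, 0, -1, -52, 104, 1, 0, 0, 0, -1, -51, 109, 1, 0, 0, 0, -1, -50, 112, 1, 0, 0, 0, -1, -50, 112, 1, 0, 0, 0]}}

```text
t: 6.05
eef_pos: [448.7, -425.5, 106.2]
tcp_rot: [-3.142, -0.0, 0.716]
ft_force: [-0.4, 1.0, -0.2]
opening: 0.007
```

```bash
python3 - <<'E'
from h import *
Rt=toolR(0,-49); print(pose()[0],env.state()['ft_force'])
ax=np.array([495,-355]);r=80
for th,off in [(256,21),(260,21),(262,19),(262,16)]:
    t=np.radians(th); q=ax+r*np.array([np.cos(t),np.sin(t)])+off*np.array([np.sin(t),-np.cos(t)])
    print(th,q.round(),rel([*q,107],Rt))
E
```

```text
[ 448.72780125 -425.5219751   106.24771291] [-0.4266138   0.9848899  -0.18237256]
256 [ 455. -428.] [3.6, 5.8, -0.8, -0.0, -0.01, 0.03]
260 [ 460. -430.] [5.8, 11.2, -0.8, -0.0, -0.01, 0.03]
262 [ 465. -432.] [8.3, 15.3, -0.8, -0.0, -0.01, 0.03]
262 [ 468. -432.] [10.3, 17.5, -0.8, -0.0, -0.01, 0.03]
```

Emit:
{"name": "arm_command", "arguments": {"motion": [-1, 3.5, 6, 0, 0, 0, 0, -1, 6, 11, 0, 0, 0, 0, -1, 7, 13, 0, 0, 0, 0, -1, 7, 13, 0, 0, 0, 0]}}

```text
t: 6.45
eef_pos: [462.6, -430.7, 106.2]
tcp_rot: [-3.142, -0.0, 0.716]
ft_force: [-0.9, -0.6, -0.8]
opening: 0.005
```

```bash
cat > lev.py <<'E'
from h import *
for c in ['top','side']:
    p,d,cal=snap(c,None); W=cloud(d,cal); x,y,z=W[...,0],W[...,1],W[...,2]
    m=(x>370)&(x<600)&(y<-300)&(y>-500)&(z>113)&(z<130)&(p.max(-1)<90)
    P=W[m][:,:2].astype(np.float32)
    if len(P)<8: print(c,len(P)); continue
    l=cv2.fitLine(P,cv2.DIST_HUBER,0,.01,.01).ravel(); print(c,len(P),cv2.minAreaRect(P),l,np.degrees(np.arctan2(l[1],l[0])))
E
python3 lev.py; python3 -c "
from h import *
print(pose()[0],env.state()['ft_force'])
snap('side','s2.png')"
```

```text
top 180 ((444.8547668457031, -359.4275207519531), (119.998046875, 18.046104431152344), 1.7257168292999268) [ 9.9693090e-01  7.8286722e-02  4.4370831e+02 -3.5803427e+02] 4.490093
side 125 ((444.7230529785156, -359.9434509277344), (120.38660430908203, 23.738937377929688), 3.2864110469818115) [ 9.9914885e-01  4.1249692e-02  4.4442599e+02 -3.5762213e+02] 2.364104
[ 462.19983208 -430.53163917  106.27333219] [ 1.00517723 -0.26297462 -0.04486214]
```

View pics/s2.png

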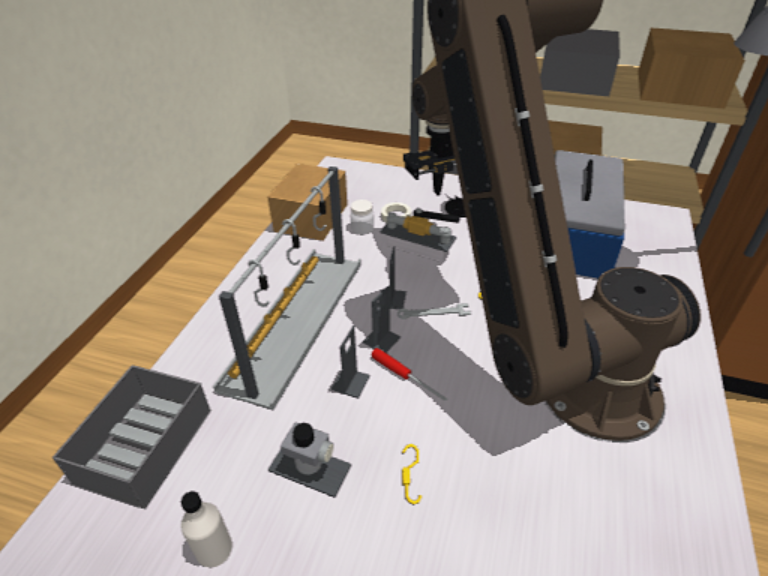

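```bash
cat >> h.py <<'E'
def proj(c,pt):
    cal=env.calibration(c); T=np.linalg.inv(np.array(cal['cam_to_world'])); q=T[:3,:3]@np.array(pt)+T[:3,3]
    return (cal['fx']*q[0]/q[2]+cal['cx'],cal['fy']*q[1]/q[2]+cal['cy'],q[2])
E
python3 - <<'E'
from h import *
print(proj('side',pose()[0]))
for q in [(385,-362,120),(495,-355,120),(413,-306,107)]: print(proj('side',q),proj('top',q))
p,d,cal,W=last('side'); cv2.imwrite('pics/z3.png',cv2.resize(p[90:190,240:340,::-1],None,fx=6,fy=6,interpolation=cv2.INTER_CUBIC))
E
```

```text
(np.float64(290.11918740055205), np.float64(137.30872249686385), np.float64(1495.451930873507))
(np.float64(305.4943063038692), np.float64(146.60241129698), np.float64(1419.2804308963987)) (np.float64(357.2325073874233), np.float64(216.97500837415157), np.float64(1262.464150004232))
(np.float64(277.82855139546797), np.float64(143.06612133499996), np.float64(1439.9236428745967)) (np.float64(355.282751330843), np.float64(183.93960808064347), np.float64(1268.1459215451441))
(np.float64(295.1165906682832), np.float64(156.139894827657), np.float64(1394.1314258523269)) (np.float64(339.5784977356736), np.float64(208.25953172357382), np.float64(1275.0564565672905))
```

View pics/z3.png

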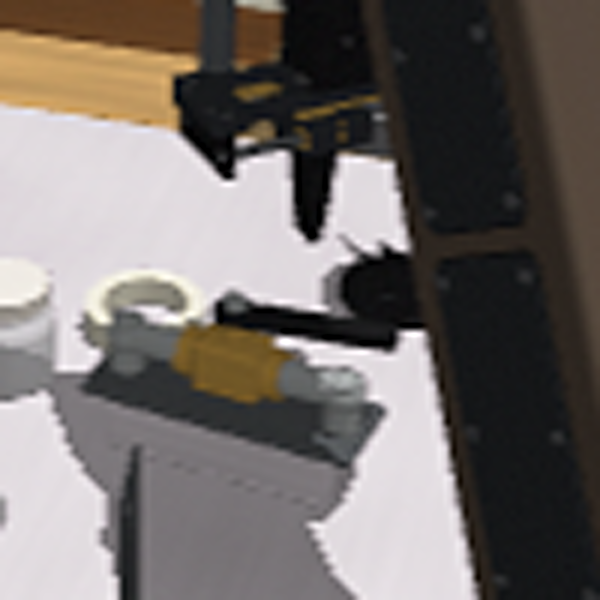

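```bash
python3 - <<'E'
from h import *
for c in ['side','top']:
    p,d,cal,W=last(c)
    pr=proj(c,pose()[0]); u,v=int(pr[0]),int(pr[1])
    m=(np.hypot(W[...,0]-462,W[...,1]+430)<40)&(W[...,2]>60)
    print(c,pr,m.sum(), W[m][W[m][:,2].argsort()][:6].round(1) if m.any() else '')
E
```

```text
side (np.float64(290.11918740055205), np.float64(137.30872249686385), np.float64(1495.451930873507)) 674 [[ 460.3 -428.6  147.4]
 [ 452.4 -430.4  147.7]
 [ 454.5 -421.6  147.9]
 [ 455.8 -426.7  149.3]
 [ 465.  -430.7  150.1]
 [ 466.1 -434.8  152.2]]
top (np.float64(376.1721478047271), np.float64(194.3885498878823), np.float64(1282.563646215372)) 693 [[ 457.4 -390.3  225.8]
 [ 463.  -392.   238.1]
 [ 469.  -391.6  239.1]
 [ 465.8 -390.8  241.3]
 [ 462.8 -393.7  241.7]
 [ 459.7 -390.4  242.4]]
```

```bash
python3 - <<'E'
from h import *
p,d,cal=snap('wrist','w2.png'); W=cloud(d,cal)
q,r=pose(); L=r.inv().apply((W-q).reshape(-1,3)).reshape(W.shape)
print(q)
m=(d>0)&(np.abs(L[...,0])<40)&(np.abs(L[...,1])<40)&(L[...,2]>-150)&(L[...,2]<12)
v,u=np.nonzero(m); 
o=np.argsort(-L[m][:,2])[:12]
for i in o: print(u[i],v[i],L[v[i],u[i]].round(1),W[v[i],u[i]].round(1),p[v[i],u[i]])
print(np.nanmin(d[d>0]))
for (uu,vv) in [(257,222),(250,225),(262,225),(257,230),(257,240)]: print(uu,vv,d[vv,uu],L[vv,uu].round(1))
E
```

```text
[ 462.09401019 -430.57116527  106.3556063 ]
254 222 [ -0.7  -9.5 -37.9] [ 455.3 -423.9  144.2] [52 48 49]
250 220 [ -3.3 -11.1 -38.3] [ 452.3 -424.4  144.7] [45 42 43]
261 220 [  3.9 -11.1 -38.4] [ 457.7 -419.6  144.7] [33 30 31]
251 220 [ -2.7 -11.2 -38.5] [ 452.7 -423.9  144.9] [38 35 36]
260 220 [  3.3 -11.2 -38.6] [ 457.2 -420.   145. ] [32 29 29]
262 220 [  4.6 -11.2 -38.7] [ 458.2 -419.1  145. ] [35 32 32]
258 222 [  1.9  -9.8 -38.7] [ 457.1 -421.9  145. ] [49 44 46]
257 222 [  1.3  -9.9 -38.8] [ 456.6 -422.3  145.1] [68 63 65]
263 220 [  5.2 -11.3 -38.9] [ 458.6 -418.6  145.2] [72 67 68]
255 222 [ -0.  -10.  -39.1] [ 455.5 -423.1  145.4] [58 53 54]
256 222 [  0.6 -10.  -39.1] [ 456.  -422.6  145.5] [75 68 69]
253 220 [ -1.3 -11.5 -39.3] [ 453.5 -422.8  145.6] [44 41 41]
55.613503
257 222 182.73468 [  1.3  -9.9 -38.8]
250 225 174.31921 [ -3.1 -11.2 -47.1]
262 225 174.96233 [  4.4 -11.  -46.5]
257 230 170.3762 [  1.3  -9.9 -51.6]
257 240 158.00894 [  1.2  -9.4 -64.6]
```

View pics/w2.png

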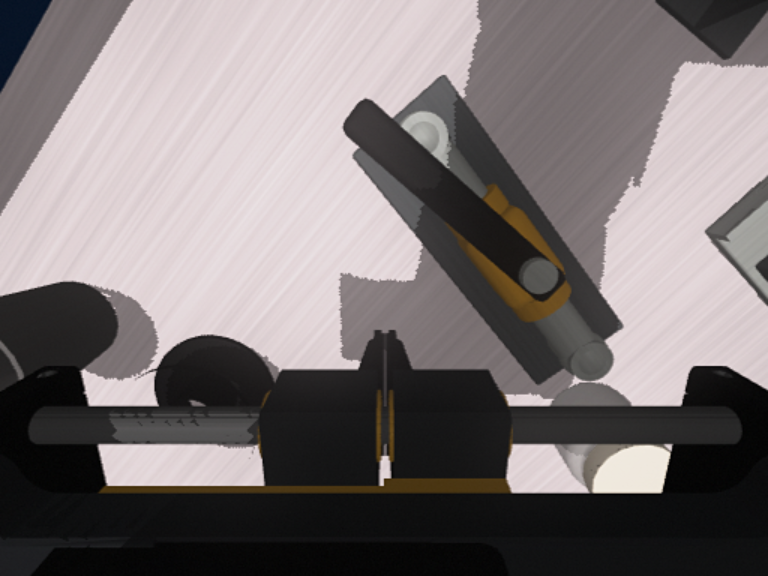

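```bash
python3 - <<'E'
from h import *
Rt=toolR(0,-49)
for q in [(413,-304,108),(413,-304,70)]: print(rel(q,Rt))
z=np.load('last_wrist.npz')
E
```

```text
[46.0, -127.7, -1.6, -0.01, -0.0, 0.02]
[46.0, -127.7, 36.4, -0.01, -0.0, 0.02]
```

Emit:
{"name": "arm_command", "arguments": {"motion": [-1, 46, -128, -4, 0, 0, 0, -1, 46, -128, -4, 0, 0, 0, -1, 46, -128, -4, 0, 0, 0, -1, 46, -128, -4, 0, 0, 0, -1, 46, -128, 15, 0, 0, 0, -1, 46, -128, 36, 0, 0, 0, -1, 46, -128, 36, 0, 0, 0, -1, 46, -128, 36, 0, 0, 0]}}

```text
t: 7.45
eef_pos: [413.1, -304.3, 70.6]
tcp_rot: [-3.141, -0.0, 0.716]
ft_force: [0.3, 0.3, -0.2]
opening: 0.008
```

```bash
cat > tip.py <<'E'
from h import *
q,r=pose(); print('pose',q.round(1),r.as_euler('xyz',degrees=True).round(1),'f',env.state()['ft_force'].round(1))
for c in ['side','top']:
    p,d,cal=snap(c); W=cloud(d,cal)
    L=r.inv().apply((W-q).reshape(-1,3)).reshape(W.shape)
    m=(d>0)&(np.hypot(L[...,0],L[...,1])<25)&(L[...,2]>-60)&(L[...,2]<25)
    if m.any():
        A=L[m];B=W[m];o=np.argsort(-A[:,2])[:5]
        for i in o: print(c,A[i].round(1),B[i].round(1))
E
python3 tip.py; python3 - <<'E'
from h import *
Rt=toolR(0,-49)
ax=np.array([495,-355]);r=80
for th,off in [(183,30),(183,20),(192,20),(201,20),(210,20),(219,20),(228,20),(237,20),(246,21),(252,21),(256,21),(260,21),(262,20)]:
    t=np.radians(th); q=ax+r*np.array([np.cos(t),np.sin(t)])+off*np.array([np.sin(t),-np.cos(t)])
    print(th,q.round(),rel([*q,70],Rt))
p,d,cal,W=last('side'); cv2.imwrite('pics/z4.png',cv2.resize(p[90:190,240:340,::-1],None,fx=6,fy=6,interpolation=cv2.INTER_CUBIC))
E
```

```text
pose [ 413.1 -304.3   70.6] [-180.   -0.   41.] f [ 0.3  0.3 -0.2]
side [-11.9   6.   22.8] [ 408.1 -316.7   47.8]
side [-12.8  -0.2  18.8] [ 403.4 -312.6   51.8]
side [-4.8 10.  18.4] [ 416.1 -315.    52.2]
side [-1.  11.4 18.1] [ 419.8 -313.6   52.5]
side [-0.1 18.2 17.6] [ 425.  -318.2   53. ]
183 [ 414. -329.] [-16.1, 18.8, 1.2, 0.06, -0.01, 0.01]
183 [ 414. -339.] [-22.2, 26.7, 1.2, 0.06, -0.01, 0.01]
192 [ 413. -352.] [-31.8, 35.4, 1.2, 0.06, -0.01, 0.01]
201 [ 413. -365.] [-39.8, 45.5, 1.2, 0.06, -0.01, 0.01]
210 [ 416. -378.] [-46.2, 56.8, 1.2, 0.06, -0.01, 0.01]
219 [ 420. -390.] [-50.8, 68.9, 1.2, 0.06, -0.01, 0.01]
228 [ 427. -401.] [-53.4, 81.6, 1.3, 0.06, -0.01, 0.01]
237 [ 435. -411.] [-53.9, 94.5, 1.3, 0.06, -0.01, 0.01]
246 [ 443. -420.] [-52.9, 106.5, 1.3, 0.06, -0.01, 0.01]
252 [ 450. -425.] [-50.9, 114.9, 1.3, 0.06, -0.01, 0.01]
256 [ 455. -428.] [-49.1, 120.4, 1.3, 0.06, -0.01, 0.01]
260 [ 460. -430.] [-46.9, 125.7, 1.3, 0.06, -0.01, 0.01]
262 [ 464. -431.] [-45.0, 129.1, 1.3, 0.06, -0.01, 0.01]
```

View pics/z4.png

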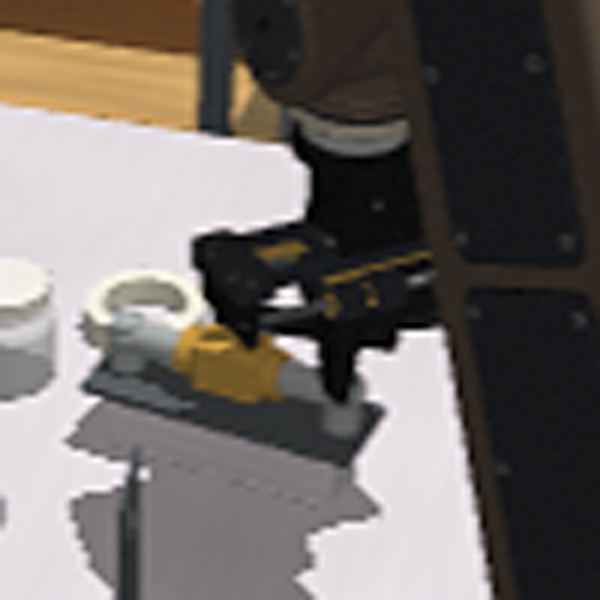

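```bash
python3 - <<'E'
from h import *
p,d,cal=snap('wrist'); W=cloud(d,cal)
q,r=pose(); L=r.inv().apply((W-q).reshape(-1,3)).reshape(W.shape)
for u,v in [(30,250),(60,260),(10,290),(480,250),(200,260),(310,260),(40,283),(250,240),(246,226)]: print(u,v,d[v,u],L[v,u].round(1))
p,d,cal,W=last('side'); L=r.inv().apply((W-q).reshape(-1,3)).reshape(W.shape)
m=(np.abs(L[...,0])<110)&(np.abs(L[...,1])<50)&(L[...,2]>-130)&(L[...,2]<-20)&(p.max(-1)<80)
A=L[m]; 
for lo in range(-110,110,20):
    s=A[(A[:,0]>=lo)&(A[:,0]<lo+20)]
    if len(s): print(lo,len(s),s[:,2].max().round(1), s[:,1].min().round(),s[:,1].max().round())
E
```

```text
30 250 97.06305 [ -78.4  -32.9 -121.3]
60 260 313.51727 [-221.1   81.5   70.7]
10 290 83.57405 [ -73.4  -27.8 -136.8]
480 250 95.38576 [  77.7  -33.9 -122.7]
200 260 87.10926 [ -16.9  -34.7 -131.1]
310 260 88.214745 [  17.8  -34.2 -130.1]
40 283 86.6614 [ -66.8  -28.  -133.5]
250 240 154.25754 [ -2.7 -11.  -68.1]
246 226 242.53633 [-8.2 16.4 15.9]
-70 12 -47.4 23.0 40.0
-50 11 -43.4 -27.0 40.0
-30 13 -82.6 -36.0 -5.0
-10 90 -37.3 -36.0 12.0
10 17 -115.7 -36.0 13.0
30 2 -128.9 -28.0 25.0
50 3 -128.6 -30.0 -28.0
70 27 -117.3 -36.0 30.0
```

Emit:
{"name": "arm_command", "arguments": {"motion": [-1, -16, 19, 0, 0, 0, 0, -1, -22, 27, 0, 0, 0, 0, -1, -27, 31, 0, 0, 0, 0, -1, -32, 35, 0, 0, 0, 0, -1, -36, 40, 0, 0, 0, 0, -1, -40, 45, 0, 0, 0, 0, -1, -43, 51, 0, 0, 0, 0, -1, -46, 57, 0, 0, 0, 0, -1, -49, 63, 0, 0, 0, 0, -1, -51, 69, 0, 0, 0, 0, -1, -52, 75, 0, 0, 0, 0, -1, -53, 82, 0, 0, 0, 0, -1, -54, 88, 0, 0, 0, 0, -1, -54, 94, 0, 0, 0, 0, -1, -53, 100, 0, 0, 0, 0, -1, -53, 106, 0, 0, 0, 0, -1, -52, 111, 0, 0, 0, 0, -1, -51, 115, 0, 0, 0, 0, -1, -51, 115, 0, 0, 0, 0]}}

```text
t: 9.5
eef_pos: [450.5, -424.6, 70.4]
tcp_rot: [3.141, -0.0, 0.716]
ft_force: [-0.3, 0.6, -0.3]
opening: 0.003
```

```bash
python3 lev.py; python3 - <<'E'
from h import *
Rt=toolR(0,-49); print(pose()[0],env.state()['ft_force'])
ax=np.array([495,-355]);r=80
for th,off in [(256,21),(260,21),(262,19),(262,16)]:
    t=np.radians(th); q=ax+r*np.array([np.cos(t),np.sin(t)])+off*np.array([np.sin(t),-np.cos(t)])
    print(th,q.round(),rel([*q,70],Rt))
p,d,cal,W=last('side'); cv2.imwrite('pics/z5.png',cv2.resize(p[90:190,240:340,::-1],None,fx=6,fy=6,interpolation=cv2.INTER_CUBIC))
E
```

```text
top 61 ((483.36151123046875, -387.9495849609375), (89.90838623046875, 17.51696014404297), 74.02595520019531) [ 2.0458584e-01  9.7884864e-01  4.8289526e+02 -3.7912045e+02] 78.19474
side 76 ((467.0693359375, -394.43743896484375), (107.8395004272461, 44.32141876220703), 74.24684143066406) [ 3.2818490e-01  9.4461352e-01  4.7631693e+02 -3.9003552e+02] 70.841354
[ 450.16435584 -424.40108029   70.4555882 ] [ 0.88066793 -0.40895842 -0.24705575]
256 [ 455. -428.] [1.8, 5.7, 0.5, 0.05, 0.0, 0.03]
260 [ 460. -430.] [4.0, 11.1, 0.5, 0.05, 0.0, 0.03]
262 [ 465. -432.] [6.5, 15.2, 0.5, 0.05, 0.0, 0.03]
262 [ 468. -432.] [8.5, 17.4, 0.5, 0.05, 0.0, 0.03]
```

View pics/z5.png

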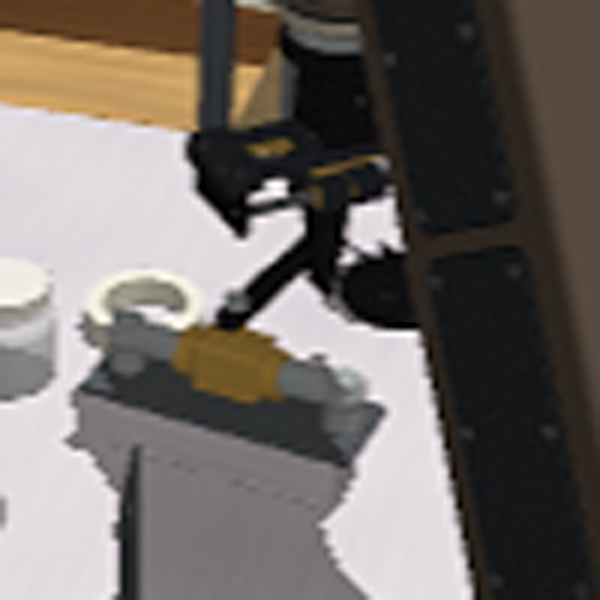

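The lever has turned to about 254°. I'll push the rest of the way to the stop, in small steps.

Emit:
{"name": "arm_command", "arguments": {"motion": [-1, 2, 6, 0, 0, 0, 0, -1, 4, 11, 0, 0, 0, 0, -1, 5.5, 13.5, 0, 0, 0, 0, -1, 5.5, 13.5, 0, 0, 0, 0]}}

```text
t: 10.0
eef_pos: [460.3, -429.5, 70.2]
tcp_rot: [-3.135, 0.002, 0.716]
ft_force: [-18.0, 5.3, 8.7]
opening: 0.005
```

Emit:
{"name": "arm_command", "arguments": {"motion": [-1, 1, 2, 0, 0, 0, 0, -1, 1, 2, 0, 0, 0, 0]}}

```text
t: 10.2
eef_pos: [460.5, -429.6, 70.1]
tcp_rot: [-3.131, 0.003, 0.717]
ft_force: [-28.4, 9.8, 11.6]
opening: 0.004
```

```bash
python3 lev.py; python3 -c "
from h import *
print(pose()[0],env.state()['ft_force'])"
```

```text
top 85 ((487.72210693359375, -388.97100830078125), (89.45613098144531, 18.925575256347656), 81.04866027832031) [ 1.3451253e-01  9.9091190e-01  4.8676627e+02 -3.7762421e+02] 82.26956
side 70 ((472.4738464355469, -402.1000671386719), (119.48419952392578, 38.538963317871094), 80.08380889892578) [ 1.9238564e-01  9.8131943e-01  4.8140729e+02 -3.8932541e+02] 78.90796
[ 460.51053067 -429.54018481   70.08480133] [-26.85996217   8.7941538   13.10571654]
```

```bash
cat > hooks.py <<'E'
from h import *
for c in ['top','side']:
    p,d,cal=snap(c); W=cloud(d,cal); x,y,z=W[...,0],W[...,1],W[...,2]
    m=(x>630)&(x<700)&(y>-215)&(y<215)&(z>215)&(z<268)&(p.max(-1)<70)
    n,Lb,st,ce=cv2.connectedComponentsWithStats(m.astype(np.uint8))
    for i in range(1,n):
        if st[i,4]>5: q=W[Lb==i]; print(c,'sleeve',st[i,4],np.median(q,0).round(1),q.min(0).round(),q.max(0).round())
    m=(z>125)&(z<155)&(x>400)&(x<630)&(y>-250)&(y<250)&(p.max(-1)<120)
    n,Lb,st,ce=cv2.connectedComponentsWithStats(m.astype(np.uint8))
    for i in range(1,n):
        if st[i,4]>6:
            q=W[Lb==i]; l=cv2.fitLine(q[:,:2].astype(np.float32),cv2.DIST_HUBER,0,.01,.01).ravel(); dr=l[:2]*np.sign(l[1]); t=(q[:,:2]-l[2:])@dr
            mid=l[2:]+dr*(t.min()+t.max())/2
            print(c,'web',st[i,4],'mid',mid.round(1),'len',(t.max()-t.min()).round(1),'yaw',np.degrees(-np.arctan2(dr[0],dr[1])).round(1),'z',q[:,2].max().round(1))
E
python3 hooks.py; python3 - <<'E'
from h import *
Rt=toolR(40,-1.8)
for q in [(425,-425,70),(425,-425,350)]: print(rel(q))
print(rel((540,-250,400),Rt))
E
```

```text
top sleeve 17 [670.1 134.6 257.9] [667. 132. 219.] [690. 140. 265.]
top sleeve 18 [665.9  -1.5 253.8] [664.  -6. 232.] [675.   3. 267.]
top sleeve 21 [ 663.  -136.6  256.7] [ 659. -143.  225.] [ 680. -134.  264.]
top web 30 mid [507.  138.4] len 61.8 yaw -4.2 z 151.4
top web 30 mid [ 498.8 -138.5] len 61.7 yaw 7.4 z 150.8
top web 28 mid [4.824e+02 4.000e-01] len 61.4 yaw -17.5 z 151.7
side sleeve 36 [ 666.1 -138.1  247.2] [ 658. -144.  227.] [ 674. -134.  263.]
side sleeve 31 [669.1  -0.9 250.9] [664.  -9. 232.] [677.   3. 261.]
side sleeve 38 [673.6 140.2 249. ] [667. 134. 230.] [681. 143. 261.]
side web 29 mid [ 498.3 -141.1] len 62.5 yaw 6.7 z 149.7
side web 60 mid [480.9  -2.7] len 64.6 yaw -17.3 z 149.8
side web 50 mid [507.1 139.1] len 62.1 yaw -4.0 z 148.6
[-23.8, -26.8, 0.4, 0.0, 0.0, 0.0]
[-24.6, -29.7, -279.5, 0.0, 0.0, 0.0]
[176.9, -86.7, -329.5, -38.31, 16.37, -45.24]
```

Emit:
{"name": "arm_command", "arguments": {"motion": [-1, -24, -28, 0, 0, 0, 0, -1, -24, -30, -50, 0, 0, 0, -1, -24, -30, -100, 0, 0, 0, -1, -24, -30, -150, 0, 0, 0, -1, -24, -30, -200, 0, 0, 0, -1, -24, -30, -260, 0, 0, 0, -1, -24, -30, -280, 0, 0, 0, -0.1, 177, -87, -330, -8, 3.5, -9, -0.1, 177, -87, -330, -15, 6.5, -18, -0.1, 177, -87, -330, -22, 9.5, -27, -0.1, 177, -87, -330, -29, 12.5, -35, -0.1, 177, -87, -330, -36, 15, -42, -0.1, 177, -87, -330, -38.3, 16.4, -45.2, -0.1, 177, -87, -330, -38.3, 16.4, -45.2, -0.1, 177, -87, -330, -38.3, 16.4, -45.2, -0.1, 177, -87, -330, -38.3, 16.4, -45.2]}}

```text
t: 12.0
eef_pos: [540.9, -250.3, 400.3]
tcp_rot: [2.434, 0.005, 1.538]
ft_force: [-0.3, 0.6, 0.7]
opening: 0.453
```

```bash
python3 lev.py; cat > tipw.py <<'E'
from h import *
# finger tips seen by wrist cam and side cam, in tool frame
q,r=pose(); print(q.round(1),r.as_euler('xyz',degrees=True).round(1),env.state()['joints'].round(2),env.state()['opening'])
for c in ['wrist','side','top']:
    p,d,cal=snap(c,'tip_%s.png'%c); W=cloud(d,cal); L=r.inv().apply((W-q).reshape(-1,3)).reshape(W.shape)
    m=(d>0)&(np.abs(L[...,0])<55)&(np.abs(L[...,1])<16)&(L[...,2]>-70)&(L[...,2]<12)
    A=L[m]
    for s in (-1,1):
        B=A[A[:,0]*s>0]
        if len(B)>3: print(c,s,len(B),B[np.argsort(-B[:,2])[:3]].round(1).tolist(),B.min(0).round(1),B.max(0).round(1))
E
python3 tipw.py; python3 - <<'E'
from h import *
Rt=toolR(40,-1.8); S=np.array([664.5,-138.5,243]); 
z=Rt.as_matrix()[:,2]; T=S+57*z
print(T, rel(T-110*z,Rt),rel(T-30*z,Rt),rel(T,Rt))
E
```

```text
top 14 ((496.8854675292969, -362.24859619140625), (33.78325653076172, 7.10580587387085), 85.72640228271484) [ 1.3855025e-01  9.9035543e-01  4.9751474e+02 -3.6038290e+02] 82.03603
side 65 ((482.4559020996094, -406.045654296875), (128.62167358398438, 17.303916931152344), 80.0423812866211) [ 1.4471236e-01  9.8947376e-01  4.8107938e+02 -4.0035992e+02] 81.679375
[ 541.5 -250.3  400.9] [139.5   0.3  88. ] [-0.78  0.04  1.78  0.62  0.85 -2.62] 0.4485976926228723
wrist -1 474 [[-24.0, -10.7, -38.0], [-20.7, -9.3, -38.1], [-20.7, -6.6, -38.4]] [-29.  -11.7 -69.9] [-20.4  11.4 -38. ]
wrist 1 476 [[22.9, -9.3, -37.7], [26.1, -10.8, -37.9], [22.2, -9.5, -38.2]] [ 21.9 -11.7 -70. ] [ 30.5  10.9 -37.7]
side -1 4 [[-20.3, 11.2, -46.7], [-27.5, 10.7, -47.9], [-26.7, 10.7, -53.3]] [-27.5  10.7 -60.2] [-20.3  11.2 -46.7]
side 1 56 [[21.3, 9.4, -40.0], [23.1, 5.1, -41.0], [19.0, -6.2, -41.2]] [ 19.  -10.5 -69.3] [ 30.6  11.3 -40. ]
top -1 51 [[-20.4, 2.4, -40.6], [-20.4, -9.5, -41.0], [-20.7, 0.1, -41.6]] [-27.9 -10.7 -69.3] [-20.   12.9 -40.6]
top 1 31 [[25.5, 4.7, -39.6], [26.3, 8.1, -40.3], [24.5, 11.4, -40.6]] [ 22.4  -6.4 -69.7] [ 31.2  13.1 -39.6]
[ 701.12081467 -139.65085546  199.33546674] [115.7, -11.3, 143.8, 0.52, 0.26, 0.12] [116.1, -12.0, 223.8, 0.52, 0.26, 0.12] [116.2, -12.2, 253.8, 0.52, 0.26, 0.12]
```

View pics/tip_side.png

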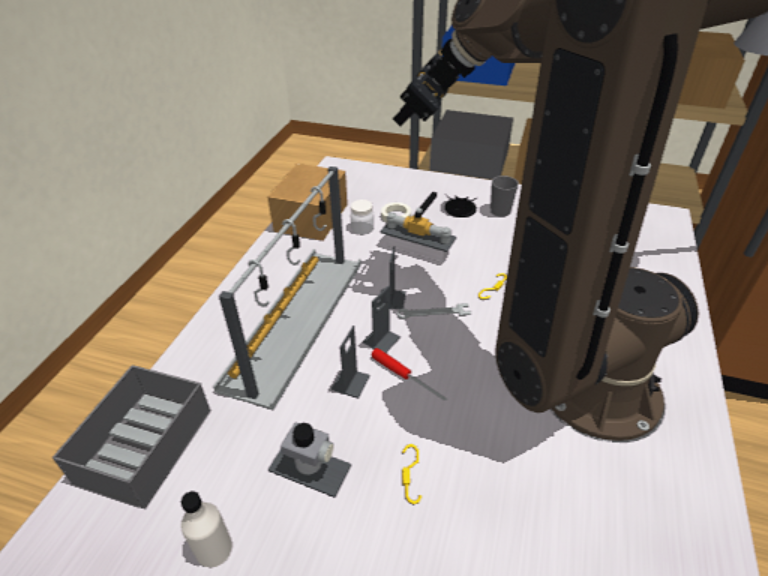

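View pics/tip_wrist.png

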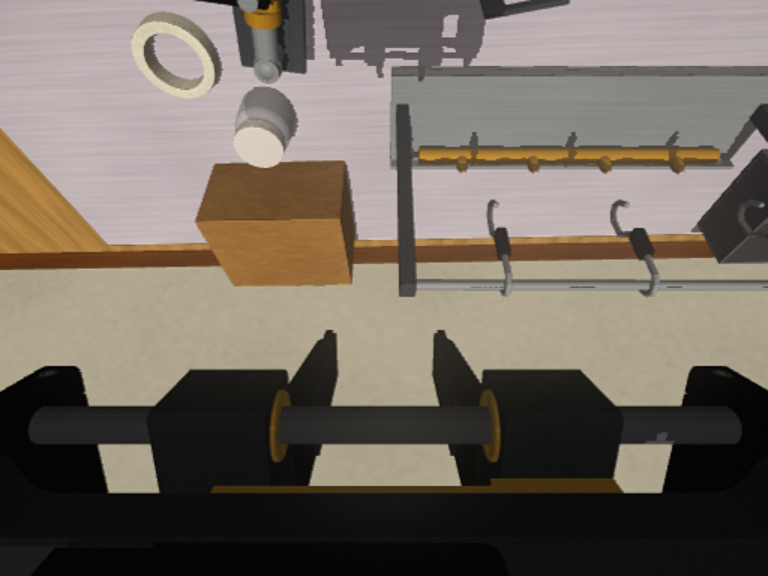

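Emit:
{"name": "arm_command", "arguments": {"motion": [-0.1, 116, -11, 144, 0.5, 0.3, 0.1, -0.1, 116, -11, 144, 0.5, 0.3, 0.1, -0.1, 116, -11, 144, 0.5, 0.3, 0.1, -0.1, 116, -11, 144, 0.5, 0.3, 0.1, -0.1, 116, -11, 144, 0.5, 0.3, 0.1, -0.1, 116, -11, 144, 0.5, 0.3, 0.1]}}

```text
t: 12.85
eef_pos: [630.9, -136.4, 283.2]
tcp_rot: [2.443, -0.001, 1.542]
ft_force: [-0.2, -0.6, 0.4]
opening: 0.454
```

```bash
cat > sl.py <<'E'
from h import *
# sleeve in tool frame from wrist
q,r=pose(); print(q.round(1),r.as_euler('xyz',degrees=True).round(1),env.state()['joints'].round(2))
p,d,cal=snap('wrist','sl.png'); W=cloud(d,cal); L=r.inv().apply((W-q).reshape(-1,3)).reshape(W.shape)
x,y,z=W[...,0],W[...,1],W[...,2]
m=(x>640)&(x<690)&(z>222)&(z<263)&(np.abs(y)<215)&(p.max(-1)<70)&(d>0)
n,Lb,st,ce=cv2.connectedComponentsWithStats(m.astype(np.uint8))
for i in range(1,n):
    if st[i,4]>15: print('sleeve',st[i,4],ce[i].round(),'world',W[Lb==i].min(0).round(1),W[Lb==i].max(0).round(1),'tool',L[Lb==i].min(0).round(1),L[Lb==i].max(0).round(1))
m=(z>275)&(z<293)&(x>655)&(x<705)&(np.abs(y)<220)&(d>0)
if m.sum()>10:
    l=cv2.fitLine(W[m][:,:2].astype(np.float32),cv2.DIST_L1,0,.01,.01).ravel(); print('rail',m.sum(),'x(0)',l[2]-l[3]*l[0]/l[1],l[0]/l[1],np.median(z[m]))
E
python3 sl.py; python3 - <<'E'
from h import *
Rt=toolR(40,-1.8); S=np.array([664.5,-138.5,243]); 
z=Rt.as_matrix()[:,2]; T=S+57*z
print(T, rel(T-30*z,Rt),rel(T,Rt))
E
```

```text
[ 630.9 -136.4  283.2] [140.   -0.   88.4] [-0.44  0.2   1.92  0.64  0.45 -2.48]
sleeve 299 [253. 198.] world [ 659.5 -144.1  228.9] [ 673.6 -134.9  262. ] tool [ -6.7 -10.9  37.3] [ 2.3 17.  62. ]
sleeve 452 [391. 199.] world [663.3  -8.5 224.8] [682.8   2.1 260.5] tool [129.  -10.3  37.2] [139.4  17.8  75.7]
rail 3163 x(0) 679.7983 0.03080682 286.4870123087561
[ 701.12081467 -139.65085546  199.33546674] [-0.3, -0.6, 80.1, 0.08, -0.06, 0.07] [-0.3, -0.7, 110.1, 0.08, -0.06, 0.07]
```

View pics/sl.png

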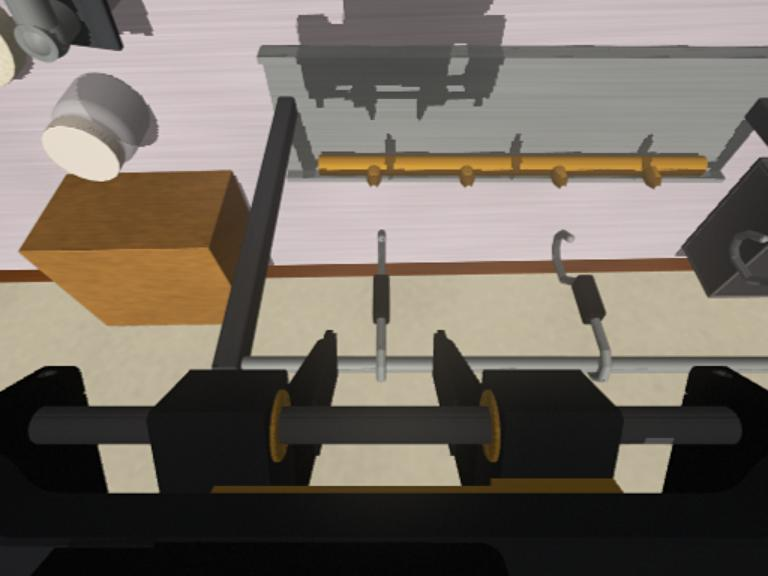

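```bash
python3 - <<'E'
from h import *
Rt=toolR(32,-1.8); S=np.array([665,-138.8,244]); 
z=Rt.as_matrix()[:,2]; T=S+57.5*z
print(T, rel(T-100*z,Rt))
E
```

```text
[ 695.45532241 -139.75709706  195.23723447] [-0.5, 6.4, 10.6, 8.08, -0.06, 0.08]
```

Emit:
{"name": "arm_command", "arguments": {"motion": [-0.1, -0.5, 6.4, 10.6, 4, 0, 0, -0.1, -0.5, 6.4, 10.6, 8.1, 0, 0, -0.1, -0.5, 6.4, 10.6, 8.1, 0, 0]}}

```text
t: 13.2
eef_pos: [643.3, -139.6, 281.6]
tcp_rot: [2.582, 0.002, 1.539]
ft_force: [0.5, 0.2, -0.0]
opening: 0.448
```

```bash
python3 sl.py; python3 - <<'E'
from h import *
Rt=toolR(32,-1.8); S=np.array([665,-138.8,244]); 
z=Rt.as_matrix()[:,2]; T=S+57.5*z
print(rel(T-50*z,Rt),rel(T,Rt))
E
```

```text
[ 643.3 -139.6  281.6] [1.479e+02 1.000e-01 8.820e+01] [-0.41  0.25  1.78  0.34  0.61 -2.18]
sleeve 297 [257. 198.] world [ 659.5 -143.9  229.6] [ 672.7 -134.2  260.8] tool [ -3.5 -11.8  28.1] [ 6.1 13.3 54.2]
sleeve 492 [400. 199.] world [663.6  -8.5 225.6] [680.7   2.9 261. ] tool [132.  -12.   28.3] [143.2  12.9  64.9]
rail 3076 x(0) 679.7083 0.030365452 287.168015421763
[0.9, -0.6, 50.5, 0.13, 0.01, 0.04] [0.9, -0.7, 100.5, 0.13, 0.01, 0.04]
```

Emit:
{"name": "arm_command", "arguments": {"motion": [-0.1, 1, -0.5, 30, 0, 0, 0, -0.1, 1, -0.5, 60, 0, 0, 0, -0.1, 1, -0.5, 85, 0, 0, 0, -0.1, 1, -0.5, 100, 0, 0, 0, -0.1, 1, -0.5, 100, 0, 0, 0]}}

```text
t: 13.75
eef_pos: [694.0, -138.9, 192.5]
tcp_rot: [2.586, -0.001, 1.54]
ft_force: [0.2, -0.1, -0.0]
opening: 0.453
```

```bash
python3 sl.py; python3 -c "
from h import *
snap('side'); p,d,cal,W=last('side'); cv2.imwrite('pics/z6.png',cv2.resize(p[80:200,130:290,::-1],None,fx=4.5,fy=4.5,interpolation=cv2.INTER_CUBIC)); print(env.state()['ft_force'])"
```

```text
[ 694.  -138.9  192.5] [ 1.481e+02 -1.000e-01  8.820e+01] [-0.37  0.42  1.79  0.42  0.44 -2.24]
sleeve 740 [214. 245.] world [ 640.  -167.9  222. ] [ 677.8 -157.9  262.9] tool [-30.6 -11.7 -86.5] [-20.5   8.7 -41.4]
sleeve 822 [299. 246.] world [ 640.  -116.4  222.1] [ 680.9 -105.4  263. ] tool [ 21.8 -12.  -88.1] [ 31.9  10.7 -39.1]
sleeve 695 [254. 251.] world [ 660.2 -144.2  228.5] [ 663.7 -133.9  257. ] tool [ -6.2  -8.4 -72.7] [  4.1   6.8 -47.1]
sleeve 427 [467. 238.] world [664.4  -8.7 222. ] [686.2   2.8 241.6] tool [129.4  -8.2 -59.5] [140.9   5.6 -31.3]
rail 288 x(0) 685.19464 0.14105557 280.96261601492904
[ 0.40601546 -0.59039649  0.32803317]
```

View pics/z6.png

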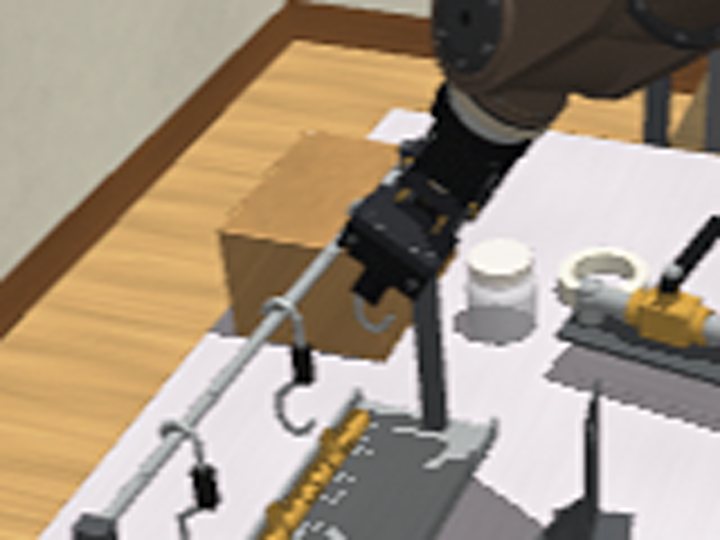

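View pics/sl.png

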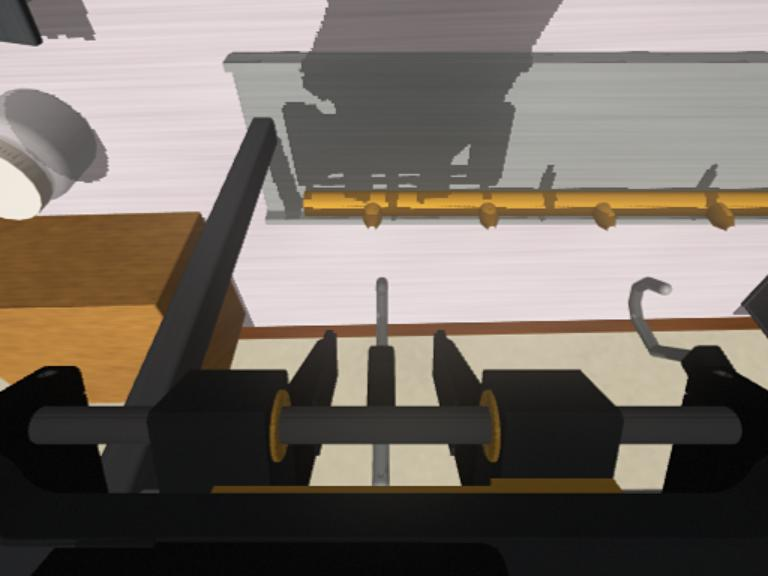

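Emit:
{"name": "arm_command", "arguments": {"motion": [-1, 0, 0, 0, 0, 0, 0, -1, 0, 0, 0, 0, 0, 0, -1, 0, 0, 0, 0, 0, 0, -1, 0, 0, 0, 0, 0, 0, -1, 0, 0, 0, 0, 0, 0, -1, 0, 0, 0, 0, 0, 0]}}

```text
t: 14.45
eef_pos: [694.6, -138.6, 194.2]
tcp_rot: [2.584, -0.0, 1.54]
ft_force: [-1.5, -0.2, 0.7]
opening: 0.112
```

```bash
python3 - <<'E'
from h import *
q,r=pose(); print(q,r.as_euler('xyz'),env.state()['opening'],env.state()['ft_force'])
np.savez('g1.npz',q=q,R=r.as_matrix())
x=np.array([np.cos(np.radians(-1.8)),np.sin(np.radians(-1.8)),0])
for a,b in [(0,13),(0,26),(-45,28),(-90,60)]: print(rel(q+a*x+[0,0,b]))
E
```

```text
[ 694.58775331 -138.63796863  194.23685734] [ 2.58394277e+00 -1.88277232e-04  1.54040183e+00] 0.111690435473127 [-1.48837125 -0.15067855  0.65579741]
[0.0, 6.9, -11.0, 0.0, 0.0, 0.0]
[0.0, 13.8, -22.1, 0.0, 0.0, 0.0]
[0.1, -23.4, -47.6, 0.0, 0.0, 0.0]
[0.1, -44.6, -98.5, 0.0, 0.0, 0.0]
```

Emit:
{"name": "arm_command", "arguments": {"motion": [-1, 0, 7, -11, 0, 0, 0, -1, 0, 14, -22, 0, 0, 0, -1, 0, 14, -22, 0, 0, 0, -1, 0, -1, -32, 0, 0, 0, -1, 0, -23, -48, 0, 0, 0, -1, 0, -34, -73, 0, 0, 0, -1, 0, -45, -98, 0, 0, 0, -1, 0, -45, -98, 0, 0, 0]}}

```text
t: 15.25
eef_pos: [603.6, -136.0, 256.9]
tcp_rot: [2.581, 0.001, 1.54]
ft_force: [0.4, 0.9, -0.7]
opening: 0.114
```

```bash
python3 - <<'E'
from h import *
q,r=pose(); print(q,r.as_euler('xyz'),env.state()['opening'],env.state()['joints'].round(2))
snap('side'); p,d,cal,W=last('side'); cv2.imwrite('pics/z7.png',cv2.resize(p[80:260,130:370,::-1],None,fx=3.3,fy=3.3,interpolation=cv2.INTER_CUBIC)); snap('wrist','w7.png')
E
python3 hooks.py
```

```text
[ 603.5922777  -135.99642483  256.91228505] [2.58050989e+00 1.34277120e-03 1.54010388e+00] 0.1135631934856369 [-0.43  0.21  1.9   0.42  0.54 -2.28]
top sleeve 19 [672.1 134.5 256.5] [668. 132. 218.] [693. 139. 264.]
top sleeve 17 [ 6.653e+02 -4.000e-01  2.535e+02] [663.  -6. 232.] [674.   3. 267.]
top web 30 mid [507.4 138.4] len 61.3 yaw -3.1 z 150.4
top web 29 mid [4.824e+02 4.000e-01] len 61.6 yaw -17.0 z 151.7
side sleeve 30 [ 6.697e+02 -5.000e-01  2.495e+02] [664.  -8. 234.] [678.   1. 263.]
side sleeve 37 [674.  139.9 248. ] [667. 135. 231.] [681. 144. 261.]
side web 26 mid [ 498.3 -141.1] len 66.4 yaw 7.6 z 150.1
side web 60 mid [4.823e+02 4.000e-01] len 60.5 yaw -18.0 z 150.1
side web 51 mid [507.1 137.4] len 64.8 yaw -3.9 z 149.1
```

View pics/z7.png

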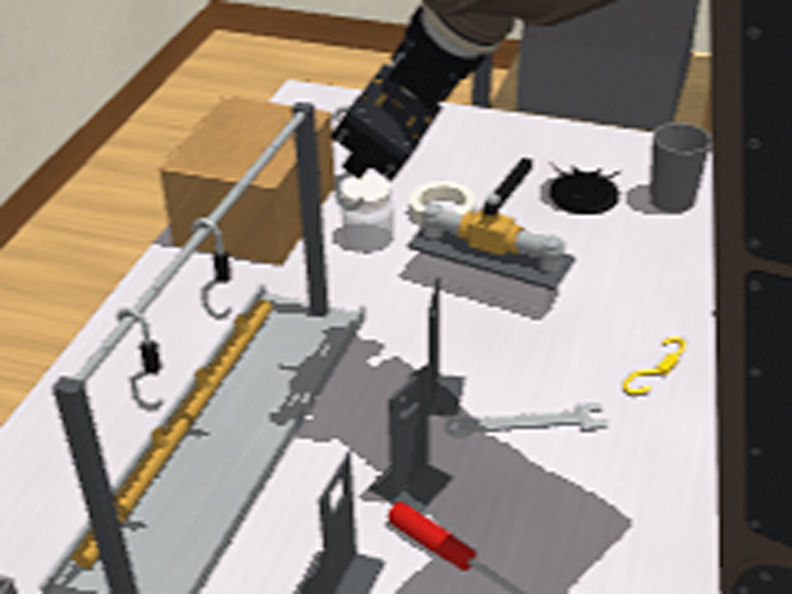

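View pics/w7.png

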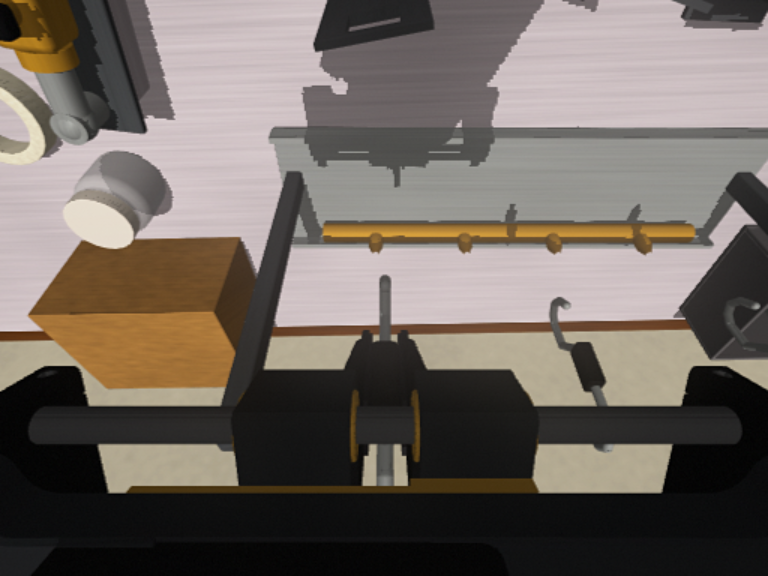

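```bash
cat >> h.py <<'E'
OFF=np.array([-17.6,0,48.8]) # hook origin minus TCP in hook frame (yaw), tilt 32
def tcp_for(origin,yaw,tilt=32,off=None):
    Rg=toolR(32,0); ot=Rg.inv().apply(OFF if off is None else off)
    Rt=toolR(tilt,yaw)
    return np.array(origin)-Rt.apply(ot),Rt
def hx(yaw): a=np.radians(yaw); return np.array([np.cos(a),np.sin(a),0])
E
python3 - <<'E'
from h import *
yaw=5; W0=np.array([498.4,-140,0])
for s,z in [(55,240),(55,181),(0,181),(0,205)]:
    t,Rt=tcp_for(W0+s*hx(yaw)+[0,0,z],yaw); print(t.round(1),rel(t,Rt))
E
```

```text
[ 570.7 -133.7  191.2] [1.2, -62.2, 34.7, -0.05, 3.56, -5.71]
[ 570.7 -133.7  132.2] [1.2, -93.4, 84.7, -0.05, 3.56, -5.71]
[ 515.9 -138.5  132.2] [-5.3, -139.7, 55.8, -0.05, 3.56, -5.71]
[ 515.9 -138.5  156.2] [-5.2, -127.0, 35.5, -0.05, 3.56, -5.71]
```

Emit:
{"name": "arm_command", "arguments": {"motion": [-1, 1, -31, 17, 0, 1.8, -3, -1, 1, -62, 35, 0, 3.6, -5.7, -1, 1, -62, 35, 0, 3.6, -5.7, -1, 1, -62, 35, 0, 3.6, -5.7]}}

```text
t: 15.85
eef_pos: [574.1, -131.5, 195.8]
tcp_rot: [2.595, 0.004, 1.656]
ft_force: [-0.2, -0.7, -0.7]
opening: 0.12
```

```bash
cat > chk.py <<'E'
from h import *
import sys
q,r=pose(); print(q.round(1),r.as_euler('xyz',degrees=True).round(1),env.state()['joints'].round(2),env.state()['opening'],env.state()['ft_force'].round(1))
p,d,cal=snap('side'); a=[int(v) for v in sys.argv[1:5]]
f=min(800/(a[2]-a[0]),600/(a[3]-a[1]))
cv2.imwrite('pics/c.png',cv2.resize(p[a[1]:a[3],a[0]:a[2],::-1],None,fx=f,fy=f,interpolation=cv2.INTER_CUBIC))
E
python3 chk.py 200 90 350 220
```

```text
[ 574.1 -131.5  195.8] [148.7   0.3  94.9] [-0.49  0.26  2.03  0.66  0.47 -2.69] 0.11962902649773437 [-0.2 -0.7 -0.7]
```

View pics/c.png

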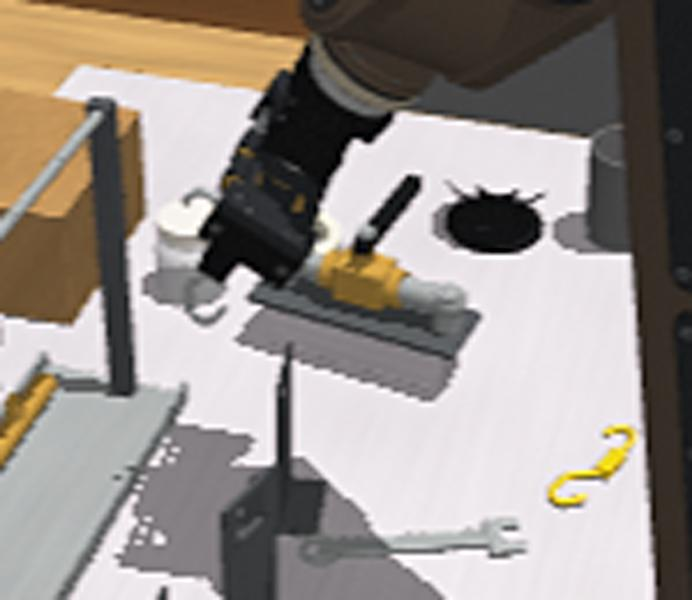

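```bash
cat > fk.py <<'E'
import numpy as np
from scipy.optimize import least_squares
from scipy.spatial.transform import Rotation as R
D=[([1.0554,.49155,1.55945,0,1.09168,-.1056],[248.86,573.01,175.56],[-3.14148,.001,1.161]),
([-.53,.16,1.61,0,1.38,-1.24],[452.5,-189.1,345.2],[-3.141,0,.713]),
([-.78,.04,1.78,.62,.85,-2.62],[541.5,-250.3,400.9],[2.434,.005,1.536]),
([-.44,.2,1.92,.64,.45,-2.48],[630.9,-136.4,283.2],[2.443,-.001,1.542]),
([-.41,.25,1.78,.34,.61,-2.18],[643.3,-139.6,281.6],[2.582,.002,1.539]),
([-.37,.42,1.79,.42,.44,-2.24],[694,-138.9,192.5],[2.586,-.001,1.54]),
([-.43,.21,1.9,.42,.54,-2.28],[603.6,-136,256.9],[2.5805,.001,1.540]),
([-.49,.26,2.03,.66,.47,-2.69],[574.1,-131.5,195.8],[2.595,.004,1.656])]
Ry=lambda a:R.from_euler('y',a).as_matrix(); Rz=lambda a:R.from_euler('z',a).as_matrix()
def fk(q,p):
    h,a1,L2,e3,L3,wx,wy,Lt,d1=p
    A=Rz(q[0]); P=np.array([a1,0,h])+np.array([0,d1,0])
    B=Ry(q[1]); P=P+B@[0,0,L2]
    B=B@Ry(q[2]); P=P+B@[e3,0,L3]
    B=B@Rz(q[3])@Ry(q[4])       # z along forearm
    C=B@Rz(q[5])
    P=P+B@[wx,wy,Lt]
    return A@P,A@C
if __name__=='__main__':
    def res(p): return np.concatenate([fk(q,p)[0]-x for q,x,_ in D])
    s=least_squares(res,[300,0,500,0,450,0,0,300,0],loss='soft_l1',f_scale=3)
    print(s.x.round(1)); print(res(s.x).reshape(-1,3).round(1))
    for q,x,o in D: 
        M=fk(q,s.x)[1]; print((R.from_matrix(M).inv()*R.from_euler('xyz',o)).as_rotvec(degrees=True).round(1))
E
python3 fk.py
```

```text
[191.6  11.8 582.2  38.5 400.9   2.5  -3.2 307.2  69.2]
[[ 0.1  0.4  2.8]
 [-0.8  0.9 -3.1]
 [-0.4 -1.4  1.6]
 [-1.2  3.2 -1.5]
 [ 0.8 -3.5 -0.5]
 [-0.6 -0.8 -3.1]
 [ 2.7  2.6  4.1]
 [-0.7 -0.6  0.2]]
[   0.    0. -180.]
[ -0.2  -0.7 179.8]
[ -0.6   0.6 180. ]
[  0.3  -0.3 179.8]
[   0.3   -0.  -179.9]
[-1.000e-01 -4.000e-01  1.796e+02]
[-1.000e-01 -6.000e-01 -1.799e+02]
[   0.     0.4 -179.7]
```

```bash
cat > ik.py <<'E'
from fk import *
from h import toolR,tcp_for,hx
P=np.array([191.6,11.8,582.2,38.5,400.9,2.5,-3.2,307.2,69.2])
LO=np.array([-3.1,-.84,.05,-1.13,.06,-2.69]);HI=np.array([3.1,2.19,2.79,4.28,2.93,2.69])
def ik(t,Rt,seed):
    M=Rt.as_matrix()@Rz(np.pi)
    def res(q):
        x,C=fk(q,P); return np.r_[(x-t)/100,(R.from_matrix(C).inv()*R.from_matrix(M)).as_rotvec()*2]
    s=least_squares(res,np.clip(seed,LO+.001,HI-.001),bounds=(LO,HI)); return s.x,np.abs(s.fun).max()
def show(name,origin,yaw,tilts=(28,32,38,44),flip=False):
    for ti in tilts:
        t,Rt=tcp_for(origin,yaw,ti)
        if flip: Rt=Rt*R.from_euler('z',180,degrees=True)
        best=None
        for s in ([-.4,.3,1.9,.5,.5,-2.3],[-.2,.4,1.9,0,.5,-1.5],[-.2,.4,1.9,2.5,.5,1],[-.2,.4,1.9,-.5,.5,1],[-.2,.4,1.9,0.3,.5,0.9]):
            q,f=ik(t,Rt,np.array(s)); 
            if f<1e-3 and (best is None or np.min(np.minimum(q-LO,HI-q))>np.min(np.minimum(best-LO,HI-best))): best=q
        print(name,'yaw',yaw,'tilt',ti,'flip',flip,None if best is None else (best.round(2).tolist(),'margin',np.min(np.minimum(best-LO,HI-best)).round(2)))
if __name__=='__main__':
  for fl in (False,True):
    for y in (-10,0,7): show('brR',[498,-140,181],y,flip=fl)
    show('brM',[482,0,181],-17,flip=fl); show('brL',[507,138,181],-4,flip=fl)
    for yy in (-139,0,138): show('hk%d'%yy,[677,yy,243],-1.8,flip=fl)
E
python3 ik.py
```

```text
brR yaw -10 tilt 28 flip False ([-0.48, 0.29, 2.22, 0.71, 0.22, -2.55], 'margin', np.float64(0.14))
brR yaw -10 tilt 32 flip False None
brR yaw -10 tilt 38 flip False ([-0.53, 0.31, 2.33, 2.11, 0.25, 2.3], 'margin', np.float64(0.19))
brR yaw -10 tilt 44 flip False ([-0.55, 0.34, 2.4, 2.46, 0.42, 1.93], 'margin', np.float64(0.36))
brR yaw 0 tilt 28 flip False None
brR yaw 0 tilt 32 flip False None
brR yaw 0 tilt 38 flip False ([-0.6, 0.31, 2.31, 1.73, 0.36, 2.48], 'margin', np.float64(0.21))
brR yaw 0 tilt 44 flip False ([-0.64, 0.34, 2.38, 2.06, 0.49, 2.11], 'margin', np.float64(0.41))
brR yaw 7 tilt 28 flip False None
brR yaw 7 tilt 32 flip False None
brR yaw 7 tilt 38 flip False ([-0.64, 0.33, 2.29, 1.54, 0.44, 2.52], 'margin', np.float64(0.17))
brR yaw 7 tilt 44 flip False ([-0.68, 0.36, 2.35, 1.83, 0.55, 2.2], 'margin', np.float64(0.44))
brM yaw -17 tilt 28 flip False ([-0.08, 0.26, 2.29, -0.71, 0.16, -0.67], 'margin', np.float64(0.1))
brM yaw -17 tilt 32 flip False None
brM yaw -17 tilt 38 flip False ([-0.07, 0.28, 2.4, 3.77, 0.24, 1.13], 'margin', np.float64(0.18))
brM yaw -17 
[... 3698 characters left out ...]
[-0.11, 0.4, 1.78, 0.08, 0.47, 1.42], 'margin', np.float64(0.41))
hk0 yaw -1.8 tilt 32 flip True ([-0.12, 0.39, 1.83, 0.13, 0.37, 1.38], 'margin', np.float64(0.31))
hk0 yaw -1.8 tilt 38 flip True ([-0.12, 0.38, 1.9, 0.27, 0.21, 1.23], 'margin', np.float64(0.15))
hk0 yaw -1.8 tilt 44 flip True ([-0.13, 0.38, 1.96, 1.19, 0.07, 0.31], 'margin', np.float64(0.01))
hk138 yaw -1.8 tilt 28 flip True ([0.14, 0.43, 1.74, -0.17, 0.5, 1.87], 'margin', np.float64(0.44))
hk138 yaw -1.8 tilt 32 flip True ([0.14, 0.42, 1.79, -0.24, 0.4, 1.94], 'margin', np.float64(0.34))
hk138 yaw -1.8 tilt 38 flip True ([0.15, 0.41, 1.86, -0.48, 0.25, 2.18], 'margin', np.float64(0.19))
hk138 yaw -1.8 tilt 44 flip True None
```

```bash
python3 - <<'E'
from ik import *
import h
def go(name,org,yaw,ti,flip=False):
    g=np.array(org)+hx(yaw)*-12; Rt=toolR(ti,yaw); t=g+57.5*Rt.as_matrix()[:,2]
    if flip: Rt=Rt*R.from_euler('z',180,degrees=True)
    best=None
    for s in ([-.4,.3,1.9,.5,.5,-2.3],[-.2,.4,1.9,0,.5,-1.5],[-.2,.4,1.9,0.3,.5,0.9]):
        q,f=ik(t,Rt,np.array(s))
        if f<1e-3: best=q;break
    print(name,yaw,ti,flip,None if best is None else best.round(2).tolist())
for ti in (18,22,26):
    for o,y,n in [([498,-140,181],7,'R'),([498,-140,181],-5,'R'),([545,-140,185],-5,'R'),([482,0,181],-17,'M'),([482,0,181],-8,'M'),([507,138,181],-4,'L'),([677,-139,243],-1.8,'hR'),([677,-139,273],-1.8,'hR'),([677,0,243],-1.8,'hM'),([677,138,243],-1.8,'hL')]: go(n,o,y,ti)
E
```

```text
R 7 18 False [-0.51, 0.32, 2.09, 0.39, 0.51, -2.52]
R -5 18 False [-0.47, 0.31, 2.1, 0.27, 0.45, -2.18]
R -5 18 False [-0.42, 0.36, 2.0, 0.22, 0.49, -2.08]
M -17 18 False [-0.1, 0.27, 2.18, -0.16, 0.39, -1.23]
M -8 18 False [-0.14, 0.27, 2.19, -0.0, 0.37, -1.57]
L -4 18 False [0.18, 0.33, 2.08, -0.18, 0.43, -1.16]
hR -1.8 18 False [-0.34, 0.46, 1.62, 0.14, 0.76, -1.96]
hR -1.8 18 False [-0.34, 0.44, 1.58, 0.13, 0.83, -1.95]
hM -1.8 18 False [-0.11, 0.44, 1.66, 0.04, 0.73, -1.67]
hL -1.8 18 False [0.13, 0.47, 1.62, -0.07, 0.75, -1.37]
R 7 22 False None
R -5 22 False [-0.48, 0.3, 2.15, 0.42, 0.36, -2.34]
R -5 22 False [-0.44, 0.35, 2.04, 0.33, 0.4, -2.2]
M -17 22 False [-0.09, 0.26, 2.22, -0.27, 0.29, -1.12]
M -8 22 False [-0.14, 0.26, 2.23, -0.0, 0.27, -1.56]
L -4 22 False [0.19, 0.32, 2.12, -0.3, 0.34, -1.05]
hR -1.8 22 False [-0.35, 0.45, 1.67, 0.19, 0.67, -2.01]
hR -1.8 22 False [-0.35, 0.42, 1.63, 0.17, 0.74, -1.99]
hM -1.8 22 False [-0.11, 0.42, 1.71, 0.05, 0.63, -1.68]
hL -1.8 22 False [0.13, 0.45, 1.67, -0.1, 0.65, -1.34]
R 7 26 False None
R -5 26 False [-0.5, 0.3, 2.19, 0.65, 0.29, -2.58]
R -5 26 False [-0.45, 0.34, 2.08, 0.51, 0.32, -2.39]
M -17 26 False [-0.08, 0.26, 2.26, -0.5, 0.2, -0.89]
M -8 26 False [-0.14, 0.25, 2.27, -0.01, 0.17, -1.56]
L -4 26 False [0.2, 0.32, 2.16, -0.49, 0.25, -0.84]
hR -1.8 26 False [-0.36, 0.43, 1.72, 0.26, 0.58, -2.08]
hR -1.8 26 False [-0.36, 0.4, 1.68, 0.23, 0.64, -2.05]
hM -1.8 26 False [-0.11, 0.41, 1.76, 0.07, 0.52, -1.71]
hL -1.8 26 False [0.14, 0.43, 1.71, -0.14, 0.55, -1.3]
```

```bash
python3 - <<'E'
from h import *
z=np.load('g1.npz'); q=z['q']; Rt=R.from_matrix(z['R']); x=hx(-1.8)
for a,b in [(-90,50),(-45,29),(0,27),(0,1)]: print(rel(q+a*x+[0,0,b],Rt))
E
```

```text
[-7.1, 50.1, -25.2, -0.54, -3.22, 5.81]
[-12.2, 77.3, 16.0, -0.54, -3.22, 5.81]
[-17.4, 114.4, 41.1, -0.54, -3.22, 5.81]
[-17.3, 100.9, 63.3, -0.54, -3.22, 5.81]
```

Emit:
{"name": "arm_command", "arguments": {"motion": [-1, -4, 25, -12, -0.3, -1.6, 3, -1, -7, 50, -25, -0.5, -3.2, 5.8, -1, -7, 50, -25, -0.5, -3.2, 5.8, -1, -7, 50, -25, -0.5, -3.2, 5.8, -1, -12, 77, 16, -0.5, -3.2, 5.8, -1, -12, 77, 16, -0.5, -3.2, 5.8, -1, -15, 96, 29, -0.5, -3.2, 5.8, -1, -17, 114, 41, -0.5, -3.2, 5.8, -1, -17, 114, 41, -0.5, -3.2, 5.8]}}

```text
t: 16.8
eef_pos: [693.2, -138.1, 218.6]
tcp_rot: [2.588, -0.003, 1.54]
ft_force: [0.3, 0.4, -0.3]
opening: 0.111
```

```bash
python3 - <<'E'
from h import *
z=np.load('g1.npz'); q=z['q']; Rt=R.from_matrix(z['R']); x=hx(-1.8); print(pose()[0],q,env.state()['joints'].round(2))
for a,b in [(0,14),(0,1)]: print(rel(q+a*x+[0,0,b],Rt))
E
python3 chk.py 180 80 320 185
```

```text
[ 693.23432762 -138.07452997  218.56794356] [ 694.58775331 -138.63796863  194.23685734] [-0.37  0.38  1.76  0.38  0.5  -2.19]
[-0.6, -4.3, 9.5, -0.23, -0.14, -0.14]
[-0.6, -11.1, 20.6, -0.23, -0.14, -0.14]
[ 693.2 -138.1  218.6] [148.3  -0.2  88.2] [-0.37  0.38  1.76  0.38  0.5  -2.19] 0.11060259097775499 [ 0.3  0.4 -0.3]
```

View pics/c.png

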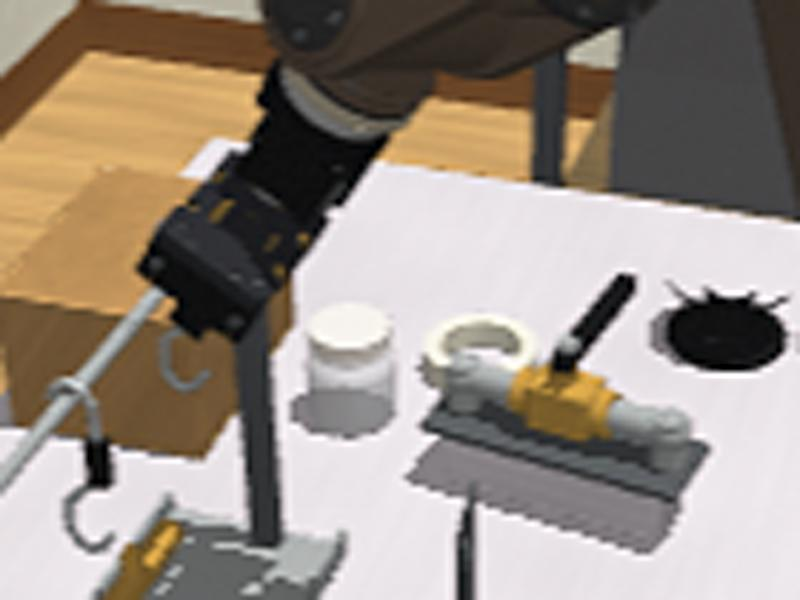

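Emit:
{"name": "arm_command", "arguments": {"motion": [-1, -0.6, -4.3, 9.5, 0, 0, 0, -1, -0.6, -11, 20.5, 0, 0, 0, -1, -0.6, -11, 20.5, 0, 0, 0, -0.5, -0.6, -11, 20.5, 0, 0, 0, -0.1, -0.6, -11, 20.5, 0, 0, 0, -0.1, -0.6, -11, 20.5, 0, 0, 0, -0.1, -0.6, -11, 0, 0, 0, 0, -0.1, -0.6, -11, -25, 0, 0, 0, -0.1, -0.6, -11, -60, 0, 0, 0, -0.1, -0.6, -11, -80, 0, 0, 0, -0.1, -0.6, -11, -80, 0, 0, 0]}}

```text
t: 17.95
eef_pos: [641.2, -137.6, 285.3]
tcp_rot: [2.582, -0.002, 1.537]
ft_force: [-0.1, -0.1, -0.9]
opening: 0.45
```

```bash
python3 sl.py; python3 - <<'E'
from h import *
Rt=toolR(22,-1.8); S=np.array([665.5,-139,243]); z=Rt.as_matrix()[:,2]; T=S+57.5*z
print(rel(T-100*z,Rt),rel(T,Rt))
E
python3 chk.py 180 80 320 185
```

```text
[ 641.2 -137.6  285.3] [ 1.479e+02 -1.000e-01  8.800e+01] [-0.41  0.24  1.78  0.34  0.62 -2.17]
sleeve 464 [395. 197.] world [664.1  -8.5 223.3] [681.4   2.4 260.5] tool [130.  -12.8  31.9] [140.7  13.5  70.4]
sleeve 266 [256. 198.] world [ 661.8 -143.1  227.8] [ 674.2 -133.2  260. ] tool [-4.5 -8.8 34.2] [ 5.1 14.2 62.8]
rail 3471 x(0) 679.9118 0.030014776 287.6568259578771
[-0.7, 6.4, 5.3, 9.97, -0.08, -0.22] [-0.9, -10.9, 103.8, 9.97, -0.08, -0.22]
[ 641.4 -137.5  283.5] [148.   -0.2  88. ] [-0.4   0.24  1.78  0.34  0.62 -2.17] 0.45141162864980033 [-0.  -0.2 -0.4]
```

View pics/c.png

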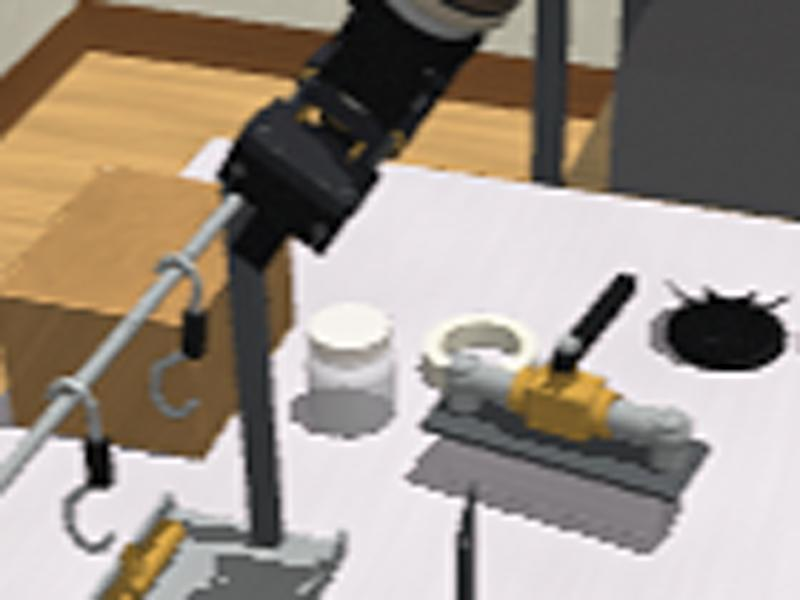

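Emit:
{"name": "arm_command", "arguments": {"motion": [-0.1, -0.5, 6, 5, 5, 0, 0, -0.1, -0.5, 6, 5, 10, 0, 0, -0.1, -0.5, 6, 5, 10, 0, 0, -0.1, -0.5, -1, 40, 10, 0, 0, -0.1, -0.5, -7, 75, 10, 0, 0, -0.1, -0.5, -10.5, 98, 10, 0, 0, -0.1, -0.5, -11, 103, 10, 0, 0, -0.1, -0.5, -11, 103, 10, 0, 0]}}

```text
t: 18.85
eef_pos: [685.9, -138.8, 187.5]
tcp_rot: [2.762, -0.005, 1.537]
ft_force: [-0.6, 0.9, 0.5]
opening: 0.45
```

```bash
python3 sl.py; python3 chk.py 180 80 320 185;  python3 - <<'E'
from h import *
Rt=toolR(22,-1.8); S=np.array([665.5,-139,244]); z=Rt.as_matrix()[:,2]; T=S+57.5*z
print(rel(T,Rt))
E
```

```text
[ 685.9 -138.8  187.5] [158.2  -0.3  88.1] [-0.35  0.45  1.67  0.19  0.67 -2.01]
sleeve 774 [213. 245.] world [ 642.6 -168.8  222.2] [ 676.4 -158.5  263. ] tool [-31.1 -11.8 -85.8] [-20.5  10.8 -41.7]
sleeve 765 [299. 245.] world [ 644.  -116.8  222.1] [ 679.6 -106.1  263. ] tool [ 21.8 -11.9 -85.7] [ 31.7  10.9 -40. ]
sleeve 414 [469. 239.] world [664.5  -9.  222. ] [685.7   3.1 244.9] tool [129.3  -7.5 -61.6] [141.5   8.6 -33.4]
sleeve 622 [256. 253.] world [ 661.3 -143.2  228.5] [ 667.1 -132.4  258.8] tool [ -4.9  -4.  -75.2] [  6.    5.2 -45.5]
rail 622 x(0) 685.95306 0.15914842 282.0948715024309
[ 686.1 -139.   188.9] [158.1  -0.2  88.1] [-0.35  0.45  1.67  0.19  0.67 -2.01] 0.4505901202193664 [0.7 0.  0.3]
[-0.6, 1.0, -0.6, -0.07, -0.14, -0.21]
```

View pics/c.png

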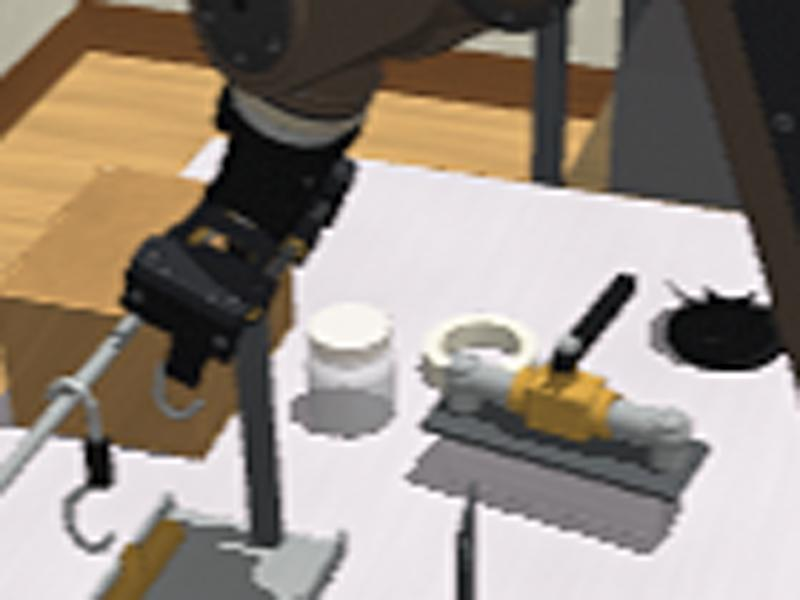

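Emit:
{"name": "arm_command", "arguments": {"motion": [-1, 0, 1, 0, 0, 0, 0, -1, 0, 1, 0, 0, 0, 0, -1, 0, 1, 0, 0, 0, 0, -1, 0, 1, 0, 0, 0, 0, -1, 0, 1, 0, 0, 0, 0, -1, 0, 1, 0, 0, 0, 0]}}

```text
t: 19.55
eef_pos: [687.2, -139.1, 189.4]
tcp_rot: [2.76, -0.004, 1.537]
ft_force: [-0.4, -0.6, 1.1]
opening: 0.115
```

```bash
python3 - <<'E'
from h import *
q,r=pose(); print(q,r.as_euler('xyz'),env.state()['opening'],env.state()['ft_force'])
np.savez('g1.npz',q=q,R=r.as_matrix())
x=hx(-1.8)
for a,b in [(0,13),(0,27),(-50,28),(-90,45)]: print(rel(q+a*x+[0,0,b]))
E
```

```text
[ 687.23448414 -139.10276574  189.36426862] [ 2.76020982 -0.00385518  1.53679795] 0.11490700813002443 [-0.37979772 -0.56086346  1.12111693]
[0.1, 4.8, -12.1, 0.0, 0.0, 0.0]
[0.1, 10.0, -25.1, 0.0, 0.0, 0.0]
[-0.0, -36.0, -44.6, 0.0, 0.0, 0.0]
[-0.1, -66.8, -75.3, 0.0, 0.0, 0.0]
```

Emit:
{"name": "arm_command", "arguments": {"motion": [-1, 0, 5, -12, 0, 0, 0, -1, 0, 10, -25, 0, 0, 0, -1, 0, 10, -25, 0, 0, 0, -1, 0, -6, -32, 0, 0, 0, -1, 0, -21, -38, 0, 0, 0, -1, 0, -36, -45, 0, 0, 0, -1, 0, -51, -60, 0, 0, 0, -1, 0, -67, -75, 0, 0, 0, -1, 0, -67, -75, 0, 0, 0]}}

```text
t: 20.45
eef_pos: [596.0, -136.2, 236.0]
tcp_rot: [2.759, -0.003, 1.537]
ft_force: [-0.0, -0.4, -0.0]
opening: 0.116
```

```bash
sed -i 's/^OFF=.*/OFF=np.array([-9.7,0,53.6])/; s/tilt=32,off=None/tilt=22,off=None/; s/Rg=toolR(32,0)/Rg=toolR(22,0)/' h.py
python3 hooks.py | grep web; python3 - <<'E'
from h import *
import ik
print(pose()[0],env.state()['joints'].round(2),env.state()['opening'])
yaw=-4; W0=np.array([498.4,-140,0])
for s,z in [(55,235),(55,181),(0,181),(0,205)]:
    t,Rt=tcp_for(W0+s*hx(yaw)+[0,0,z],yaw); print(t.round(1),rel(t,Rt),ik.ik(t,Rt,env.state()['joints'])[0].round(2))
E
python3 chk.py 180 80 320 185
```

```text
top web 30 mid [507.2 138.4] len 60.9 yaw -3.9 z 150.2
top web 28 mid [4.824e+02 4.000e-01] len 61.4 yaw -17.1 z 150.3
side web 26 mid [ 497.7 -139.5] len 64.2 yaw 6.4 z 149.7
side web 60 mid [4.825e+02 4.000e-01] len 61.4 yaw -18.4 z 148.6
side web 55 mid [507.  138.1] len 67.1 yaw -4.6 z 149.2
[ 597.5623468  -136.43692764  234.9312405 ] [-0.4   0.27  1.81  0.21  0.71 -2.07] 0.11616957366399049
[ 562.9 -144.5  181.4] [-9.4, -51.8, 36.8, -0.08, -0.94, 1.81] [-0.44  0.29  1.96  0.26  0.55 -2.14]
[ 562.9 -144.5  127.4] [-9.6, -72.0, 86.9, -0.08, -0.94, 1.81] [-0.44  0.37  2.02  0.35  0.41 -2.24]
[ 508.1 -140.7  127.4] [-7.7, -123.0, 66.4, -0.08, -0.94, 1.81] [-0.49  0.3   2.14  0.43  0.37 -2.37]
[ 508.1 -140.7  151.4] [-7.6, -114.0, 44.1, -0.08, -0.94, 1.81] [-0.49  0.26  2.11  0.37  0.44 -2.3 ]
[ 597.6 -136.4  234.9] [158.1  -0.2  88. ] [-0.4   0.27  1.81  0.21  0.71 -2.07] 0.11616957366399049 [0.1 0.3 0.6]
```

View pics/c.png

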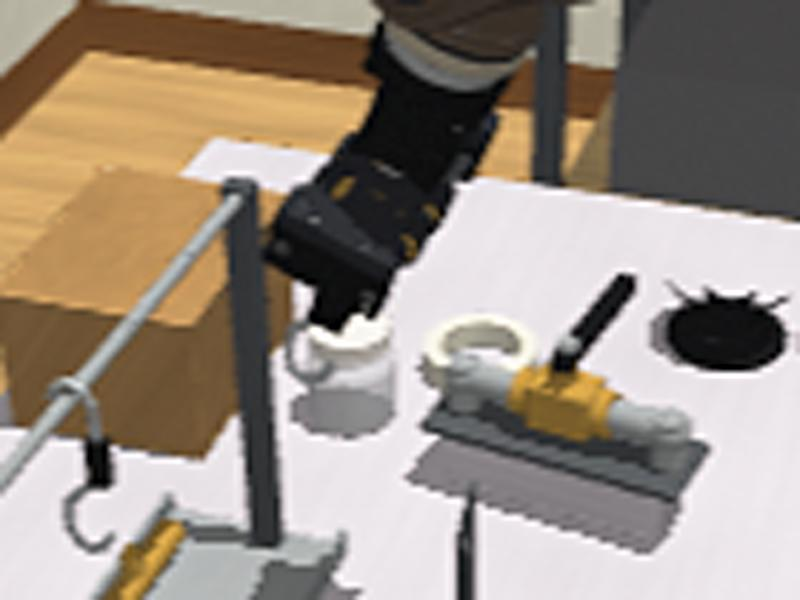

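Emit:
{"name": "arm_command", "arguments": {"motion": [-1, -5, -26, 18, 0, -0.5, 0.9, -1, -9, -52, 37, 0, -0.9, 1.8, -1, -9, -52, 37, 0, -0.9, 1.8, -1, -9.5, -62, 62, 0, -0.9, 1.8, -1, -9.5, -72, 87, 0, -0.9, 1.8, -1, -9.5, -72, 87, 0, -0.9, 1.8]}}

```text
t: 21.2
eef_pos: [562.6, -143.7, 124.3]
tcp_rot: [2.764, -0.003, 1.502]
ft_force: [-0.5, -0.4, -0.4]
opening: 0.111
```

```bash
python3 chk.py 200 80 340 185; python3 - <<'E'
from h import *
snap('wrist','w8.png')
yaw=-4; W0=np.array([498.4,-140,0])
for s,z in [(0,181),(0,205)]:
    t,Rt=tcp_for(W0+s*hx(yaw)+[0,0,z],yaw); print(t.round(1),rel(t,Rt))
E
```

```text
[ 562.6 -143.7  124.3] [158.4  -0.2  86.1] [-0.44  0.38  2.02  0.34  0.42 -2.23] 0.11146282006588537 [-0.5 -0.4 -0.4]
[ 508.1 -140.7  127.4] [-0.2, -51.6, -20.9, -0.15, -0.09, 0.05]
[ 508.1 -140.7  151.4] [-0.2, -42.7, -43.2, -0.15, -0.09, 0.05]
```

View pics/c.png

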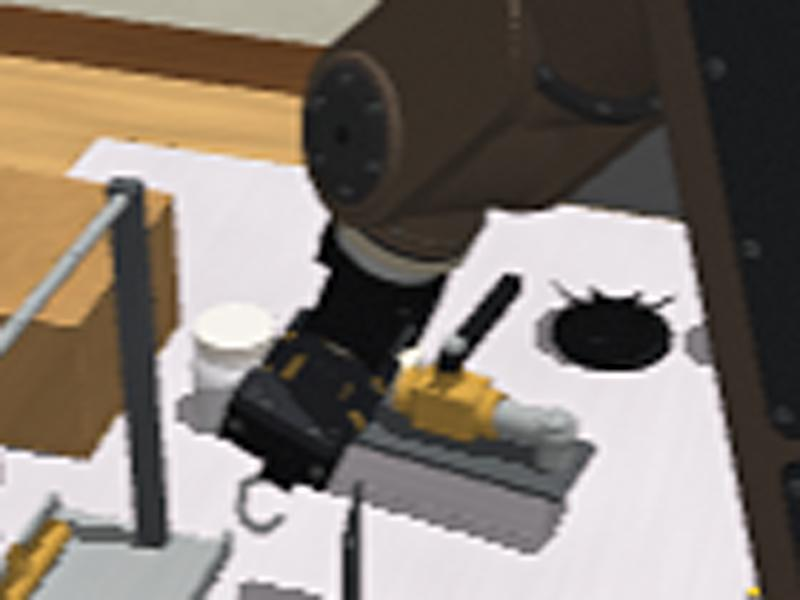

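View pics/w8.png

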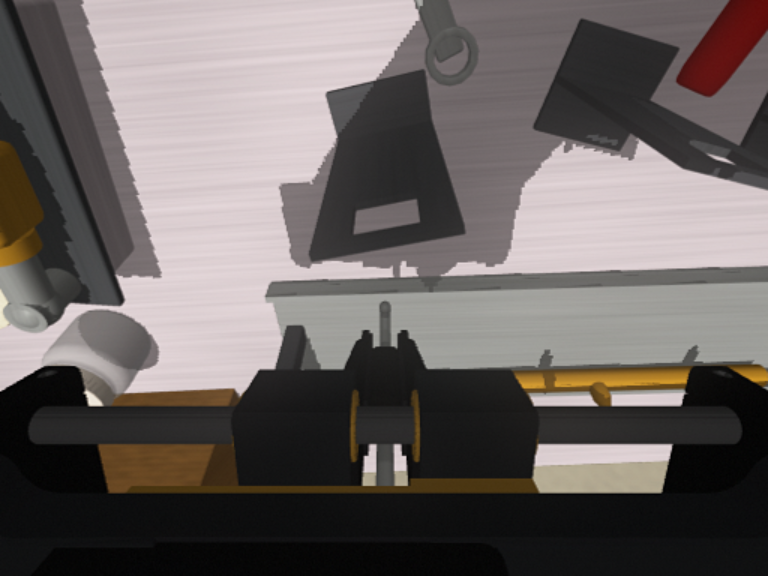

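```bash
cat > br.py <<'E'
from h import *
import sys
# bracket from wrist camera: seeds near expected mid
def web(ex,ey,yaw):
    p,d,cal=snap('wrist'); W=cloud(d,cal); n=hx(yaw); t=np.array([-n[1],n[0],0])
    D=W-[ex,ey,0]; a=D@n; b=D@t; z=W[...,2]
    m=(d>0)&(abs(a)<15)&(abs(b)<42)&(z>20)&(z<165)&(p.max(-1)<110)
    q=W[m]; l=cv2.fitLine(q[:,:2].astype(np.float32),cv2.DIST_HUBER,0,.01,.01).ravel(); dr=l[:2]*np.sign(l[1])
    s=(q[:,:2]-l[2:])@dr; 
    top=q[q[:,2]>np.percentile(q[:,2],97)]
    print('n',m.sum(),'mid',(l[2:]+dr*(np.percentile(s,1)+np.percentile(s,99))/2).round(1),'width',(np.percentile(s,99)-np.percentile(s,1)).round(1),'yaw',np.degrees(-np.arctan2(dr[0],dr[1])).round(1),'ztop',q[:,2].max().round(1))
    # hole: see-through pixels whose ray crosses web plane inside web outline
    c=np.array(cal['cam_to_world']); v,u=np.indices(d.shape); ray=np.stack([(u-cal['cx'])/cal['fx'],(v-cal['cy'])/cal['fy'],np.ones(d.shape)],-1)@c[:3,:3].T
    o=c[:3,3]; n2=np.array([dr[1],-dr[0],0]); p0=np.array([l[2],l[3],0]); lam=((p0-o)@n2)/(ray@n2); X=o+lam[...,None]*ray
    b=(X-p0)@np.array([dr[0],dr[1],0])-(np.percentile(s,1)+np.percentile(s,99))/2
    h=(abs(b)<24)&(X[...,2]>98)&(X[...,2]<143)&(d>lam+25)
    if h.sum()>10: print('hole',h.sum(),'b',b[h].min().round(1),b[h].max().round(1),'z',X[h][:,2].min().round(1),X[h][:,2].max().round(1),'c',X[h].mean(0).round(1))
web(*[float(a) for a in sys.argv[1:4]])
E
python3 br.py 498.4 -140 7
```

```text
n 5645 mid [ 499.8 -139.2] width 62.8 yaw 8.2 ztop 147.7
hole 658 b -13.5 14.9 z 115.4 137.1 c [ 499.6 -138.4  126.8]
```

Emit:
{"name": "arm_command", "arguments": {"motion": [-1, 0, 1, -3, 0, 0, 0, -1, 0, 1, -3, 0, 0, 0, -1, 0, -10, -6.5, 0, 0, 0, -1, 0, -20, -10, 0, 0, 0, -1, 0, -30, -13, 0, 0, 0, -1, 0, -40, -16.5, 0, 0, 0, -1, 0, -50, -20, 0, 0, 0, -1, 0, -50, -20, 0, 0, 0]}}

```text
t: 22.15
eef_pos: [507.3, -140.2, 126.2]
tcp_rot: [2.761, -0.001, 1.501]
ft_force: [1.2, 0.2, -0.5]
opening: 0.11
```

```bash
python3 chk.py 200 80 340 185; python3 - <<'E'
from h import *
snap('wrist','w9.png')
q,r=pose()
for b in (12,24,40,80): print(rel(q+[0,0,b]))
E
```

```text
[ 507.3 -140.2  126.2] [ 1.582e+02 -1.000e-01  8.600e+01] [-0.49  0.31  2.13  0.42  0.38 -2.35] 0.11004537333524353 [ 1.2  0.2 -0.5]
[0.0, 4.5, -11.1, 0.0, 0.0, 0.0]
[0.0, 8.9, -22.3, 0.0, 0.0, 0.0]
[0.0, 14.9, -37.1, 0.0, 0.0, 0.0]
[0.1, 29.8, -74.2, 0.0, 0.0, 0.0]
```

View pics/c.png

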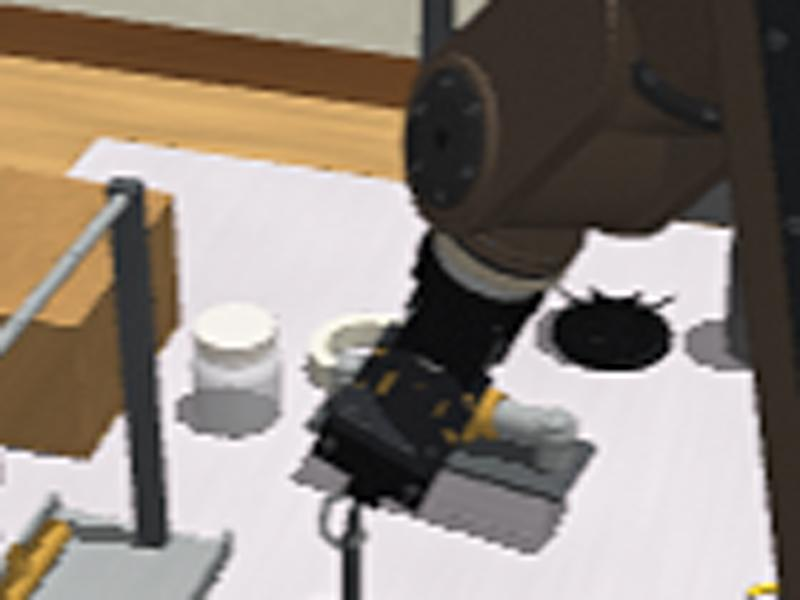

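View pics/w9.png

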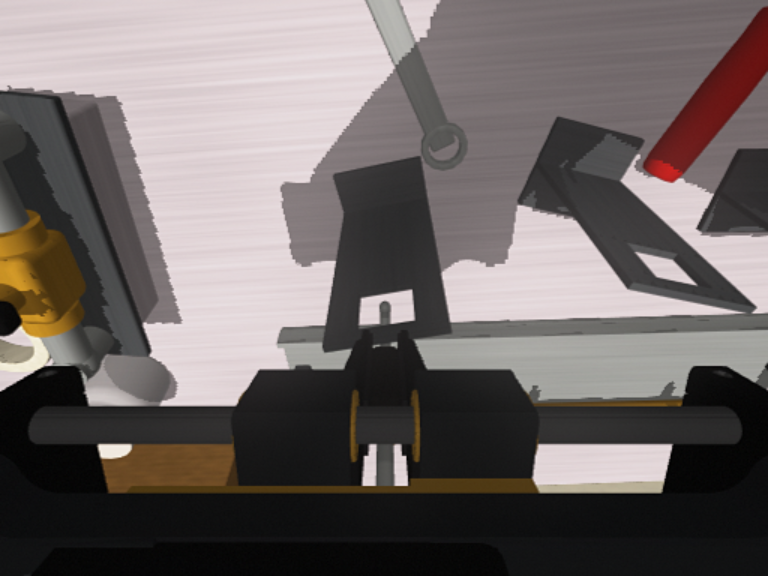

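Emit:
{"name": "arm_command", "arguments": {"motion": [-1, 0, 2.2, -5.5, 0, 0, 0, -1, 0, 4.5, -11, 0, 0, 0, -1, 0, 6.7, -17, 0, 0, 0, -1, 0, 9, -22, 0, 0, 0, -1, 0, 12, -30, 0, 0, 0, -1, 0, 15, -37, 0, 0, 0, -1, 0, 15, -37, 0, 0, 0]}}

```text
t: 22.95
eef_pos: [509.3, -140.7, 167.5]
tcp_rot: [2.759, -0.0, 1.502]
ft_force: [-0.6, -1.0, -2.5]
opening: 0.114
```

```bash
python3 chk.py 200 80 340 185; python3 - <<'E'
from h import *
snap('wrist','w10.png')
E
```

```text
[ 509.3 -140.7  167.5] [158.1  -0.   86.1] [-0.48  0.24  2.08  0.33  0.49 -2.25] 0.11427532946320758 [-0.6 -1.  -2.5]
```

View pics/c.png

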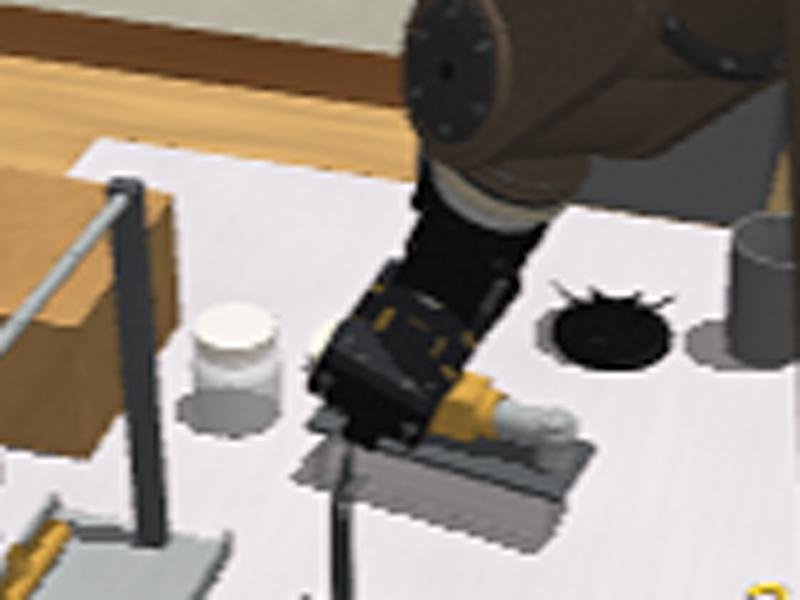

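View pics/w10.png

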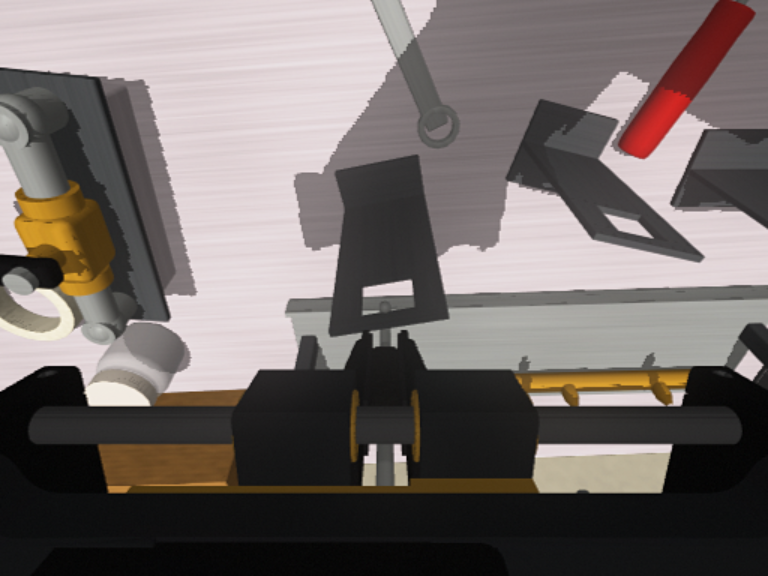

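```bash
python3 - <<'E'
from h import *
z=np.load('g1.npz'); q=z['q']; Rt=R.from_matrix(z['R']); x=hx(-1.8)
p=pose()[0]
print(rel([p[0],p[1],q[2]+29],Rt))
for a,b in [(-140,29),(-90,29),(-45,29),(0,29)]: print(rel(q+a*x+[0,0,b],Rt))
E
```

```text
[0.0, 19.3, -48.2, 0.0, 0.9, -1.79]
[8.4, 54.6, -34.1, 0.0, 0.9, -1.79]
[10.3, 101.0, -15.5, 0.0, 0.9, -1.79]
[12.0, 142.7, 1.3, 0.0, 0.9, -1.79]
[13.7, 184.5, 18.0, 0.0, 0.9, -1.79]
```

Emit:
{"name": "arm_command", "arguments": {"motion": [-1, 0, 6, -16, 0, 0, 0, -1, 0, 13, -32, 0, 0.3, -0.6, -1, 0, 19, -48, 0, 0.6, -1.2, -1, 4, 36, -41, 0, 0.9, -1.8, -1, 8, 55, -34, 0, 0.9, -1.8, -1, 9, 72, -27, 0, 0.9, -1.8, -1, 10, 87, -21, 0, 0.9, -1.8, -1, 10, 101, -15.5, 0, 0.9, -1.8, -1, 11, 115, -10, 0, 0.9, -1.8, -1, 11.5, 129, -4, 0, 0.9, -1.8, -1, 12, 143, 1, 0, 0.9, -1.8, -1, 12, 143, 1, 0, 0.9, -1.8]}}

```text
t: 24.25
eef_pos: [643.3, -137.6, 217.6]
tcp_rot: [2.761, -0.004, 1.537]
ft_force: [-1.2, -0.3, -3.0]
opening: 0.115
```

```bash
python3 chk.py 180 80 320 185; python3 - <<'E'
from h import *
z=np.load('g1.npz'); q=z['q']; Rt=R.from_matrix(z['R']); x=hx(-1.8)
print(pose()[0]-q)
for a,b in [(-22,30),(0,30),(0,15),(0,1)]: print(rel(q+a*x+[0,0,b],Rt))
E
```

```text
[ 643.3 -137.6  217.6] [158.2  -0.2  88.1] [-0.37  0.36  1.73  0.2   0.7  -2.04] 0.1151119258041501 [-1.2 -0.3 -3. ]
[-44.87012048   1.60930689  28.10529391]
[-0.1, 22.0, 6.7, -0.1, -0.04, 0.01]
[-0.1, 42.4, 14.9, -0.1, -0.04, 0.01]
[-0.2, 36.8, 28.8, -0.1, -0.04, 0.01]
[-0.2, 31.7, 41.8, -0.1, -0.04, 0.01]
```

View pics/c.png

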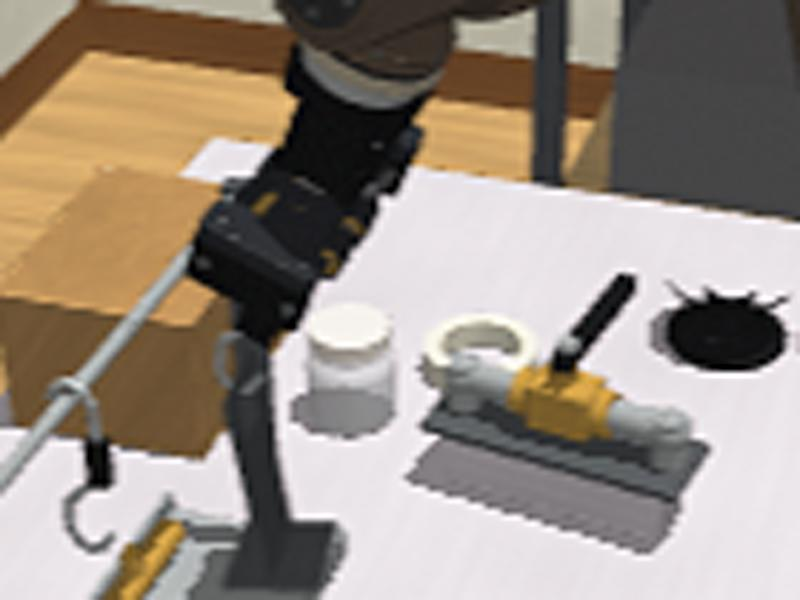

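Emit:
{"name": "arm_command", "arguments": {"motion": [-1, 0, 11, 3.5, 0, 0, 0, -1, 0, 22, 7, 0, 0, 0, -1, 0, 32, 11, 0, 0, 0, -1, 0, 42.5, 15, 0, 0, 0, -1, 0, 42.5, 15, 0, 0, 0, -1, 0, 42.5, 15, 0, 0, 0]}}

```text
t: 24.9
eef_pos: [687.3, -139.0, 219.6]
tcp_rot: [2.763, -0.004, 1.537]
ft_force: [-2.7, -0.3, -4.3]
opening: 0.114
```

```bash
python3 chk.py 180 80 320 185; python3 - <<'E'
from h import *
z=np.load('g1.npz'); q=z['q']; Rt=R.from_matrix(z['R']); x=hx(-1.8)
print(pose()[0]-q)
for a,b in [(0,15),(0,6),(0,0)]: print(rel(q+a*x+[0,0,b],Rt))
E
```

```text
[ 687.3 -139.   219.6] [158.3  -0.3  88.1] [-0.35  0.42  1.62  0.17  0.75 -1.99] 0.11384705072291194 [-2.7 -0.3 -4.3]
[ 0.04214161  0.05730489 30.21522137]
[-0.1, -5.7, 14.1, -0.13, -0.04, 0.0]
[-0.2, -9.0, 22.5, -0.13, -0.04, 0.0]
[-0.2, -11.2, 28.1, -0.13, -0.04, 0.0]
```

View pics/c.png

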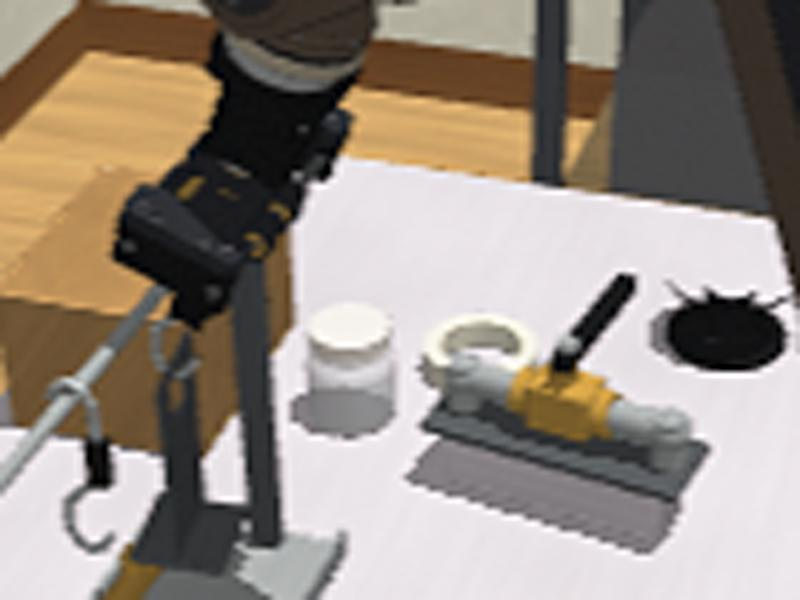

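Emit:
{"name": "arm_command", "arguments": {"motion": [-1, 0, -3, 7, 0, 0, 0, -1, 0, -6, 14, 0, 0, 0, -1, 0, -9, 22.5, 0, 0, 0, -1, 0, -11, 27.5, 0, 0, 0, -1, 0, -11, 27.5, 0, 0, 0, -1, 0, -11, 27.5, 0, 0, 0]}}

```text
t: 25.55
eef_pos: [687.9, -139.2, 190.8]
tcp_rot: [2.76, -0.004, 1.537]
ft_force: [3.7, 0.1, -2.3]
opening: 0.115
```

```bash
python3 - <<'E'
from h import *
z=np.load('g1.npz'); print(pose()[0]-z['q'],env.state()['ft_force'],env.state()['opening'])
E
```

```text
[ 0.62506504 -0.11672267  1.47029176] [ 3.69911982  0.08826136 -2.34733924] 0.11467479188844615
```

Emit:
{"name": "arm_command", "arguments": {"motion": [-1, 0, -0.5, 1, 0, 0, 0, -1, 0, -0.5, 1, 0, 0, 0, -1, 0, -0.5, 1, 0, 0, 0, -1, 0, -0.5, 1, 0, 0, 0, -0.7, 0, -0.5, 1, 0, 0, 0, -0.5, 0, -0.5, 1, 0, 0, 0, -0.1, 0, -0.5, 1, 0, 0, 0, -0.1, 0, -0.5, 1, 0, 0, 0, -0.1, 0, -0.5, -20, 0, 0, 0, -0.1, 0, -0.5, -50, 0, 0, 0, -0.1, 0, -0.5, -90, 0, 0, 0, -0.1, 0, -0.5, -120, 0, 0, 0, -0.1, 0, -0.5, -120, 0, 0, 0]}}

```text
t: 26.85
eef_pos: [642.5, -138.4, 306.6]
tcp_rot: [2.754, -0.002, 1.537]
ft_force: [-0.4, -1.2, 0.2]
opening: 0.453
```

```bash
python3 chk.py 180 80 320 185; python3 sl.py;python3 hooks.py|grep web
```

```text
[ 642.5 -138.4  306.6] [ 1.578e+02 -1.000e-01  8.800e+01] [-0.37  0.28  1.61  0.16  0.9  -1.99] 0.4527352455532738 [-0.4 -1.2  0.2]
[ 642.4 -138.2  304. ] [158.   -0.2  88. ] [-0.37  0.28  1.61  0.16  0.9  -1.99]
sleeve 192 [256. 192.] world [ 660.3 -143.5  227.4] [ 672.2 -133.9  261.2] tool [-4.8 -8.8 47.8] [ 5.1 11.  79.3]
sleeve 352 [388. 192.] world [664.5  -8.4 223.5] [678.7   1.8 260.5] tool [130.6 -10.3  48.1] [140.6  11.2  86.9]
sleeve 62 [508. 188.] world [673.8 131.9 222.1] [689.6 137.4 236.3] tool [271.   -7.8  74.8] [276.7   4.4  90.2]
rail 3493 x(0) 680.3485 0.030807894 288.5310036154722
top web 29 mid [507.3 138.2] len 61.6 yaw -4.0 z 152.5
top web 28 mid [4.825e+02 3.000e-01] len 61.5 yaw -17.5 z 153.5
side web 57 mid [4.822e+02 4.000e-01] len 62.4 yaw -16.9 z 149.7
side web 57 mid [506.8 136.7] len 63.5 yaw -4.4 z 149.2
```

View pics/c.png

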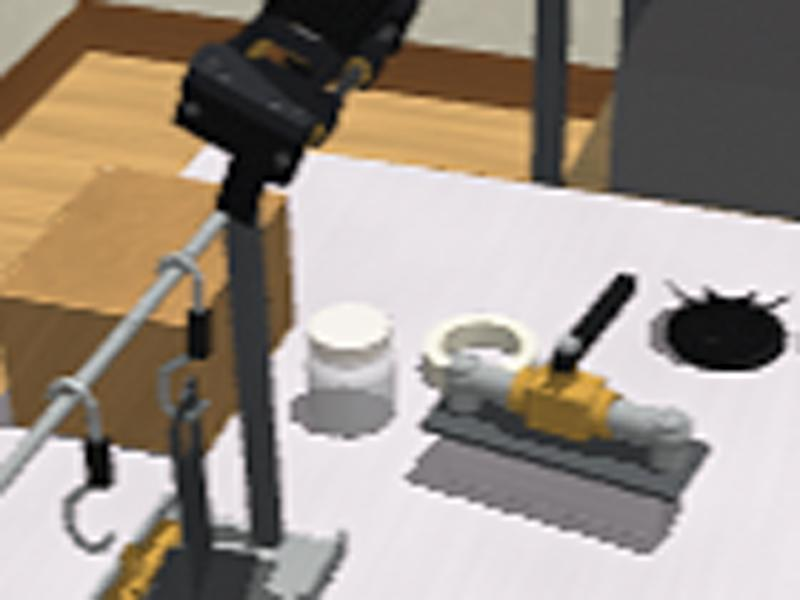

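View pics/sl.png

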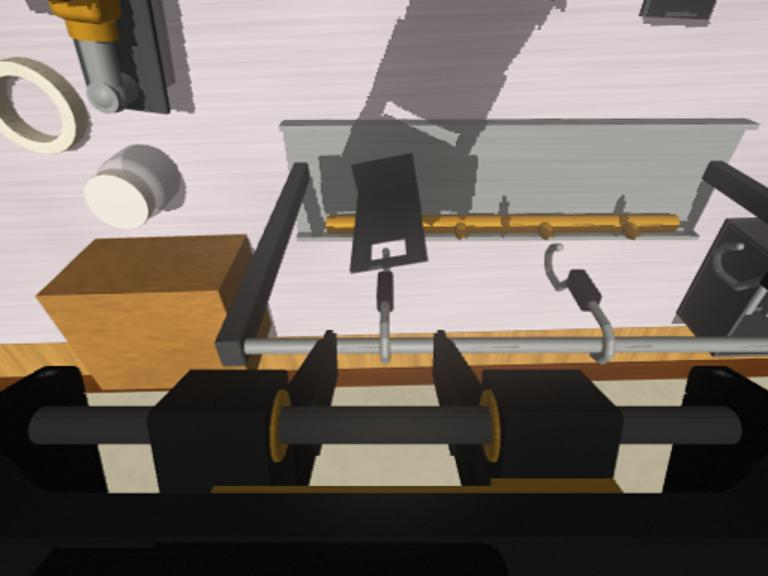

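```bash
python3 - <<'E'
from h import *
Rt=toolR(22,-1.8); S=np.array([669.7,-3.3,244]); z=Rt.as_matrix()[:,2]; T=S+57.5*z
print(rel(T-120*z,Rt),rel(T-60*z,Rt),rel(T,Rt))
E
```

```text
[135.4, -0.1, -0.9, -0.27, -0.19, -0.23] [135.2, 0.2, 59.1, -0.27, -0.19, -0.23] [135.0, 0.5, 119.1, -0.27, -0.19, -0.23]
```

Emit:
{"name": "arm_command", "arguments": {"motion": [-0.1, 45, 0, -1, 0, 0, 0, -0.1, 90, 0, -1, -0.1, 0, 0, -0.1, 135.3, 0, -1, -0.3, -0.2, -0.2, -0.1, 135.3, 0, -1, -0.3, -0.2, -0.2, -0.1, 135.2, 0, 30, -0.3, -0.2, -0.2, -0.1, 135, 0, 65, -0.3, -0.2, -0.2, -0.1, 135, 0.5, 100, -0.3, -0.2, -0.2, -0.1, 135, 0.5, 119, -0.3, -0.2, -0.2, -0.1, 135, 0.5, 119, -0.3, -0.2, -0.2]}}

```text
t: 27.95
eef_pos: [690.8, -4.5, 187.6]
tcp_rot: [2.762, 0.0, 1.539]
ft_force: [0.3, 0.2, -0.2]
opening: 0.453
```

```bash
python3 sl.py; python3 chk.py 150 80 290 185;  python3 - <<'E'
from h import *
Rt=toolR(22,-1.8); S=np.array([669.7,-3.3,244]); z=Rt.as_matrix()[:,2]; T=S+57.5*z
print(rel(T,Rt))
E
```

```text
[690.8  -4.5 187.6] [158.2   0.   88.2] [-0.12  0.43  1.69  0.05  0.64 -1.69]
sleeve 772 [213. 245.] world [647.6 -34.3 222. ] [681.9 -23.8 263. ] tool [-31.1 -11.7 -85.5] [-20.5  10.6 -41.4]
sleeve 768 [299. 245.] world [649.6  17.7 222. ] [684.4  28.9 263. ] tool [ 21.8 -11.7 -85.6] [ 32.1  10.9 -39.5]
sleeve 696 [258. 252.] world [664.4  -7.5 228.9] [668.4   3.3 259.8] tool [ -3.8  -7.9 -76.6] [  7.    4.3 -47.2]
sleeve 576 [485. 241.] world [668.7 130.9 222. ] [689.2 144.6 251.8] tool [134.7  -8.3 -69. ] [148.4   7.6 -34.7]
sleeve 408 [ 46. 240.] world [ 661.7 -143.4  222.1] [ 686.7 -131.6  243.2] tool [-139.7   -6.7  -60.5] [-127.9   13.1  -32.1]
rail 877 x(0) 669.78015 -0.07041609 282.75361047660465
[691.2  -4.5 190. ] [158.1   0.   88.2] [-0.12  0.43  1.69  0.05  0.64 -1.69] 0.44650993483297824 [0.4 0.9 0.1]
[0.5, -0.7, 0.7, 0.05, 0.05, -0.03]
```

View pics/sl.png

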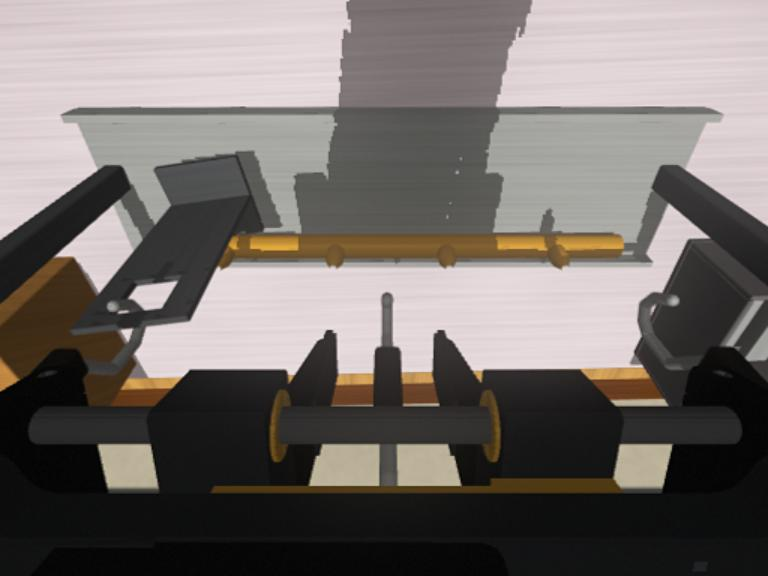

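Emit:
{"name": "arm_command", "arguments": {"motion": [-1, 1, -0.5, 0.5, 0, 0, 0, -1, 1, -0.5, 0.5, 0, 0, 0, -1, 1, -0.5, 0.5, 0, 0, 0, -1, 1, -0.5, 0.5, 0, 0, 0, -1, 1, -0.5, 0.5, 0, 0, 0, -1, 1, -0.5, 0.5, 0, 0, 0]}}

```text
t: 28.65
eef_pos: [691.5, -3.2, 191.9]
tcp_rot: [2.755, 0.001, 1.539]
ft_force: [-0.7, 0.0, 1.4]
opening: 0.112
```

```bash
python3 - <<'E'
from h import *
q,r=pose(); print(q,r.as_euler('xyz'),env.state()['opening'],env.state()['ft_force'])
np.savez('g2.npz',q=q,R=r.as_matrix())
x=hx(-1.8)
for a,b in [(0,13),(0,27),(-50,28),(-90,45)]: print(rel(q+a*x+[0,0,b]))
E
python3 hooks.py | grep web
```

```text
[691.54401352  -3.17691267 191.93063494] [2.75465238e+00 6.67149914e-04 1.53877335e+00] 0.11219490875056629 [-0.67408551  0.01285149  1.38340206]
[-0.0, 4.9, -12.0, 0.0, 0.0, 0.0]
[-0.0, 10.2, -25.0, 0.0, 0.0, 0.0]
[-0.0, -35.7, -44.8, 0.0, 0.0, 0.0]
[-0.1, -66.4, -75.6, 0.0, 0.0, 0.0]
top web 31 mid [507.2 138.2] len 61.5 yaw -3.8 z 149.9
side web 56 mid [481.9  -0.8] len 63.6 yaw -16.9 z 148.8
side web 65 mid [506.9 138.7] len 62.4 yaw -4.6 z 149.5
```

Emit:
{"name": "arm_command", "arguments": {"motion": [-1, 0, 5, -12, 0, 0, 0, -1, 0, 10, -25, 0, 0, 0, -1, 0, 10, -25, 0, 0, 0, -1, 0, -6, -32, 0, 0, 0, -1, 0, -21, -38, 0, 0, 0, -1, 0, -36, -45, 0, 0, 0, -1, 0, -51, -60, 0, 0, 0, -1, 0, -67, -75, 0, 0, 0, -1, 0, -67, -75, 0, 0, 0]}}

```text
t: 29.65
eef_pos: [599.9, -0.1, 237.6]
tcp_rot: [2.754, 0.001, 1.539]
ft_force: [0.2, 0.6, -1.9]
opening: 0.115
```

```bash
sed -i 's/^OFF=.*/OFF=np.array([-9.8,0,52.3])/' h.py
python3 hooks.py | grep web; python3 - <<'E'
from h import *
import ik
print(pose()[0],env.state()['joints'].round(2),env.state()['opening'])
yaw=-17; W0=np.array([482.3,0,0])
for s,z in [(60,235),(60,181),(0,181),(0,205)]:
    t,Rt=tcp_for(W0+s*hx(yaw)+[0,0,z],yaw); print(t.round(1),rel(t,Rt),ik.ik(t,Rt,env.state()['joints'])[0].round(2))
E
python3 chk.py 150 80 290 185
```

```text
top web 32 mid [507.4 138.1] len 61.7 yaw -3.9 z 150.0
side web 54 mid [482.3   0. ] len 63.1 yaw -17.4 z 149.4
side web 67 mid [506.8 137. ] len 65.2 yaw -4.1 z 149.0
[ 6.01615842e+02 -3.28018506e-01  2.36667615e+02] [-0.13  0.25  1.84  0.06  0.67 -1.71] 0.11384811666576651
[549.1 -20.4 182.7] [-21.7, -68.5, 30.4, 0.22, -5.67, 14.06] [-0.12  0.25  2.02 -0.14  0.5  -1.28]
[549.1 -20.4 128.7] [-21.7, -88.9, 80.3, 0.22, -5.67, 14.06] [-0.12  0.33  2.09 -0.2   0.34 -1.22]
[491.7  -2.9 128.7] [-6.0, -142.5, 58.4, 0.22, -5.67, 14.06] [-0.09  0.26  2.22 -0.27  0.29 -1.12]
[491.7  -2.9 152.7] [-6.0, -133.4, 36.2, 0.22, -5.67, 14.06] [-0.09  0.22  2.18 -0.21  0.37 -1.18]
[ 6.016e+02 -3.000e-01  2.367e+02] [157.8   0.   88.2] [-0.13  0.25  1.84  0.06  0.67 -1.71] 0.11384811666576651 [ 0.1 -1.2 -0.9]
```

View pics/c.png

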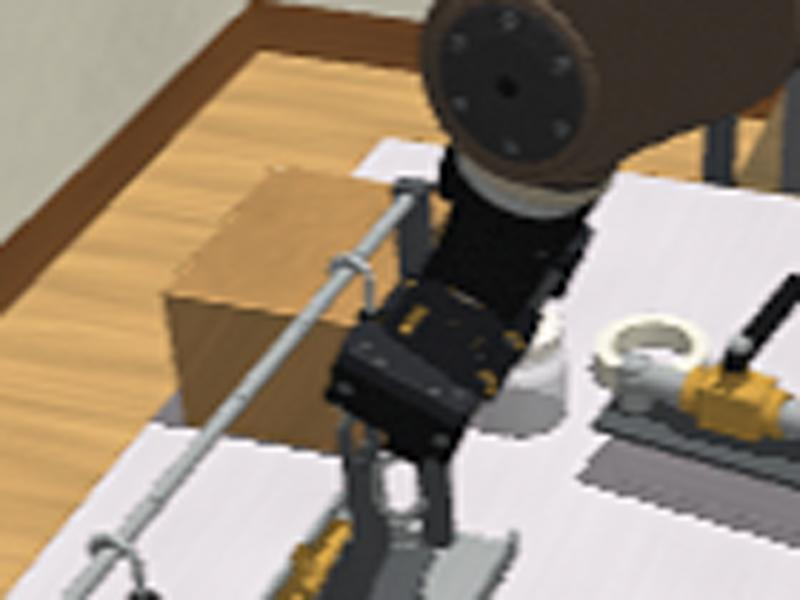

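Emit:
{"name": "arm_command", "arguments": {"motion": [-1, -10, -34, 15, 0.1, -2.8, 7, -1, -21.7, -68.5, 30, 0.2, -5.7, 14, -1, -21.7, -68.5, 30, 0.2, -5.7, 14, -1, -21.7, -68.5, 30, 0.2, -5.7, 14, -1, -21.7, -79, 55, 0.2, -5.7, 14, -1, -21.7, -88.5, 79, 0.2, -5.7, 14, -1, -21.7, -88.5, 79, 0.2, -5.7, 14]}}

```text
t: 30.5
eef_pos: [548.6, -20.4, 127.5]
tcp_rot: [2.761, 0.002, 1.277]
ft_force: [-0.9, -0.3, -0.6]
opening: 0.117
```

```bash
python3 br.py 482.3 0 -17; python3 chk.py 180 110 320 215; python3 - <<'E'
from h import *
snap('wrist','w11.png')
yaw=-17; W0=np.array([482.3,0,0])
for s,z in [(60,181),(0,181),(0,205)]:
    t,Rt=tcp_for(W0+s*hx(yaw)+[0,0,z],yaw); print(t.round(1),rel(t,Rt))
E
```

```text
n 5674 mid [483.4   1. ] width 62.8 yaw -17.0 ztop 148.0
hole 656 b -14.3 14.2 z 116.0 136.4 c [483.4   1.  126.7]
[549.2 -20.5 129. ] [1.581e+02 1.000e-01 7.310e+01] [-0.12  0.33  2.08 -0.19  0.36 -1.23] 0.11344594333614068 [-0.8  0.2 -0.7]
[549.1 -20.4 128.7] [-0.1, -1.3, 1.5, 0.05, 0.02, 0.12]
[491.7  -2.9 128.7] [0.0, -56.9, -21.0, 0.05, 0.02, 0.12]
[491.7  -2.9 152.7] [0.0, -47.9, -43.2, 0.05, 0.02, 0.12]
```

View pics/c.png

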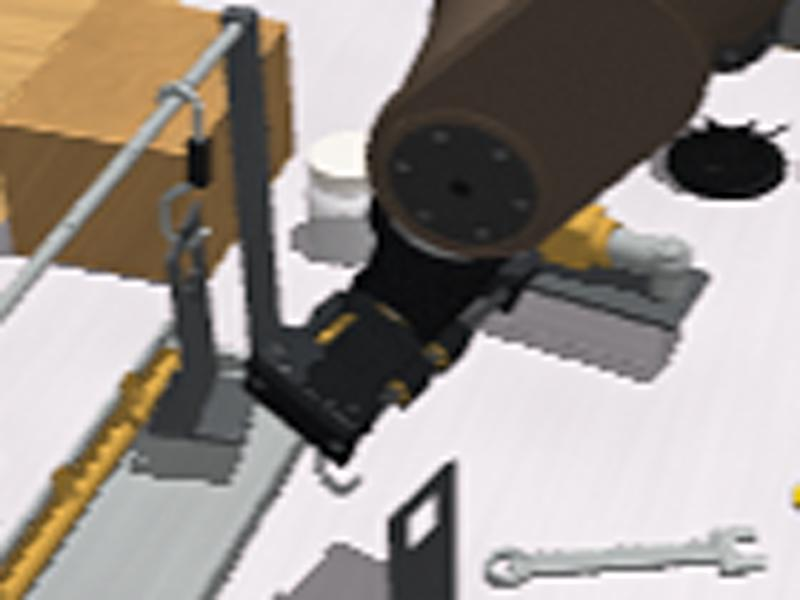

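View pics/w11.png

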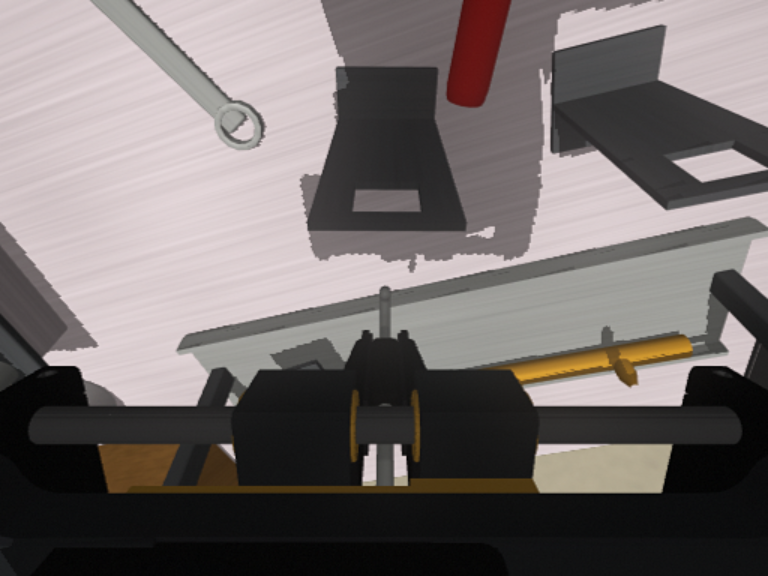

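Emit:
{"name": "arm_command", "arguments": {"motion": [-1, 0, -10, -3, 0, 0, 0, -1, 0, -20, -7, 0, 0, 0, -1, 0, -30, -11, 0, 0, 0, -1, 0, -40, -15, 0, 0, 0, -1, 0, -48, -18, 0, 0, 0, -1, 0, -55.5, -20.5, 0, 0, 0, -1, 0, -55.5, -20.5, 0, 0, 0]}}

```text
t: 31.35
eef_pos: [490.7, -2.8, 127.6]
tcp_rot: [2.759, 0.001, 1.275]
ft_force: [-0.2, 0.5, -0.4]
opening: 0.112
```

```bash
python3 chk.py 180 110 320 215; python3 - <<'E'
from h import *
snap('wrist','w12.png')
q,r=pose()
for b in (12,24,40,80): print(rel(q+[0,0,b]))
E
```

```text
[490.7  -2.8 127.6] [1.581e+02 1.000e-01 7.310e+01] [-0.09  0.26  2.2  -0.26  0.31 -1.14] 0.11202933684640012 [-0.2  0.5 -0.4]
[-0.0, 4.5, -11.1, 0.0, 0.0, 0.0]
[-0.0, 9.0, -22.3, 0.0, 0.0, 0.0]
[-0.0, 15.0, -37.1, 0.0, 0.0, 0.0]
[-0.1, 29.9, -74.2, 0.0, 0.0, 0.0]
```

View pics/c.png

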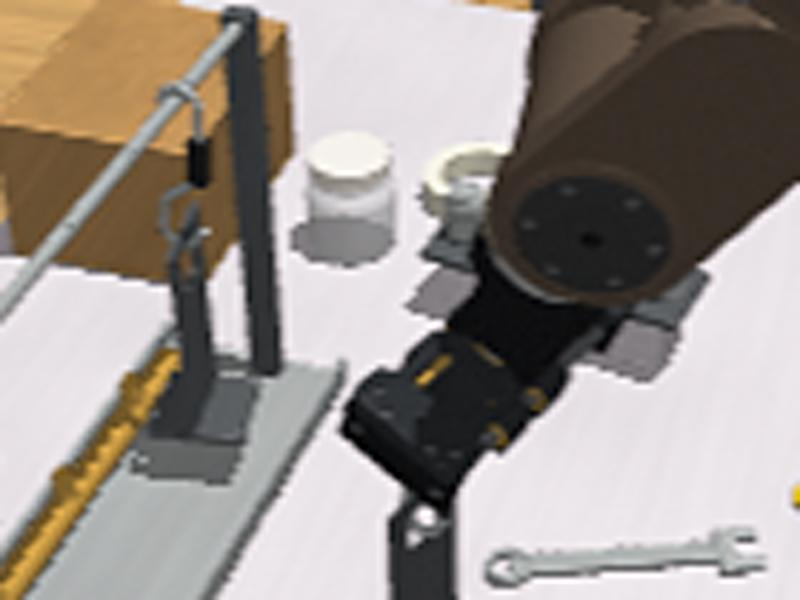

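View pics/w12.png

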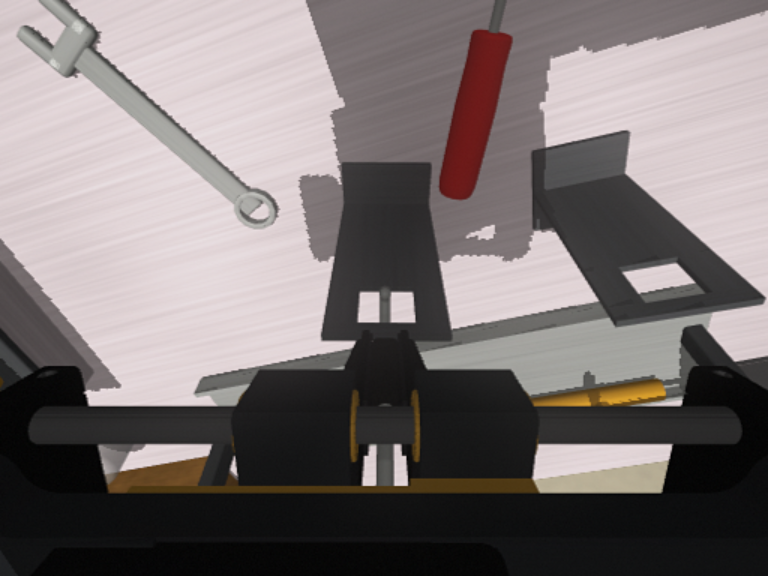

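Emit:
{"name": "arm_command", "arguments": {"motion": [-1, 0, 2.2, -5.5, 0, 0, 0, -1, 0, 4.5, -11, 0, 0, 0, -1, 0, 6.7, -17, 0, 0, 0, -1, 0, 9, -22, 0, 0, 0, -1, 0, 12, -30, 0, 0, 0, -1, 0, 15, -37, 0, 0, 0, -1, 0, 18, -45, 0, 0, 0, -1, 0, 18, -45, 0, 0, 0]}}

```text
t: 32.25
eef_pos: [492.0, -3.0, 177.3]
tcp_rot: [2.757, 0.001, 1.275]
ft_force: [0.3, 0.1, -2.8]
opening: 0.112
```

```bash
python3 chk.py 180 110 320 215; python3 - <<'E'
from h import *
z=np.load('g2.npz'); q=z['q']; Rt=R.from_matrix(z['R']); x=hx(-1.8)
p=pose()[0]
print(rel([p[0],p[1],q[2]+29],Rt))
for a,b in [(-140,29),(-90,29),(-45,29),(0,29)]: print(rel(q+a*x+[0,0,b],Rt))
E
```

```text
[492.   -3.  177.3] [157.9   0.   73.1] [-0.09  0.18  2.14 -0.17  0.46 -1.22] 0.11229891197995562 [ 0.3  0.1 -2.8]
[-0.0, 16.6, -41.0, -0.17, 5.7, -14.0]
[21.4, 68.5, -20.1, -0.17, 5.7, -14.0]
[34.5, 113.2, -2.0, -0.17, 5.7, -14.0]
[46.3, 153.5, 14.3, -0.17, 5.7, -14.0]
[58.0, 193.8, 30.6, -0.17, 5.7, -14.0]
```

View pics/c.png

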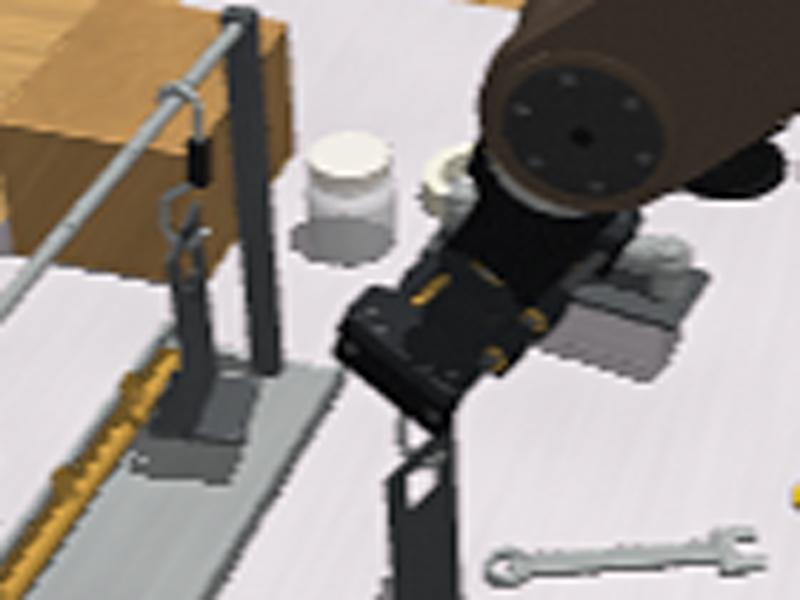

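Emit:
{"name": "arm_command", "arguments": {"motion": [-1, 0, 6, -14, 0, 0.8, -2, -1, 0, 11, -28, 0, 1.6, -4, -1, 0, 17, -41, 0, 2.4, -6, -1, 6, 33, -35, 0, 3.2, -8, -1, 13, 51, -28, -0.1, 4, -10, -1, 21, 68, -20, -0.1, 4.8, -12, -1, 26, 84, -14, -0.2, 5.7, -14, -1, 30, 99, -8, -0.2, 5.7, -14, -1, 34.5, 113, -2, -0.2, 5.7, -14, -1, 38, 126, 3, -0.2, 5.7, -14, -1, 42, 140, 9, -0.2, 5.7, -14, -1, 46, 153.5, 14, -0.2, 5.7, -14, -1, 46, 153.5, 14, -0.2, 5.7, -14, -1, 46, 153.5, 14, -0.2, 5.7, -14]}}

```text
t: 33.7
eef_pos: [645.6, -1.9, 219.5]
tcp_rot: [2.757, 0.001, 1.539]
ft_force: [-0.6, 0.1, -2.3]
opening: 0.115
```

```bash
python3 chk.py 150 80 290 185; python3 - <<'E'
from h import *
z=np.load('g2.npz'); q=z['q']; Rt=R.from_matrix(z['R']); x=hx(-1.8)
print(pose()[0]-q)
for a,b in [(-22,30),(0,30),(0,15),(0,1)]: print(rel(q+a*x+[0,0,b],Rt))
E
```

```text
[645.6  -1.9 219.5] [157.9   0.   88.2] [-0.12  0.33  1.77  0.05  0.66 -1.7 ] 0.11476118566827836 [-0.6  0.1 -2.3]
[-46.11258381   1.28107177  27.86863932]
[0.2, 23.2, 7.1, -0.1, -0.01, 0.0]
[0.2, 43.6, 15.4, -0.1, -0.01, 0.0]
[0.2, 37.9, 29.3, -0.1, -0.01, 0.0]
[0.2, 32.7, 42.2, -0.1, -0.01, 0.0]
```

View pics/c.png

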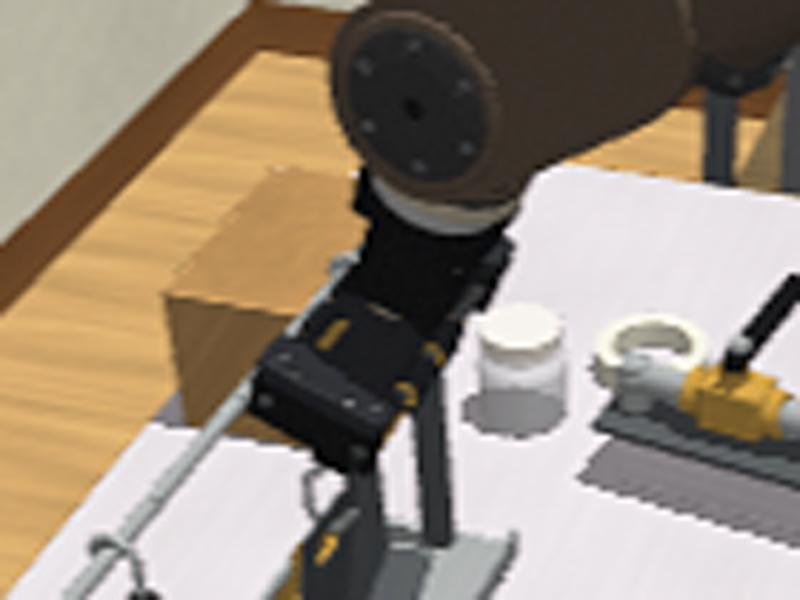

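Emit:
{"name": "arm_command", "arguments": {"motion": [-1, 0, 11, 3.5, 0, 0, 0, -1, 0, 22, 7, 0, 0, 0, -1, 0, 33, 11, 0, 0, 0, -1, 0, 43.5, 15, 0, 0, 0, -1, 0, 43.5, 15, 0, 0, 0, -1, 0, 43.5, 15, 0, 0, 0, -1, 0, 41, 22, 0, 0, 0, -1, 0, 38, 29, 0, 0, 0, -1, 0, 35, 36.5, 0, 0, 0, -1, 0, 33, 42, 0, 0, 0, -1, 0, 33, 42, 0, 0, 0, -1, 0, 33, 42, 0, 0, 0, -1, 0, 33, 42, 0, 0, 0]}}

```text
t: 35.05
eef_pos: [692.8, -3.5, 194.2]
tcp_rot: [2.755, 0.001, 1.539]
ft_force: [1.2, 0.0, -1.5]
opening: 0.11
```

```bash
python3 - <<'E'
from h import *
z=np.load('g2.npz'); print(pose()[0]-z['q'],env.state()['ft_force'],env.state()['opening'])
E
```

```text
[ 1.28933951 -0.33826974  2.27434442] [ 1.18959722  0.01637605 -1.49437142] 0.10951092621938559
```

Emit:
{"name": "arm_command", "arguments": {"motion": [-1, 0, -1.5, 2, 0, 0, 0, -1, 0, -1.5, 2, 0, 0, 0, -1, 0, -1.5, 2, 0, 0, 0, -0.7, 0, -1.5, 2, 0, 0, 0, -0.5, 0, -1.5, 2, 0, 0, 0, -0.1, 0, -1.5, 2, 0, 0, 0, -0.1, 0, -1.5, 2, 0, 0, 0, -0.1, 0, -1.5, -20, 0, 0, 0, -0.1, 0, -1.5, -50, 0, 0, 0, -0.1, 0, -1.5, -90, 0, 0, 0, -0.1, 0, -1.5, -120, 0, 0, 0, -0.1, 0, -1.5, -120, 0, 0, 0]}}

```text
t: 36.25
eef_pos: [646.3, -1.9, 309.3]
tcp_rot: [2.748, 0.001, 1.539]
ft_force: [0.7, -0.4, 0.4]
opening: 0.451
```

```bash
python3 chk.py 150 80 290 185; python3 sl.py;python3 hooks.py|grep web; python3 - <<'E'
from h import *
Rt=toolR(22,-1.8); S=np.array([673.9,138,244]); z=Rt.as_matrix()[:,2]; T=S+57.5*z
print(rel(T-120*z,Rt),rel(T-60*z,Rt),rel(T,Rt))
E
```

```text
[646.3  -1.9 309.3] [1.575e+02 1.000e-01 8.820e+01] [-0.12  0.25  1.64  0.04  0.86 -1.68] 0.4509591499759343 [ 0.7 -0.4  0.4]
[646.2  -1.9 306.7] [1.576e+02 1.000e-01 8.820e+01] [-0.12  0.25  1.64  0.04  0.86 -1.68]
sleeve 205 [256. 188.] world [662.5  -6.7 229.4] [674.8   1.8 261.2] tool [ -4.1 -13.5  48.9] [ 4.3  8.4 78.3]
sleeve 380 [392. 192.] world [669.  131.9 228.7] [683.5 143.1 261.2] tool [134.9 -11.1  50.1] [145.9  12.1  83.4]
sleeve 361 [126. 192.] world [ 660.7 -143.2  224.2] [ 678.8 -131.8  262. ] tool [-140.5   -9.4   50.3] [-129.1   10.8   90.4]
rail 4707 x(0) 680.41266 0.030163208 288.58661928948226
top web 33 mid [507.2 138.2] len 61.2 yaw -5.0 z 150.2
side web 66 mid [506.7 137.7] len 63.0 yaw -4.2 z 148.7
[140.8, -0.3, 1.1, 0.04, 0.04, -0.03] [140.8, -0.3, 61.1, 0.04, 0.04, -0.03] [140.9, -0.4, 121.1, 0.04, 0.04, -0.03]
```

View pics/c.png

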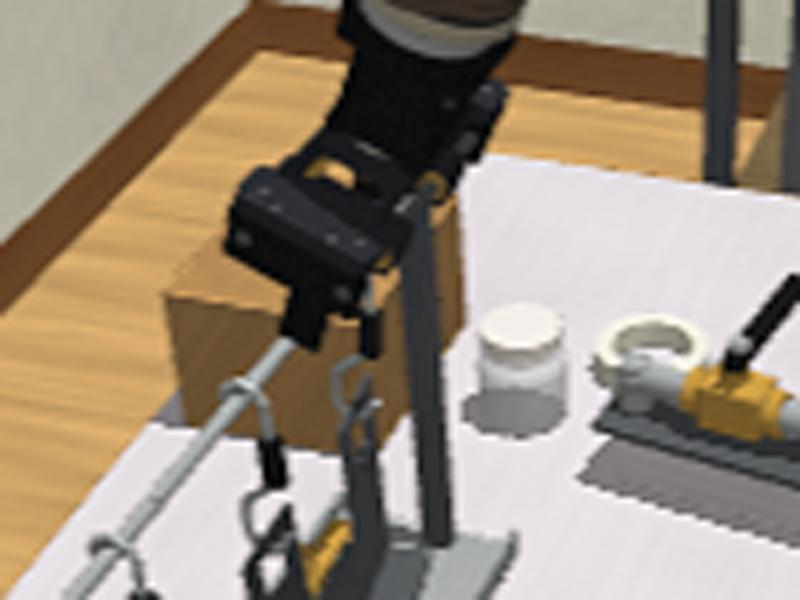

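View pics/sl.png

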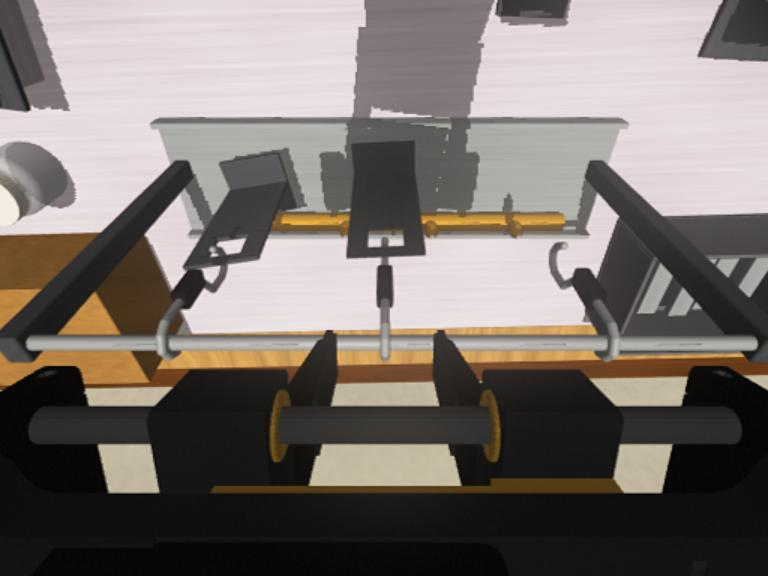

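Emit:
{"name": "arm_command", "arguments": {"motion": [-0.1, 46, 0, 1, 0, 0, 0, -0.1, 92, 0, 1, 0, 0, 0, -0.1, 140.5, 0, 1, 0, 0, 0, -0.1, 140.5, 0, 1, 0, 0, 0, -0.1, 140.5, 0, 32, 0, 0, 0, -0.1, 140.5, 0, 67, 0, 0, 0, -0.1, 140.5, 0, 102, 0, 0, 0, -0.1, 140.5, -0.5, 121, 0, 0, 0, -0.1, 140.5, -0.5, 121, 0, 0, 0]}}

```text
t: 37.35
eef_pos: [694.8, 136.1, 187.4]
tcp_rot: [2.762, 0.002, 1.538]
ft_force: [-0.3, 0.2, 0.3]
opening: 0.448
```

```bash
python3 sl.py; python3 - <<'E'
from h import *
Rt=toolR(22,-1.8); S=np.array([673.9,138,244]); z=Rt.as_matrix()[:,2]; T=S+57.5*z
print(rel(T,Rt),env.state()['ft_force'])
E
```

```text
[694.8 136.1 187.4] [1.582e+02 1.000e-01 8.810e+01] [ 0.13  0.46  1.64 -0.1   0.66 -1.35]
sleeve 763 [213. 245.] world [651.2 106.6 222.2] [685.2 116.8 262.9] tool [-31.  -11.8 -85.9] [-20.5  10.9 -41.6]
sleeve 767 [299. 246.] world [653.5 158.4 222.2] [688.7 169.8 263. ] tool [ 21.8 -11.9 -85.7] [ 32.2  10.8 -40.8]
sleeve 505 [ 30. 242.] world [664.3  -8.2 222. ] [686.6   3.7 252.4] tool [-145.2   -7.1  -69.2] [-133.3    9.3  -33.4]
sleeve 669 [258. 252.] world [668.8 133.1 229.6] [672.1 143.7 259.3] tool [ -3.8  -7.2 -76.2] [  6.7   4.5 -48.1]
rail 807 x(0) 687.5832 -0.11941538 282.8537672627193
[1.0, 0.5, -0.7, -0.08, 0.09, -0.03] [-0.42156858  0.46423728  0.99924333]
```

View pics/sl.png

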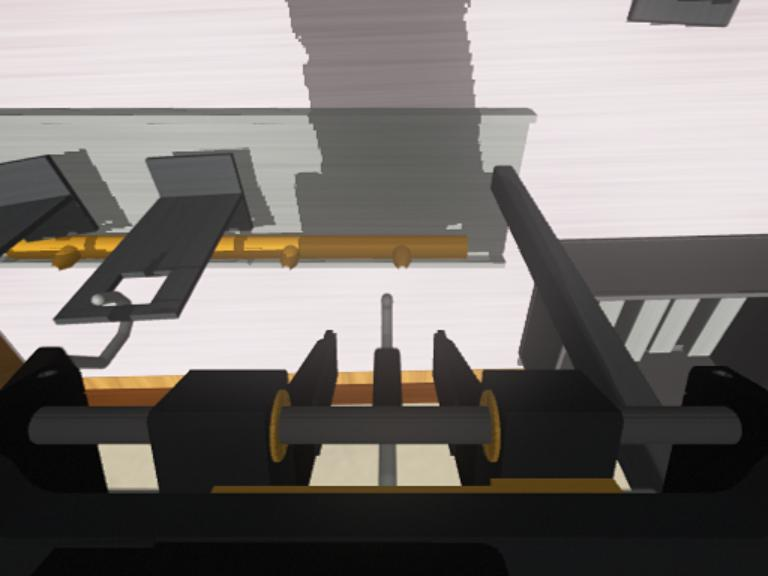

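Emit:
{"name": "arm_command", "arguments": {"motion": [-1, 1, 0, 0, 0, 0, 0, -1, 1, 0, 0, 0, 0, 0, -1, 1, 0, 0, 0, 0, 0, -1, 1, 0, 0, 0, 0, 0, -1, 1, 0, 0, 0, 0, 0, -1, 1, 0, 0, 0, 0, 0]}}

```text
t: 38.0
eef_pos: [695.8, 138.0, 192.6]
tcp_rot: [2.754, 0.001, 1.539]
ft_force: [-0.4, -0.0, 2.2]
opening: 0.114
```

```bash
python3 - <<'E'
from h import *
P=[];
for i in range(1):
    q,r=pose()
print(q,r.as_euler('xyz'),env.state()['opening'],env.state()['ft_force'])
np.savez('g3.npz',q=q,R=r.as_matrix())
x=hx(-1.8)
for a,b in [(0,13),(0,27),(-50,28),(-90,45)]: print(rel(q+a*x+[0,0,b]))
E
```

```text
[695.76945676 137.95284002 192.60129541] [2.75447788e+00 5.56248944e-04 1.53876807e+00] 0.11425145324139364 [-4.26459716e-01 -1.67787256e-04  2.16434607e+00]
[-0.0, 4.9, -12.0, 0.0, 0.0, 0.0]
[-0.0, 10.2, -25.0, 0.0, 0.0, 0.0]
[-0.0, -35.7, -44.8, 0.0, 0.0, 0.0]
[-0.1, -66.4, -75.6, 0.0, 0.0, 0.0]
```

Emit:
{"name": "arm_command", "arguments": {"motion": [-1, 0, 5, -12, 0, 0, 0, -1, 0, 10, -25, 0, 0, 0, -1, 0, 10, -25, 0, 0, 0, -1, 0, -6, -32, 0, 0, 0, -1, 0, -21, -38, 0, 0, 0, -1, 0, -36, -45, 0, 0, 0, -1, 0, -51, -60, 0, 0, 0, -1, 0, -67, -75, 0, 0, 0, -1, 0, -67, -75, 0, 0, 0]}}

```text
t: 38.9
eef_pos: [604.1, 141.2, 238.3]
tcp_rot: [2.754, 0.0, 1.539]
ft_force: [-0.2, 0.1, -0.3]
opening: 0.116
```

```bash
sed -i 's/^OFF=.*/OFF=np.array([-9.8,0,51.5])/' h.py
python3 hooks.py | grep web; python3 - <<'E'
from h import *
import ik
print(pose()[0],env.state()['joints'].round(2),env.state()['opening'])
yaw=-4.3; W0=np.array([507.2,138,0])
for s,z in [(60,235),(60,181),(0,181),(0,205)]:
    t,Rt=tcp_for(W0+s*hx(yaw)+[0,0,z],yaw); print(t.round(1),rel(t,Rt),ik.ik(t,Rt,env.state()['joints'])[0].round(2))
E
python3 chk.py 120 110 260 215
```

```text
side web 54 mid [507.2 139.4] len 61.0 yaw -3.7 z 149.0
[605.81950859 141.02120547 237.26777108] [ 0.16  0.29  1.79 -0.11  0.69 -1.31] 0.11476280757101935
[576.8 132.8 183.5] [-9.2, -46.9, 38.9, 0.22, -0.91, 2.31] [ 0.16  0.31  1.93 -0.17  0.54 -1.2 ]
[576.8 132.8 129.5] [-9.1, -67.4, 88.9, 0.22, -0.91, 2.31] [ 0.16  0.39  1.99 -0.23  0.4  -1.14]
[517.  137.3 129.5] [-6.5, -122.9, 66.2, 0.22, -0.91, 2.31] [ 0.19  0.32  2.12 -0.3   0.35 -1.04]
[517.  137.3 153.5] [-6.5, -113.8, 44.0, 0.22, -0.91, 2.31] [ 0.19  0.28  2.09 -0.25  0.42 -1.09]
[605.8 141.  237.3] [157.8   0.   88.2] [ 0.16  0.29  1.79 -0.11  0.69 -1.31] 0.11476280757101935 [ 0.1 -0.7 -0.9]
```

View pics/c.png

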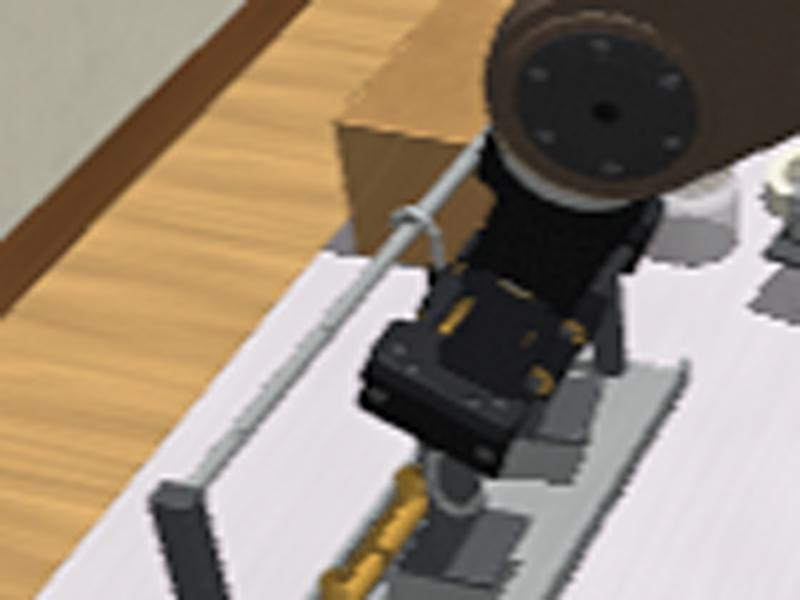

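Emit:
{"name": "arm_command", "arguments": {"motion": [-1, -5, -24, 20, 0.1, -0.5, 1.2, -1, -9, -47, 39, 0.2, -0.9, 2.3, -1, -9, -47, 39, 0.2, -0.9, 2.3, -1, -9, -57, 64, 0.2, -0.9, 2.3, -1, -9, -67, 88, 0.2, -0.9, 2.3, -1, -9, -67, 88, 0.2, -0.9, 2.3]}}

```text
t: 39.65
eef_pos: [576.4, 132.6, 127.7]
tcp_rot: [2.762, 0.001, 1.496]
ft_force: [-0.7, 0.3, -1.4]
opening: 0.116
```

```bash
python3 br.py 507.2 138 -4; python3 chk.py 150 150 290 255; python3 - <<'E'
from h import *
snap('wrist','w13.png')
yaw=-4.3; W0=np.array([507.2,138,0])
for s,z in [(60,181),(0,181),(0,205)]:
    t,Rt=tcp_for(W0+s*hx(yaw)+[0,0,z],yaw); print(t.round(1),rel(t,Rt))
E
```

```text
n 5623 mid [508.3 139.5] width 62.9 yaw -3.9 ztop 148.1
hole 656 b -14.3 14.3 z 116.0 136.4 c [508.3 139.6 126.7]
[577.1 132.7 129.4] [158.1   0.   85.7] [ 0.16  0.39  1.98 -0.22  0.42 -1.15] 0.11492326145399548 [-0.2 -0.3  0.2]
[576.8 132.8 129.5] [-0.2, -1.3, 1.2, 0.04, -0.01, -0.0]
[517.  137.3 129.5] [-0.2, -56.9, -21.3, 0.04, -0.01, -0.0]
[517.  137.3 153.5] [-0.2, -47.9, -43.6, 0.04, -0.01, -0.0]
```

View pics/w13.png

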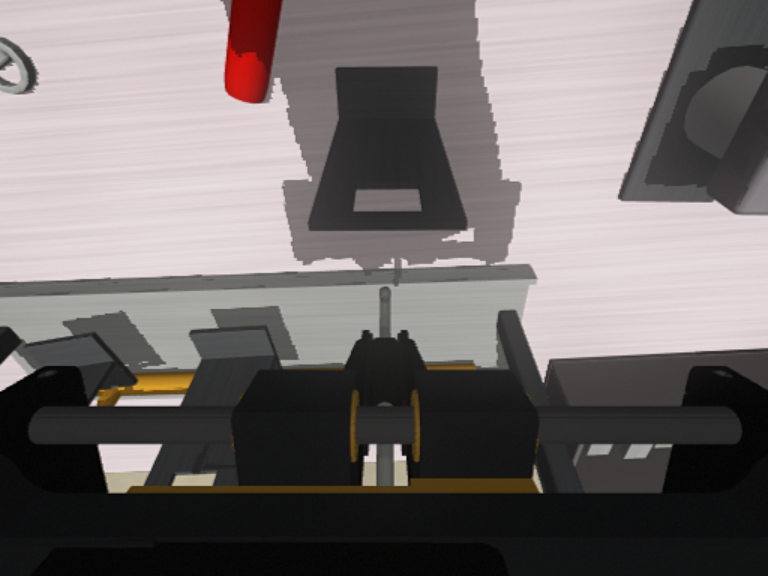

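Aligned: the hook tip is at column 385 and the hole centre at (387,200).

Emit:
{"name": "arm_command", "arguments": {"motion": [-1, 0, -10, -3, 0, 0, 0, -1, 0, -20, -7, 0, 0, 0, -1, 0, -30, -11, 0, 0, 0, -1, 0, -40, -15, 0, 0, 0, -1, 0, -48, -18, 0, 0, 0, -1, 0, -55.5, -20.5, 0, 0, 0, -1, 0, -55.5, -20.5, 0, 0, 0]}}

```text
t: 40.5
eef_pos: [516.2, 137.3, 127.9]
tcp_rot: [2.759, 0.0, 1.496]
ft_force: [0.0, -1.3, 1.0]
opening: 0.112
```

```bash
python3 chk.py 150 150 290 255; python3 -c "
from h import *
snap('wrist','w14.png')"
```

```text
[516.2 137.3 127.9] [158.1   0.   85.7] [ 0.19  0.32  2.11 -0.29  0.36 -1.05] 0.11247205939875053 [ 0.  -1.3  1. ]
```

View pics/w14.png

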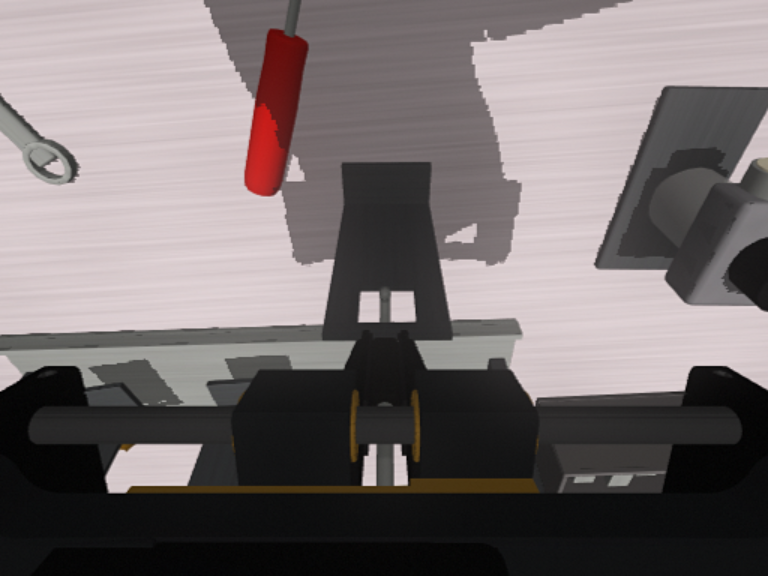

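View pics/c.png

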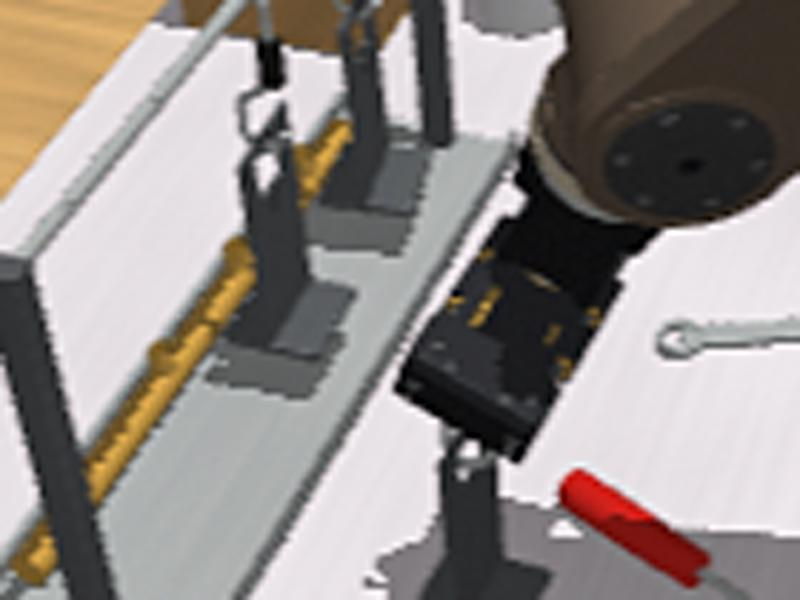

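Emit:
{"name": "arm_command", "arguments": {"motion": [-1, 0, 2.2, -5.5, 0, 0, 0, -1, 0, 4.5, -11, 0, 0, 0, -1, 0, 6.7, -17, 0, 0, 0, -1, 0, 9, -22, 0, 0, 0, -1, 0, 12, -30, 0, 0, 0, -1, 0, 15, -37, 0, 0, 0, -1, 0, 18, -45, 0, 0, 0, -1, 0, 18, -45, 0, 0, 0]}}

```text
t: 41.4
eef_pos: [517.6, 137.3, 177.7]
tcp_rot: [2.757, -0.0, 1.496]
ft_force: [0.4, -1.5, -1.9]
opening: 0.114
```

```bash
python3 chk.py 150 150 290 255; python3 - <<'E'
from h import *
z=np.load('g3.npz'); q=z['q']; Rt=R.from_matrix(z['R']); x=hx(-1.8)
p=pose()[0]
print(rel([p[0],p[1],q[2]+29],Rt))
for a,b in [(-140,29),(-90,29),(-45,29),(0,29)]: print(rel(q+a*x+[0,0,b],Rt))
E
```

```text
[517.6 137.3 177.7] [158.   -0.   85.7] [ 0.19  0.24  2.04 -0.21  0.5  -1.13] 0.11449474660412796 [ 0.4 -1.5 -1.9]
[0.0, 16.7, -41.3, -0.18, 0.89, -2.31]
[7.9, 52.0, -27.1, -0.18, 0.89, -2.31]
[10.1, 98.3, -8.4, -0.18, 0.89, -2.31]
[12.1, 140.0, 8.5, -0.18, 0.89, -2.31]
[14.1, 181.6, 25.3, -0.18, 0.89, -2.31]
```

View pics/c.png

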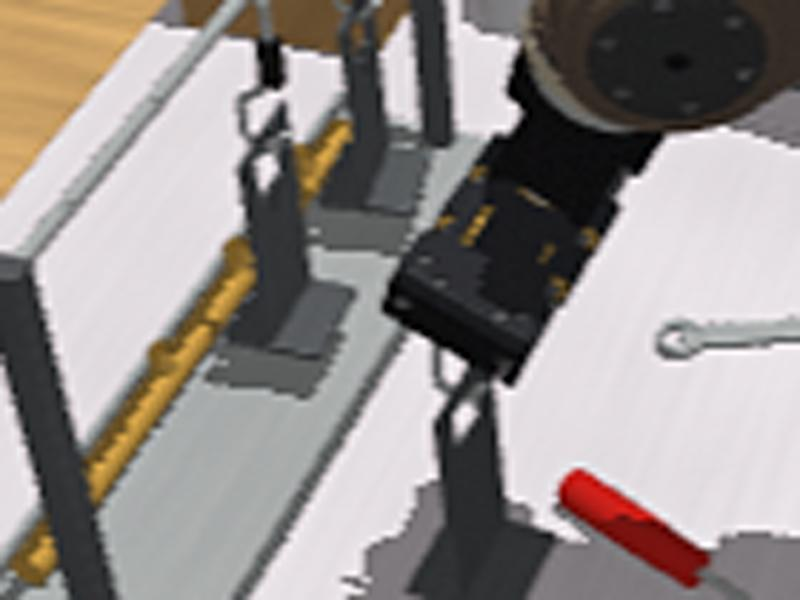

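Emit:
{"name": "arm_command", "arguments": {"motion": [-1, 0, 6, -14, 0, 0.3, -0.6, -1, 0, 11, -28, 0, 0.6, -1.2, -1, 0, 17, -41, -0.1, 0.9, -2.3, -1, 3, 29, -36, -0.2, 0.9, -2.3, -1, 6, 41, -31, -0.2, 0.9, -2.3, -1, 8, 53, -27, -0.2, 0.9, -2.3, -1, 9, 68, -20, -0.2, 0.9, -2.3, -1, 9.5, 83, -14, -0.2, 0.9, -2.3, -1, 10, 98, -8.5, -0.2, 0.9, -2.3, -1, 11, 112, -3, -0.2, 0.9, -2.3, -1, 11.5, 126, 3, -0.2, 0.9, -2.3, -1, 12, 140, 8.5, -0.2, 0.9, -2.3, -1, 12, 140, 8.5, -0.2, 0.9, -2.3, -1, 12, 140, 8.5, -0.2, 0.9, -2.3]}}

```text
t: 42.85
eef_pos: [650.6, 139.1, 219.3]
tcp_rot: [2.757, 0.001, 1.538]
ft_force: [-0.4, 0.5, -2.9]
opening: 0.117
```

```bash
python3 chk.py 120 110 260 215; python3 - <<'E'
from h import *
z=np.load('g3.npz'); q=z['q']; Rt=R.from_matrix(z['R']); x=hx(-1.8)
print(pose()[0]-q)
for a,b in [(-22,30),(0,30),(0,15),(0,1)]: print(rel(q+a*x+[0,0,b],Rt))
E
```

```text
[650.6 139.1 219.3] [1.58e+02 1.00e-01 8.81e+01] [ 0.14  0.37  1.71 -0.1   0.69 -1.33] 0.11743958620139275 [-0.4  0.5 -2.9]
[-45.40142132   1.24178424  27.16104739]
[0.2, 22.8, 6.2, -0.13, 0.02, -0.0]
[0.2, 43.2, 14.4, -0.13, 0.02, -0.0]
[0.2, 37.5, 28.3, -0.13, 0.02, -0.0]
[0.2, 32.3, 41.3, -0.13, 0.02, -0.0]
```

View pics/c.png

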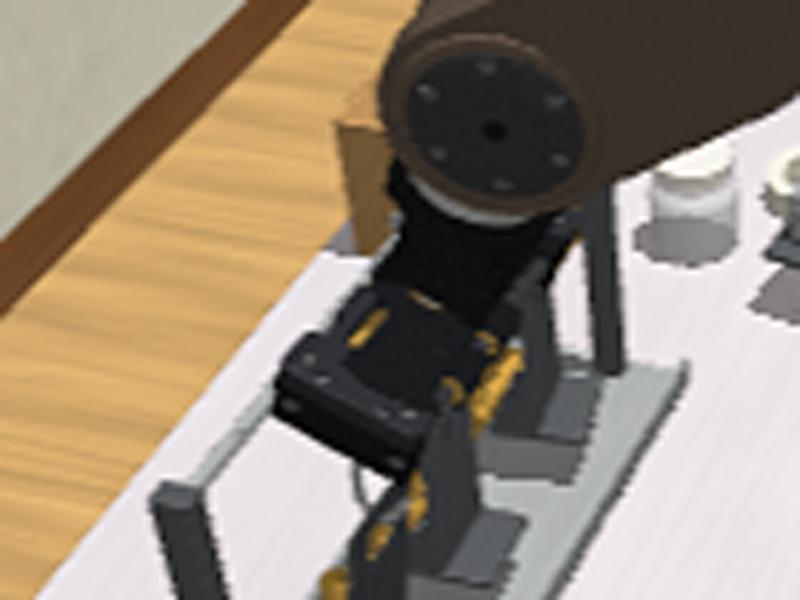

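Emit:
{"name": "arm_command", "arguments": {"motion": [-1, 0, 11, 3.5, 0, 0, 0, -1, 0, 22, 7, 0, 0, 0, -1, 0, 33, 11, 0, 0, 0, -1, 0, 43.5, 14.5, 0, 0, 0, -1, 0, 43.5, 14.5, 0, 0, 0, -1, 0, 43.5, 14.5, 0, 0, 0, -1, 0, 40.5, 21, 0, 0, 0, -1, 0, 37.5, 28, 0, 0, 0, -1, 0, 35, 35.5, 0, 0, 0, -1, 0, 32.5, 41.5, 0, 0, 0, -1, 0, 32.5, 41.5, 0, 0, 0, -1, 0, 32.5, 41.5, 0, 0, 0, -1, 0, 32.5, 41.5, 0, 0, 0]}}

```text
t: 44.2
eef_pos: [696.6, 137.7, 194.9]
tcp_rot: [2.755, 0.001, 1.539]
ft_force: [-0.2, 0.2, -1.7]
opening: 0.114
```

```bash
python3 - <<'E'
from h import *
z=np.load('g3.npz'); print(pose()[0]-z['q'],env.state()['ft_force'],env.state()['opening'])
E
```

```text
[ 0.87967806 -0.23228584  2.30129931] [-0.17419161  0.19871139 -1.71947738] 0.114047835201682
```

Emit:
{"name": "arm_command", "arguments": {"motion": [-1, 0, -1, 2, 0, 0, 0, -1, 0, -1, 2, 0, 0, 0, -1, 0, -1, 2, 0, 0, 0, -0.7, 0, -1, 2, 0, 0, 0, -0.5, 0, -1, 2, 0, 0, 0, -0.1, 0, -1, 2, 0, 0, 0, -0.1, 0, -1, 2, 0, 0, 0, -0.1, 0, -1, -20, 0, 0, 0, -0.1, 0, -1, -50, 0, 0, 0, -0.1, 0, -1, -90, 0, 0, 0, -0.1, 0, -1, -120, 0, 0, 0, -0.1, 0, -1, -160, 0, 0, 0, -0.1, 0, -1, -160, 0, 0, 0]}}

```text
t: 45.5
eef_pos: [635.4, 140.2, 348.4]
tcp_rot: [2.747, -0.001, 1.539]
ft_force: [0.8, -0.5, 0.4]
opening: 0.451
```

```bash
python3 chk.py 100 90 300 240; python3 sl.py
```

```text
[635.4 140.2 348.4] [ 1.574e+02 -1.000e-01  8.820e+01] [ 0.15  0.24  1.55 -0.08  0.96 -1.36] 0.45085767936965565 [ 0.8 -0.5  0.4]
[635.3 140.  345.4] [157.6  -0.   88.2] [ 0.15  0.24  1.55 -0.08  0.96 -1.36]
sleeve 260 [137. 180.] world [664.8  -7.  223.5] [681.9   4.2 262.1] tool [-146.   -12.    92.1] [-134.5    9.3  131.6]
sleeve 145 [255. 179.] world [668.  133.  229.4] [679.8 142.5 260.8] tool [ -5.9 -12.5  91.6] [  3.6   8.7 120.6]
sleeve 428 [ 22. 182.] world [ 660.8 -143.7  222.2] [ 684.7 -131.   262.9] tool [-282.7   -9.4   91.6] [-269.9   12.5  135.5]
rail 3204 x(0) 681.16187 0.02941021 289.02162237993457
```

View pics/c.png

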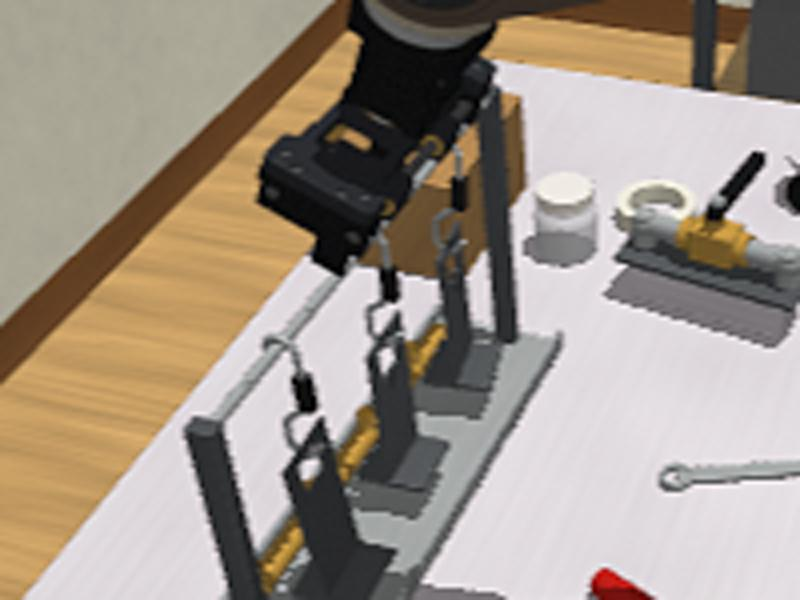

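View pics/sl.png

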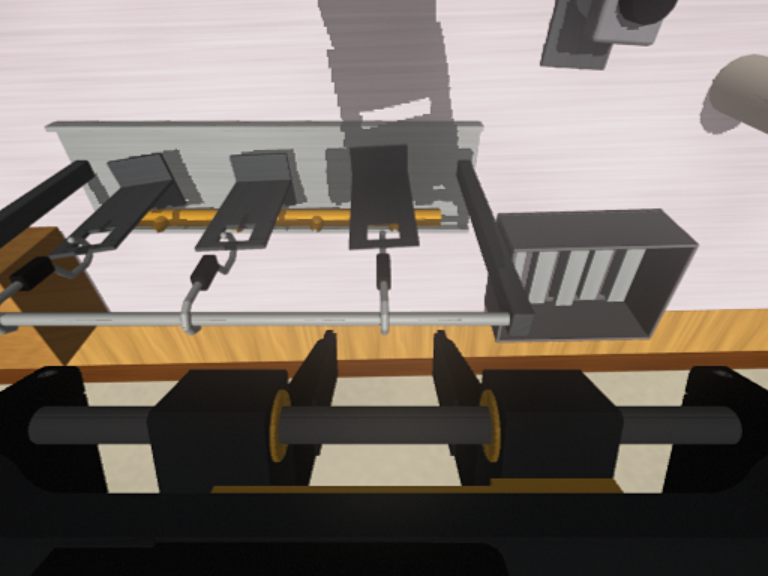

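```bash
python3 - <<'E'
from h import *
import ik
Rt=toolR(0,-49)
for p in [(540,60,400),(500,-200,380),(522,-430,250)]: print(rel(p,Rt))
print(ik.ik(np.array([520,-441,70]),Rt,np.array([-.7,.4,1.9,0,.8,-1.4]))[0].round(2))
E
```

```text
[-82.8, -64.2, -87.6, 20.96, -9.13, 46.57]
[-344.0, -101.1, -81.0, 20.96, -9.13, 46.57]
[-573.1, -123.2, 50.5, 20.96, -9.13, 46.57]
[-0.8   0.68  1.51 -0.    0.94 -1.52]
```

Emit:
{"name": "arm_command", "arguments": {"motion": [-1, -83, -64, -88, 3.5, -1.5, 7.5, -1, -83, -64, -88, 7, -3, 15, -1, -83, -64, -88, 10.5, -4.5, 23, -1, -344, -101, -81, 14, -6, 31, -1, -344, -101, -81, 17.5, -7.5, 39, -1, -344, -101, -81, 21, -9.1, 46.6, -1, -344, -101, -81, 21, -9.1, 46.6, -1, -344, -101, -81, 21, -9.1, 46.6, -1, -344, -101, -81, 21, -9.1, 46.6, -1, -573, -123, 20, 21, -9.1, 46.6, -1, -573, -123, 40, 21, -9.1, 46.6, -1, -573, -123, 40, 21, -9.1, 46.6, -1, -573, -123, 40, 21, -9.1, 46.6, -1, -573, -123, 40, 21, -9.1, 46.6, -1, -573, -123, 40, 21, -9.1, 46.6, -1, -573, -123, 40, 21, -9.1, 46.6]}}

```text
t: 47.2
eef_pos: [517.6, -430.3, 256.3]
tcp_rot: [-3.135, 0.001, 0.713]
ft_force: [-0.3, -0.0, -0.4]
opening: 0.004
```

```bash
python3 lev.py; python3 - <<'E'
from h import *
Rt=toolR(0,-49); print(pose()[0],env.state()['joints'].round(2))
for p in [(522,-440,150),(522,-440,70)]: print(rel(p,Rt))
snap('top','t3.png')
E
```

```text
top 150 ((484.7476501464844, -406.86309814453125), (123.89189910888672, 17.648710250854492), 81.16119384765625) [ 1.4071795e-01  9.9004972e-01  4.8395792e+02 -4.0828625e+02] 81.9106
side 68 ((482.41094970703125, -405.2409973144531), (124.14527130126953, 16.559600830078125), 79.14967346191406) [ 1.5979992e-01  9.8714942e-01  4.8198767e+02 -4.0308517e+02] 80.80471
[ 518.34948727 -428.83733456  259.35187699] [-0.79  0.5   1.31 -0.    1.33 -1.5 ]
[-4.5, 11.1, 109.3, -0.13, 0.05, -0.01]
[-4.4, 11.3, 189.3, -0.13, 0.05, -0.01]
```

View pics/t3.png

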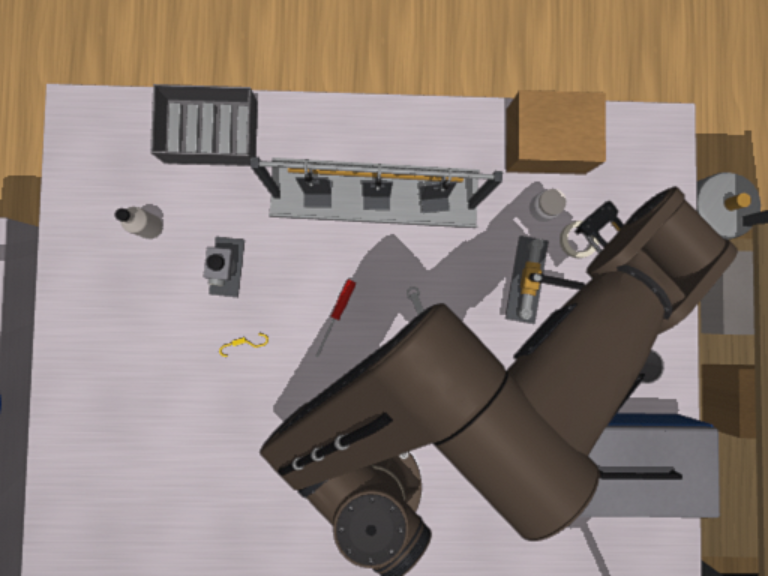

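Emit:
{"name": "arm_command", "arguments": {"motion": [-1, -4.5, 11, 45, 0, 0, 0, -1, -4.5, 11, 90, 0, 0, 0, -1, -4.5, 11, 125, 0, 0, 0, -1, -4.5, 11, 155, 0, 0, 0, -1, -4.5, 11, 178, 0, 0, 0, -1, -4.5, 11, 189, 0, 0, 0, -1, -4.5, 11, 189, 0, 0, 0]}}

```text
t: 48.05
eef_pos: [521.7, -439.9, 70.3]
tcp_rot: [-3.139, 0.001, 0.716]
ft_force: [0.1, 0.0, 0.2]
opening: 0.006
```

```bash
python3 - <<'E'
from h import *
Rt=toolR(0,-49); print(pose()[0],env.state()['ft_force'])
ax=np.array([495,-355]);r=80
for th,off in [(260,30),(260,21)]+[(t,20) for t in range(252,170,-8)]+[(172,20),(170,20),(168,20)]:
    t=np.radians(th); q=ax+r*np.array([np.cos(t),np.sin(t)])+off*np.array([-np.sin(t),np.cos(t)])
    print(th,q.round(),rel([*q,70],Rt)[:3])
E
python3 chk.py 240 100 360 190
```

```text
[ 521.74542599 -439.92187254   70.26744448] [0.12400783 0.03478923 0.15652243]
260 [ 511. -439.] [-7.8, -8.0, 0.3]
260 [ 502. -437.] [-13.4, -15.0, 0.3]
252 [ 489. -437.] [-22.7, -23.3, 0.4]
244 [ 478. -436.] [-30.3, -32.0, 0.4]
236 [ 467. -433.] [-36.5, -41.6, 0.4]
228 [ 456. -428.] [-41.4, -52.1, 0.4]
220 [ 447. -422.] [-44.8, -63.1, 0.5]
212 [ 438. -414.] [-46.6, -74.4, 0.5]
204 [ 430. -406.] [-46.8, -85.9, 0.5]
196 [ 424. -396.] [-45.4, -97.3, 0.6]
188 [ 419. -386.] [-42.4, -108.5, 0.6]
180 [ 415. -375.] [-37.9, -119.0, 0.6]
172 [ 413. -364.] [-32.0, -128.9, 0.6]
172 [ 413. -364.] [-32.0, -128.9, 0.6]
170 [ 413. -361.] [-30.3, -131.2, 0.6]
168 [ 413. -358.] [-28.5, -133.5, 0.6]
[ 521.7 -439.9   70.3] [-1.799e+02  1.000e-01  4.100e+01] [-0.8   0.68  1.51 -0.    0.96 -1.51] 0.006299133688839817 [0.1 0.  0.2]
```

View pics/c.png

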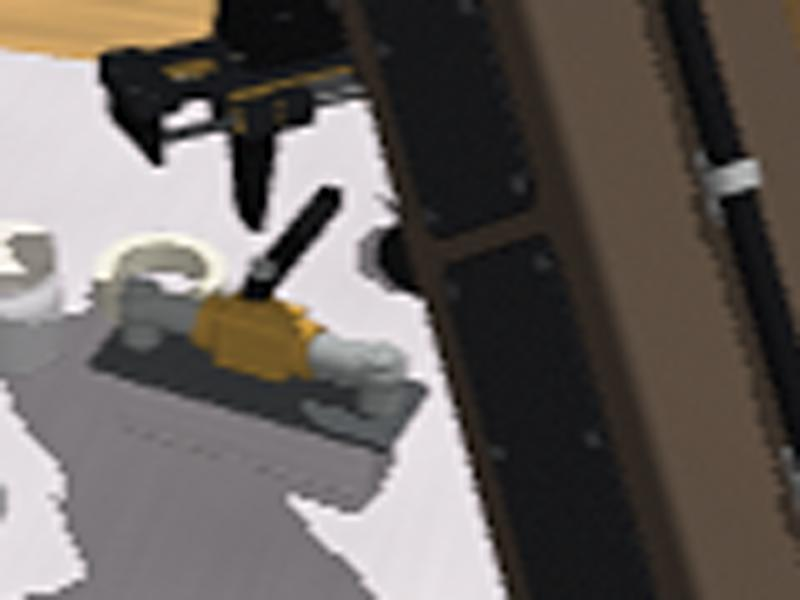

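Emit:
{"name": "arm_command", "arguments": {"motion": [-1, -8, -8, 0, 0, 0, 0, -1, -13.5, -15, 0, 0, 0, 0, -1, -18, -19, 0, 0, 0, 0, -1, -23, -23.5, 0, 0, 0, 0, -1, -30, -32, 0, 0, 0, 0, -1, -36.5, -41.5, 0, 0, 0, 0, -1, -39, -47, 0, 0, 0, 0, -1, -41.5, -52, 0, 0, 0, 0, -1, -45, -63, 0, 0, 0, 0, -1, -46, -69, 0, 0, 0, 0, -1, -46.5, -74.5, 0, 0, 0, 0, -1, -47, -86, 0, 0, 0, 0, -1, -46, -92, 0, 0, 0, 0, -1, -45.5, -97, 0, 0, 0, 0, -1, -42.5, -108.5, 0, 0, 0, 0, -1, -38, -119, 0, 0, 0, 0, -1, -35, -124, 0, 0, 0, 0, -1, -35, -124, 0, 0, 0, 0]}}

```text
t: 49.9
eef_pos: [413.4, -369.2, 70.7]
tcp_rot: [-3.139, 0.001, 0.716]
ft_force: [-0.3, 0.2, -0.4]
opening: 0.004
```

```bash
python3 lev.py; python3 - <<'E'
from h import *
Rt=toolR(0,-49); print(pose()[0],env.state()['ft_force'])
ax=np.array([495,-355]);r=80
for th,off in [(172,20),(170,20),(168,20),(166,19),(164,18)]:
    t=np.radians(th); q=ax+r*np.array([np.cos(t),np.sin(t)])+off*np.array([-np.sin(t),np.cos(t)])
    print(th,q.round(),rel([*q,70],Rt)[:3])
E
```

```text
top 62 ((445.3430480957031, -351.7213134765625), (18.253101348876953, 118.4844970703125), 80.83426666259766) [ 9.6395260e-01 -2.6607409e-01  4.2004266e+02 -3.4453372e+02] -15.430785
side 129 ((444.1246032714844, -363.1719665527344), (40.76923751831055, 121.24309539794922), 81.37032318115234) [ 9.8590070e-01 -1.6733146e-01  4.4415683e+02 -3.4813925e+02] -9.6327
[ 413.67450758 -369.8988223    70.58027893] [-0.25121789 -1.07584027 -0.20254451]
172 [ 413. -364.] [3.6, -5.1, 0.6]
170 [ 413. -361.] [5.3, -7.5, 0.6]
168 [ 413. -358.] [7.0, -9.7, 0.6]
166 [ 413. -354.] [9.7, -12.5, 0.6]
164 [ 413. -350.] [12.5, -15.2, 0.6]
```

Now push to the open stop in small steps.

Emit:
{"name": "arm_command", "arguments": {"motion": [-1, 3.5, -5, 0, 0, 0, 0, -1, 5, -7.5, 0, 0, 0, 0, -1, 7, -10, 0, 0, 0, 0, -1, 7, -10, 0, 0, 0, 0]}}

```text
t: 50.4
eef_pos: [414.4, -367.2, 71.3]
tcp_rot: [3.127, 0.007, 0.716]
ft_force: [-4.5, -47.4, -17.6]
opening: -0.0
```

Emit:
{"name": "arm_command", "arguments": {"motion": [-1, -7, 10, 0, 0, 0, 0, -1, -20, 25, 0, 0, 0, 0, -1, -20, 25, -50, 0, 0, 0, -1, -20, 25, -100, 0, 0, 0, -1, -20, 25, -150, 0, 0, 0, -1, -20, 25, -190, 0, 0, 0, -1, -20, 25, -190, 0, 0, 0]}}

```text
t: 51.1
eef_pos: [415.3, -391.5, 265.9]
tcp_rot: [3.135, 0.001, 0.715]
ft_force: [-0.1, 0.7, -0.3]
opening: 0.001
```

```bash
python3 lev.py; python3 chk.py 100 80 340 240; python3 -c "
from h import *
snap('top','t4.png')"
```

```text
top 182 ((445.0243225097656, -351.3967590332031), (19.056419372558594, 122.09200286865234), 81.15330505371094) [ 9.8986125e-01 -1.4203751e-01  4.4041415e+02 -3.4878207e+02] -8.165765
side 123 ((446.1929626464844, -352.2552490234375), (20.469097137451172, 122.63491821289062), 80.84896087646484) [ 9.8833448e-01 -1.5229896e-01  4.4692697e+02 -3.4818906e+02] -8.760178
[ 414.1 -390.1  260.7] [-1.799e+02  1.000e-01  4.100e+01] [-0.87  0.34  1.58 -0.    1.23 -1.59] 0.0046116837727968145 [-0.1  0.6 -1.7]
```

View pics/c.png

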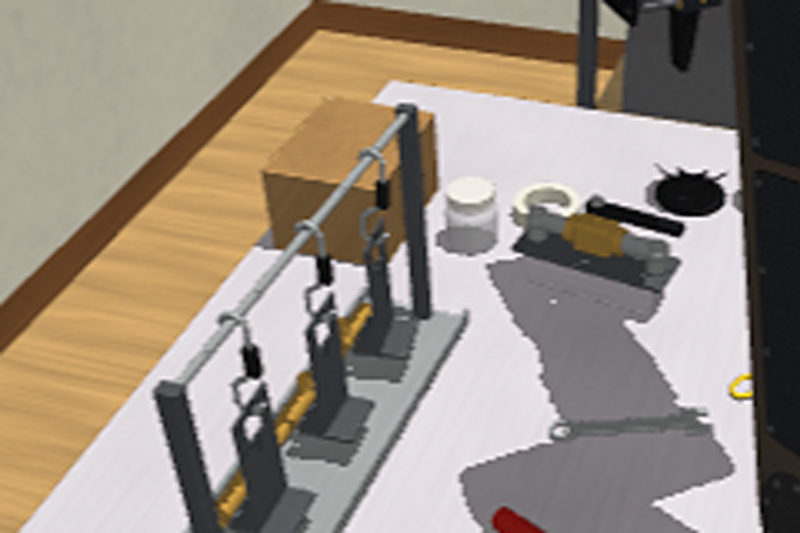

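View pics/t4.png

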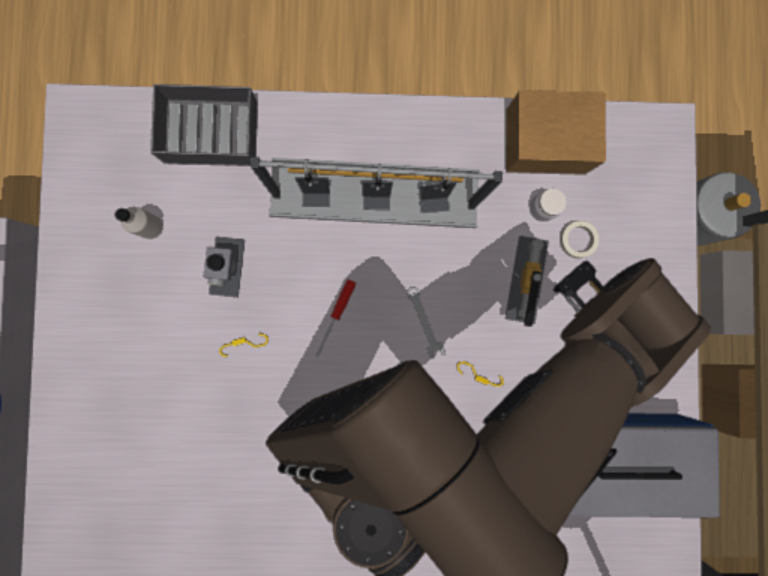

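Emit:
{"name": "arm_command", "arguments": {"motion": [-1, 0, 0, -20, 0, 0, 0, -1, 0, 0, -20, 0, 0, 0, -1, 0, 0, -20, 0, 0, 0, -1, 0, 0, -20, 0, 0, 0, -1, 0, 0, -20, 0, 0, 0, -1, 0, 0, -20, 0, 0, 0]}}

```text
t: 51.9
eef_pos: [414.1, -390.1, 280.0]
tcp_rot: [-3.139, 0.001, 0.715]
ft_force: [0.3, -0.7, -0.8]
opening: 0.006
```

```bash
python3 lev.py; python3 hooks.py; python3 - <<'E'
from h import *
# pipe vs lever angle now
for c in ['top','side']:
    p,d,cal,W=last(c); x,y,z=W[...,0],W[...,1],W[...,2]
    hsv=cv2.cvtColor(p,cv2.COLOR_RGB2HSV); 
    m=(x>380)&(x<620)&(y<-290)&(y>-410)&(z>2)&(z<14)
    P=W[m][:,:2].astype(np.float32); print(c,'plate',len(P),cv2.minAreaRect(P) if len(P)>10 else '')
print(env.state()['t'],env.job_done())
E
```

```text
top 176 ((445.2248840332031, -351.0357666015625), (18.462419509887695, 121.93439483642578), 80.85102844238281) [ 9.8981428e-01 -1.4236465e-01  4.4097931e+02 -3.4882324e+02] -8.184702
side 121 ((445.37689208984375, -351.2548828125), (21.4504337310791, 121.51812744140625), 82.46145629882812) [ 9.8654753e-01 -1.6347469e-01  4.4612289e+02 -3.4779324e+02] -9.408637
top sleeve 23 [670.2 136.5 256.2] [667. 133. 228.] [679. 143. 266.]
top sleeve 18 [ 6.653e+02 -1.000e-01  2.541e+02] [662.  -6. 231.] [675.   3. 266.]
top sleeve 23 [ 663.2 -136.4  257.8] [ 659. -143.  235.] [ 674. -133.  266.]
side sleeve 33 [ 665.4 -136.2  247.6] [ 659. -145.  229.] [ 673. -131.  262.]
side sleeve 32 [669.7  -0.7 248.9] [663. -10. 231.] [677.   2. 262.]
side sleeve 36 [673.4 140.  248.1] [667. 135. 228.] [680. 143. 261.]
top plate 270 ((499.9687194824219, -349.18017578125), (118.1021957397461, 239.77902221679688), 89.95755004882812)
side plate 296 ((499.67236328125, -348.722412109375), (238.65110778808594, 117.38457489013672), 1.260545253753662)
the job is handed in; nothing more can be done
52.1 None
```

The job is handed in at 52 s of the 208 s allowed; no verdict is reported. I shut the valve to its stop, hung all three brackets on their S-hooks back on the rail, and pushed the lever back to its open stop.

**What the last checks showed**
- **Lever:** it met the open stop at about 47 N. The cameras read it at about -9°, against about -10° measured for the pipe. That is also square to the roughly 81° read when it was shut.
- **Hooks and brackets:** the final depth readings put all three hook sleeves at rail position. The final pictures show every bracket hanging by its hole, clear of the tray.
- **Tools and bottles:** in the top view the tools, bottles, jar and tape were where they started, judged by eye. The gripper was raised clear of everything.

**What failed or disagreed**
- **Finger length:** the fingers really end about 38 mm short of the reported TCP, as both the wrist and side cameras showed. The first lever sweep therefore passed over the lever without touching it, and I corrected for this in every later move.
- **Grasp tilt:** I first took a hook at 32° tilt, which ran the last joint up to its limit at the right-hand bracket. I hung that hook back, gripped it again, and took all three hooks at 22°. That is below the 30 to 45° you advised, but the hand stayed clear of the rail.
- **Valve base plate:** my last attempt to fit it gave no usable angle.

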